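Drive the brass inserts of the picture holders at the mantel's insert setter

ROBOT

A 7-joint arm with a two-finger parallel gripper is mounted at the origin on the work surface. World frame = base frame: x ahead of the robot, y to its left, z up, the work surface at z = 0. Lengths are in mm, angles in degrees, forces in N, time in s.
With the tool pointing down it reaches from about 425 to 800 mm from the base axis. Payload 8.3 kg.
Tool frame: the origin (TCP) lies on the centre line of the jaws, within the pads' length; the fingertips stand 22 mm ahead of it and the grasp point (between the pads) lies 3 mm ahead of it (bot.tcp_to_tips is the distance from the TCP to the fingertips, in mm); x points along the fingers, z is the direction in which the jaws open and shut, and the axes are right-handed (so a half turn about x gives the same grasp; the last joint's range is limited). The gripper opens to 85 mm and grips with 20 to 120 N. Pads are 22 mm wide; open, the fingers measure 114 mm over their backs; the gripper's body (76 mm by 85 mm) begins 54 mm behind the grasp point. The pads swing forward as they close: fully open they stand 13 mm farther back than shut.
Start: joints at [-74.651, 21.967, 0.94, 78.501, -0.361, 79.538, -2.664], TCP at [202.949, 591.114, 253.279] pointing down, gripper open.
Joint ranges: [-169.22, 169.22], [-14.56, 117.87], [-87.37, 89.26], [10.42, 133.3], [-82.24, 262.24], [0.94, 117.77], [-172.7, 172.7]. Speed limits (degrees/s): [136.94, 136.94, 172.46, 172.46, 180, 180, 180].

INTERFACE

Orientations are given as a 3x3 rotation matrix whose columns are the frame's x, y, z axes.
In Python, from plant import get_obs, imaging, job, masks_of, bot gives the robot as it stands. The module is installed in compiled form; this text tells all that it offers.
- The arm moves only by the tool servo_tool, never from a script. Its argument "motion" is a list of rows, each a list of 7 numbers: the shift along the world's x, y, z in m, then the turn, a rotation vector about the world's x, y, z in rad, then the opening, from 0 (shut) to 1 (fully open). A call has 1 to 5 rows; each row shifts and turns the pose as measured when the row begins; what a row does not reach is not made up. A row lasts 1/12 s, in which the tool goes at most 41.7 mm and 7.16 degrees, less where a joint would pass 70% of its speed; a pose out of reach is approached as far as the arm can. A call is refused whole if a number of a shift passes 0.0417 or a number of a turn 0.125, either way. A call with a gripper value outside its range is refused whole. The fingers move at their own pace and stop on an object; "grip_force" is the grip in N (left out, the last holds). Time passes only in rows, so rows that do not move let the fingers close. It gives the time, the measured TCP pose, the force and the opening at its end, in the units of the state.
- get_obs(): the state, without advancing time (a new reading comes with each control period).
- imaging.capture(name): name is "side" or "top" or "wrist"; returns a dict with "img" (400x640x3 uint8, blue, green, red), "fovy" (degrees; the focal length in pixels is half the picture's height over the tangent of half this angle, whatever the lens; pixels are square), "cx", "cy" (the principal point, pixels), "k1" (the pictures are not rectified: a ray, as slopes to the right and down, at radius r is drawn at 1 + k1 r^2 times it, then the intrinsics apply), "camera_from_world" (4x4, takes a point from world to camera coordinates). Camera axes: x right, y down, z forward; pixel columns grow to the right and rows downward; lengths in mm; the calibration is good to about 2 mm. A picture is of the moment at which its call begins. There is no depth.
- job.hand_in(): hands the job in, once; it reports no verdict.
Trained networks look in the newest picture that a camera, given by its name, has taken for a name from the list of things; names that differ only in an ending like _2 or _b are one class to them, and where a whole thing is asked for, a point or a joint stands for the part that bears it (a point fixed in the world has none). Each returns a list of dicts, best first, with "score" (0 to 1); they miss things now and then, are a little off and sometimes report something else, mostly with a low value. They report only what shows in the picture. A call takes as long as a camera call.
- masks_of(camera, name): "region" (400x640 bool, what is visible of it) and "xy" ([column, row] in pixels, amid what is visible of it).
The state is a dict: "time": time; "joint_pos": joint angles; "dq": joint speeds; "joint_torque": joint torques, N m; "eef_pos": TCP position; "tcp_rot": TCP orientation; "contact_force": force on the tool from outside, world axes, zero at the start; "ft_torque": the same for the moment, N m; "opening": finger opening in mm.
Only numpy, scipy, OpenCV 4.12 (cv2) and the standard library are available. Lean on these libraries where they do the work, as an engineer would, in place of code of your own. Each camera call takes 0.05 s, during which the arm holds its last target.

TASK

First clear the setter: stand the toppled copper vase upright in the middle of the round wooden base. Then, for every walnut picture holder there is, slide it along the bed until its brass insert is centred under the punch, strike the punch's red head fully down with the palm mallet (only the mallet may press the punch) so the insert is driven to full depth, and lay the holder flat on the blue felt mat, side by side with the others. Finish with the mallet standing on the middle of its cork pad, and leave the pebbles, timer and candle where they are.

Things in the scene. Friction and masses are not known exactly. Their poses are not given: they have to be found in the camera images.
- setter: Green insert setter, fixed. Origin: on the mantel under the punch axis, z up. Flat bed 10 mm high, x = -130 to +40, y = -45 to +45 mm, a white line on it leading to the punch axis. Column at y = +50 to +80, x within 18, 92 high; its arm (28 wide in x, height 62 to 92) reaches over the punch axis to y = -16. Bars slide in along +x from the robot's side
- punch (a joint): Downward travel (m) of the sprung steel punch in the setter: 0 at rest, stop at 0.0165. It springs back; about 3 N starts it, 5.5 N holds it at the stop, and an insert beneath adds about 5 N
- punch_top (a point): Centre of the top face of the punch's round red head (32 mm across, 10 mm thick), 118 mm above the mantel at rest; moves with the punch
- punch_tip (a point): Lower end of the punch (7 mm across), 44 mm above the mantel at rest, so 8 mm above a bar lying on the bed
- mallet: Palm mallet, loose, 350 g: black rubber head 50 mm across and 45 mm high below, a pale wooden round handle 28 mm across from 45 to 104 mm height above it. Origin: centre of the underside (the striking face), z up along the handle
- pad_top (a point): Centre of the top of the fixed round cork pad (100 mm across, 6 mm high) on which the mallet starts
- mat_top (a point): Centre of the top of the fixed blue felt mat, 190 (x) x 250 (y) x 4 mm high, on the right
- base_top (a point): Centre of the top of the fixed round wooden base (140 mm across, 18 mm high), on the left of the setter
- vase: Square copper-coloured vase, loose, 300 g, 140 high: body 54 x 54 mm over the lowest 110 mm, above it a 34 mm neck and a 44 mm rim. Origin: centre of its underside, z towards its mouth. It starts lying on one face in front of the setter, mouth to the left
- holder_a: Dark walnut picture-holder bar, loose, 140 (x) x 36 (y) x 26 mm, 110 g. Origin: centre of its underside, z up. A 17 mm bore opens in its top at x = +46 mm with a 13 mm brass insert in it, at first flush; two white lines flank the bore, a black line marks the -x end. Two or three of the three bars are present; starts on the left, +x end pointing roughly away from the robot
- spot_a (a point): The marked spot of holder_a: centre of the bore's mouth, level with the bar's top
- insert_a (a joint): How far (m) the brass insert of holder_a has been driven below the top: 0 flush at the start, about 0.0085 when the punch has gone to its stop. It stays where it is left (5 N of friction)
- holder_b: Dark walnut picture-holder bar, loose, 140 (x) x 36 (y) x 26 mm, 110 g. Origin: centre of its underside, z up. A 17 mm bore opens in its top at x = +46 mm with a 13 mm brass insert in it, at first flush; two white lines flank the bore, a black line marks the -x end. Two or three of the three bars are present; starts on the left, +x end pointing roughly away from the robot
- spot_b (a point): The marked spot of holder_b: centre of the bore's mouth, level with the bar's top
- insert_b (a joint): How far (m) the brass insert of holder_b has been driven below the top: 0 flush at the start, about 0.0085 when the punch has gone to its stop. It stays where it is left (5 N of friction)
- holder_c: Dark walnut picture-holder bar, loose, 140 (x) x 36 (y) x 26 mm, 110 g. Origin: centre of its underside, z up. A 17 mm bore opens in its top at x = +46 mm with a 13 mm brass insert in it, at first flush; two white lines flank the bore, a black line marks the -x end. Two or three of the three bars are present; starts on the left, +x end pointing roughly away from the robot
- spot_c (a point): The marked spot of holder_c: centre of the bore's mouth, level with the bar's top
- insert_c (a joint): How far (m) the brass insert of holder_c has been driven below the top: 0 flush at the start, about 0.0085 when the punch has gone to its stop. It stays where it is left (5 N of friction)
- pebble_1: Black ceramic pebble, loose, 62 mm across, 27 high. Origin: centre of its underside. A bystander
- pebble_2: Black ceramic pebble, loose, 62 mm across, 27 high. Origin: centre of its underside. A bystander
- timer: White silicone egg timer, loose, 56 mm across, 70 high. Origin: centre of its underside. A bystander
- candle: Amber glass candle jar with wooden lid, loose, 74 mm across, 92 high. Origin: centre of its underside. A bystander

How it is judged (in metres and radians):
On the way, in this order (a step that is already met when the one before it is completed fails the run):
1. the vase stands upright and released on the wooden base (horizontal distance between vase and base_top below 0.025 m and angle between vase's own z axis and vertical below 0.1 rad and z of vase in the frame of base_top between -0.006 and 0.006 m and contact force between vase and the fingers below 0.1 N), for 0.2 s.
2. a holder's insert is under the punch and the punch is struck down with the mallet (value of joint punch above 0.012 m and contact force between mallet and setter above 1 N and horizontal distance between any of spot_a, spot_b, spot_c and punch_tip below 0.007 m), for 0.02 s.
3. the inserts of all holders present are driven to full depth (value of joint each of insert_a, insert_b, insert_c above 0.0065 m), for 0.1 s.
At the end, for the whole second after the job is handed in: Each holder present: insert at least 6.5 mm deep, bar flat on the mat, its centre 15 mm or more inside the edges, not stacked. Vase upright on the base within 25 mm of its centre; mallet upright on the pad within 35 mm of its centre; punch back up; all released and at rest (all of step 1 and all of step 3 and linear speed of each of vase, holder_a, holder_b, holder_c below 0.02 m/s and horizontal distance between mallet and pad_top below 0.035 m and angle between each of mallet, holder_a, holder_b, holder_c's own z axis and vertical below 0.1 rad and z of mallet in the frame of pad_top between -0.006 and 0.006 m and value of joint punch below 0.003 m and x of holder_a in the frame of mat_top between -0.07 and 0.07 m and y of holder_a in the frame of mat_top between -0.11 and 0.11 m and z of holder_a in the frame of mat_top between -0.006 and 0.006 m and x of holder_b in the frame of mat_top between -0.07 and 0.07 m and y of holder_b in the frame of mat_top between -0.11 and 0.11 m and z of holder_b in the frame of mat_top between -0.006 and 0.006 m and x of holder_c in the frame of mat_top between -0.07 and 0.07 m and y of holder_c in the frame of mat_top between -0.11 and 0.11 m and z of holder_c in the frame of mat_top between -0.006 and 0.006 m); the robot touches nothing.
It fails at once if the punch is pressed by the fingers or the arm instead of the mallet (value of joint punch above 0.004 m and contact force between any of the fingers, the arm and setter above 3 N).
It fails at once if a bystander (pebble, timer, candle) is moved more than 40 mm (distance of any of pebble_1, pebble_2, timer, candle from where it was at the start of the episode above 0.04 m).
Of holder_a, holder_b, holder_c only 2 to 3 are there at a start; the rules pass over those that are not, and their reading is None.
At some moment in a run one of holder_a, holder_b, holder_c may be knocked a few centimetres aside while the robot is not near it.
Once in a run the grip may slacken for a moment while it holds something.
It also fails if it takes over 210 s, if anything falls off the work surface, if the arm or the gripper's body presses on something with over 40 N, if the wrist force passes 120 N, or if a joint passes its speed limit or range.

## Working session

There is one attempt and no reset: what is moved stays moved. The work goes in short steps, Python scripts to look and compute and a tool call to move; the robot and the scene stay as the last step left them, time stands still between calls to the robot, and variables do not carry over. Pictures are saved under pics/ and viewed, and the job is handed in when it is done.

Besides the shell and the picture viewer there is one more tool, called after ">>>" as a command line: name --pt "numbers of a row" for each row, then --argument value for the rest. servo_tool: Moves the arm, as the interface text tells. Its arguments: {"type":"object","properties":{"motion":{"type":"array","items":{"type":"array","items":{"type":"number"}}},"grip_force":{"type":"number"}},"required":["motion"]}

```bash
mkdir -p pics; ls
cat > h.py <<'E'
import numpy as np, cv2
from plant import get_obs, imaging, job, masks_of, bot
def cap(n,save=None):
    c=imaging.capture(n)
    if save: cv2.imwrite('pics/'+save+'.png',c['img'])
    return c
def K(c):
    f=200/np.tan(np.radians(c['fovy'])/2); return f
def proj(c,P):
    P=np.atleast_2d(P).astype(float); T=np.array(c['camera_from_world'])
    q=P@T[:3,:3].T+T[:3,3]; s=q[:,:2]/q[:,2:]
    r2=(s**2).sum(1,keepdims=True); s=s*(1+c['k1']*r2)
    return s*K(c)+[c['cx'],c['cy']]
def ray(c,px):
    d=(np.atleast_2d(px).astype(float)-[c['cx'],c['cy']])/K(c); s=d.copy()
    for _ in range(30): s=d/(1+c['k1']*(s**2).sum(1,keepdims=True))
    T=np.array(c['camera_from_world']); R=T[:3,:3]
    v=np.c_[s,np.ones(len(s))]@R; o=-R.T@T[:3,3]
    return o,v
def onz(c,px,z):
    o,v=ray(c,px); return o+v*((z-o[2])/v[:,2])[:,None]
E
python3 - <<'E'
from h import *
o=get_obs(); print(o)
for n in ['side','top','wrist']:
    c=cap(n,n+'0'); print(n,c['fovy'],c['cx'],c['cy'],c['k1'],np.round(np.linalg.inv(c['camera_from_world']),2).tolist())
E
```

```text
pics
{'time': 0.0, 'joint_pos': array([-74.65239041,  22.01650462,   0.93706515,  78.5623599 ,
        -0.36067599,  79.53907288,  -2.66445847]), 'dq': array([-0.00510111, -0.0176745 ,  0.11832479, -0.10887592,  0.04063511,
        0.03509443,  0.04578312]), 'joint_torque': array([ 1.74982280e-03, -6.27604151e+01,  8.45411215e-01, -3.71818042e+01,
        1.66632060e-02,  1.44126476e-02, -9.32482891e-06]), 'eef_pos': array([202.78332418, 590.68775591, 252.25675425]), 'tcp_rot': array([[-6.18077647e-04, -9.45819311e-01,  3.24692855e-01],
       [-1.91179375e-03,  3.24693441e-01,  9.45817379e-01],
       [-9.99997982e-01, -3.61571896e-05, -2.00889720e-03]]), 'contact_force': array([-0.07796565, -0.60922129,  0.2405054 ]), 'ft_torque': array([ 0.02264989, -0.00661308, -0.0497715 ]), 'opening': 85.33440808606338}
side 49.22842735513045 325.26486462013054 199.56493178777865 0.03790733733789317 [[1.0, 0.01, 0.02, 582.3], [-0.01, -0.65, 0.76, -811.75], [0.02, -0.76, -0.65, 781.44], [0.0, 0.0, 0.0, 1.0]]
top 56.84499766358363 318.71329761931736 202.59299777690782 -0.062243224621516276 [[-0.0, -1.0, 0.07, 547.25], [-1.0, 0.0, -0.0, -4.85], [0.0, -0.07, -1.0, 941.81], [0.0, 0.0, 0.0, 1.0]]
wrist 67.24746130031582 316.83856848063704 200.2376513791608 -0.018933085017212935 [[0.33, 0.9, 0.29, 127.66], [0.95, -0.31, -0.1, 615.67], [-0.0, 0.3, -0.95, 372.86], [0.0, 0.0, 0.0, 1.0]]
```

Run:
```python
from h import *
c=cap('top'); im=c['img']
cv2.imwrite('pics/topL.png',cv2.resize(im[200:310,130:290],None,fx=5,fy=5,interpolation=cv2.INTER_CUBIC))
cv2.imwrite('pics/topC.png',cv2.resize(im[150:290,265:425],None,fx=4.2,fy=4.2,interpolation=cv2.INTER_CUBIC))
s=cap('side')
for cam,cc in (('top',c),('side',s)):
  for n in ['setter','punch_top','mallet','vase','holder_a','pebble_1','timer','candle','pad_top','mat_top','base_top']:
    try: r=masks_of(cam,n)
    except Exception as e: print(n,e); continue
    for m in r:
        print(cam,n,round(m['score'],2),np.round(m['xy'],1),m['region'].sum(),np.round(onz(cc,m['xy'],0)[0,:2]))
```

```text
top setter 0.74 [311.8 197.2] 2695 [630.   9.]
top setter 0.15 [436. 162.] 422 [ 722. -314.]
top punch_top 0.69 [311.2 175.2] 128 [687.  10.]
top punch_top 0.23 [483.7 179.7] 1085 [ 676. -439.]
top mallet 0.92 [397.  195.3] 378 [ 635. -210.]
top vase 0.97 [329.  260.5] 1290 [469. -35.]
top vase 0.33 [251.2 250.4] 917 [495. 162.]
top vase 0.16 [485.9 181. ] 1074 [ 672. -445.]
top holder_a 0.86 [249.9 247.8] 873 [501. 166.]
top holder_a 0.6 [207.1 262.4] 990 [464. 275.]
top holder_a 0.57 [162.9 249.1] 976 [497. 390.]
top pebble_1 0.88 [282.8 139.1] 444 [781.  84.]
top pebble_1 0.81 [437.7 166.6] 433 [ 710. -318.]
top pebble_1 0.18 [434.4 247. ] 7192 [ 502. -304.]
top timer 0.97 [177.4 171.5] 413 [697. 357.]
top candle 0.87 [485.1 182.9] 1051 [ 667. -442.]
top pad_top 0.83 [386.7 198.8] 842 [ 626. -183.]
top mat_top 0.69 [434.9 245.6] 7029 [ 506. -306.]
top base_top 0.62 [235.3 181.8] 2372 [670. 206.]
side setter 0.81 [340.2 221.6] 2250 [644.  20.]
side setter 0.69 [351.4 176.3] 1012 [684. 216.]
side mallet 0.77 [339.8 276.5] 798 [ 637. -163.]
side mallet 0.54 [387.7 206.5] 285 [776.  82.]
side mallet 0.51 [353.3 140.9] 287 [701. 408.]
side vase 0.7 [273.6 226.2] 1250 [472.   0.]
side vase 0.69 [287.1 182.2] 754 [496. 184.]
side vase 0.16 [352.4 193.6] 94 [683. 136.]
side holder_a 0.73 [290.3 141.7] 561 [494. 398.]
side holder_a 0.7 [279.6 158.9] 697 [466. 300.]
side holder_a 0.62 [286.5 180.7] 739 [494. 191.]
side pebble_1 0.8 [379.2 330.1] 636 [ 713. -302.]
side pebble_1 0.8 [387.9 203.7] 284 [778.  94.]
side timer 0.72 [351.6 139.2] 290 [695. 418.]
side candle 0.81 [361.3 369.7] 2257 [ 671. -388.]
side candle 0.59 [341.2 295.2] 831 [ 639. -216.]
side pad_top 0.55 [340.  295.5] 755 [ 636. -217.]
side mat_top 0.85 [274.4 340. ] 10369 [ 501. -326.]
side base_top 0.89 [351.6 175.5] 1091 [685. 220.]
```

```bash
cat >> h.py <<'E'
def crop2(px,x0,y0,f): return (np.atleast_2d(px)+.5)/f-.5+[x0,y0]
E
python3 - <<'E'
from h import *
c=cap('top')
C=lambda p:crop2(p,265,150,4.2)
L=lambda p:crop2(p,130,200,5)
f=lambda p,z:np.round(onz(c,p,z)[:,:2],1).tolist()
print('head',f(C([196,115]),118))
print('line',f(C([[206,173],[232,335]]),10))
print('bed',f(C([[163,348],[312,335],[273,122]]),10))
print('vase',f(C([[345,381],[378,470],[207,534],[172,443],[122,473],[153,545]]),54))
print('mallet top',f(C([590,184]),6+104), 'pad',f(C([[468,197],[632,197],[550,114],[550,280]]),6))
print('mallet head outer', f(C([[514,195]]),51))
for n,p in dict(l=[[162,165],[144,378],[131,118],[203,118],[104,393],[181,398]],m=[[377,230],[373,444],[344,182],[415,182],[336,461],[407,461]],r=[[604,151],[609,368],[571,103],[642,103],[572,383],[645,383]]).items(): print(n,f(L(p),26))
T=masks_of('top','base_top')[0]['region']; ys,xs=np.nonzero(T)
print('base',f([[xs.min(),0],[xs.max(),0]],18),f([[xs.mean(),ys.mean()]],18))
T=masks_of('top','mat_top')[0]['region'].astype(np.uint8)
r=cv2.minAreaRect(max(cv2.findContours(T,0,2)[0],key=len)); print('mat',f([r[0]],4),r, f(cv2.boxPoints(r),4))
E
```

```text
head [[665.2, 8.2]]
line [[645.4, 3.9], [547.9, -11.7]]
bed [[540.1, 29.6], [547.8, -59.7], [676.4, -36.7]]
vase [[521.6, -75.8], [471.1, -94.3], [435.2, 2.9], [486.6, 22.8], [469.6, 51.1], [429.1, 33.5]]
mallet top [[628.9, -204.7]] pad [[631.2, -155.0], [631.1, -255.3], [682.0, -205.9], [580.7, -204.2]]
mallet head outer [[628.3, -174.5]]
l [[539.4, 382.3], [433.9, 389.0], [562.8, 398.7], [562.9, 362.0], [426.3, 409.2], [424.2, 370.1]]
m [[507.6, 273.0], [402.5, 273.4], [531.3, 290.0], [531.4, 254.4], [394.0, 291.8], [394.3, 256.4]]
r [[546.8, 160.3], [440.2, 156.9], [570.6, 177.1], [570.6, 141.7], [432.9, 175.1], [433.0, 139.1]]
base [[1159.2, 287.3], [1156.9, 142.0]] [[672.9, 203.8]]
mat [[503.1, -305.8]] ((435.44342041015625, 246.72305297851562), (97.58146667480469, 75.34024047851562), 5.806726455688477) [[422.1, -171.0], [611.4, -192.7], [585.7, -444.9], [394.7, -419.8]]
```

>>> servo_tool --pt "0.016 -0.0365 0 0 0 -0.052 1" --pt "0.016 -0.0365 0 0 0 -0.052 1" --pt "0.016 -0.0365 0 0 0 -0.052 1" --pt "0.016 -0.0365 0 0 0 -0.052 1" --pt "0.016 -0.0365 0 0 0 -0.052 1" --grip_force 40

```text
time: 1.92
eef_pos: [276.6, 409.2, 249.3]
tcp_rot: [[-0.005, -0.834, 0.551], [0.0, 0.551, 0.834], [-1.0, 0.005, -0.003]]
contact_force: [1.6, -0.4, 1.0]
opening: 85.7
```

>>> servo_tool --pt "0.016 -0.0365 0 0 0 -0.052 1" --pt "0.016 -0.0365 0 0 0 -0.052 1" --pt "0.016 -0.0365 0 0 0 -0.052 1" --pt "0.016 -0.0365 0 0 0 -0.052 1" --pt "0.016 -0.0365 0 0 0 -0.052 1"

```text
time: 2.33
eef_pos: [358.3, 217.4, 250.1]
tcp_rot: [[-0.004, -0.655, 0.756], [0.006, 0.756, 0.655], [-1.0, 0.007, 0.001]]
contact_force: [1.3, 1.0, 0.3]
opening: 85.2
```

>>> servo_tool --pt "0.016 -0.0365 0 0 0 -0.052 1" --pt "0.016 -0.0365 0 0 0 -0.052 1" --pt "0.016 -0.0365 0 0 0 -0.052 1" --pt "0.016 -0.0365 0 0 0 -0.052 1" --pt "0.016 -0.0365 0 0 0 -0.052 1"

```text
time: 2.75
eef_pos: [439.7, 25.5, 252.2]
tcp_rot: [[0.003, -0.427, 0.904], [0.011, 0.904, 0.427], [-1.0, 0.009, 0.008]]
contact_force: [1.0, 0.9, -0.1]
opening: 85.4
```

```bash
cat >> h.py <<'E'
from scipy.spatial.transform import Rotation as Ro
def frame(az_y,t=0.):
    """tool y horizontal az (deg), approach down; tilt t deg: approach leans so body toward +y"""
    y=np.array([np.cos(np.radians(az_y)),np.sin(np.radians(az_y)),0]); x=np.array([0,0,-1.]); z=np.cross(x,y)
    R=np.c_[x,y,z]
    return Ro.from_rotvec(z*0).as_matrix()@R if t==0 else R@Ro.from_rotvec([0,0,np.radians(t)*-1]).as_matrix()
def plan(pos,R,maxstep=.04,maxrot=.12):
    o=get_obs(); d=(np.array(pos)-o['eef_pos'])/1000; rv=Ro.from_matrix(R@o['tcp_rot'].T).as_rotvec()
    n=max(1,int(np.ceil(max(np.linalg.norm(d)/maxstep,np.linalg.norm(rv)/maxrot))))
    print('tot',np.round(d,4),np.round(rv,3),'n',n,'row',np.round(np.r_[d/n,rv/n],4).tolist(),'q',np.round(o['joint_pos'],1))
E
python3 - <<'E'
from h import *
c=cap('wrist','w1')
R=frame(110,30); print(R)
plan([476,-28,130],R)
E
```

```text
[[ 0.17101007 -0.29619813  0.93969262]
 [-0.46984631  0.81379768  0.34202014]
 [-0.8660254  -0.5         0.        ]]
tot [ 0.0339 -0.0452 -0.1228] [-0.493 -0.192 -0.079] n 5 row [0.0068, -0.009, -0.0246, -0.0986, -0.0384, -0.0158] q [-40.6  -2.7  33.9 106.9   1.1  75.   17.5]
```

Run:
```python
from h import *
c=cap('wrist')
f=lambda p,z:np.round(onz(c,p,z)[:,:2],1).tolist()
print('bedcorners',f([[378,196],[360,262]],10))
print('line',f([[378,231],[448,249]],10))
print('head',f([[509,294]],113))
print('vase top',f([[304,193],[351,194],[341,279],[299,277]],54))
print('ins r',f([[454.5,105]],26))
print('base',f([[498,110],[622,90],[560,116]],18))
```

```text
bedcorners [[526.1, 21.2], [547.7, -71.7]]
line [[548.7, -21.3], [647.5, -5.8]]
head [[664.9, 2.5]]
vase top [[435.4, -1.6], [483.3, 18.7], [520.2, -82.7], [472.5, -101.0]]
ins r [[549.4, 152.8]]
base [[601.5, 170.9], [720.9, 250.8], [672.2, 196.3]]
```

```bash
cat >> h.py <<'E'
import pickle
def snap(n,name):
    c=cap(n,name); pickle.dump({k:v for k,v in c.items()},open('pics/'+name+'.pkl','wb')); return c
def load(name): return pickle.load(open('pics/'+name+'.pkl','rb'))
E
python3 - <<'E'
from h import *
c=snap('wrist','w2'); print(get_obs()['eef_pos'])
E
```

```text
[440.14724995  24.131352   252.16048831]
```

Run:
```python
from h import *
c=load('w2')
f=lambda p,z:np.round(onz(c,p,z)[:,:2],1).tolist()
print('bedcorners',f([[381,191],[362,257]],10))
print('line',f([[380,227],[450,243]],10))
print('head',f([[512,288]],118))
print('vase top',f([[304,185],[352,187],[343,275],[300,273]],54))
print('ins r',f([[455.5,99]],26))
print('base',f([[561,108]],18))
import cv2
im=c['img'].copy()
def box(T,pts,col):
    for p in proj(c,pts): cv2.circle(im,tuple(int(round(v)) for v in p),2,col,-1)
P0=np.array([665.2,7.6]);a=np.radians(9.1);R=np.array([[np.cos(a),-np.sin(a)],[np.sin(a),np.cos(a)]])
pts=[np.r_[P0+R@np.array(q[:2]),q[2]] for q in [(-130,-45,10),(-130,45,10),(-18,50,92),(-18,80,92),(14,-16,92),(-14,-16,92),(0,0,118)]]
box(0,np.array(pts),(0,0,255))
cv2.imwrite('pics/o2.png',im)
t=cap('top'); im=t['img'].copy(); c=t; box(0,np.array(pts),(255,0,255)); cv2.imwrite('pics/o2t.png',cv2.resize(im[150:290,265:425],None,fx=4.2,fy=4.2,interpolation=cv2.INTER_CUBIC))
```

```text
bedcorners [[525.0, 32.5], [545.5, -59.7]]
line [[547.0, -11.1], [643.6, 7.3]]
head [[656.9, 15.5]]
vase top [[430.5, 10.3], [479.4, 30.1], [518.8, -72.7], [470.4, -91.6]]
ins r [[545.1, 162.6]]
base [[665.5, 208.2]]
```

Run:
```python
from h import *
plan([457,20,130],frame(110,30))
```

```text
tot [ 0.0174 -0.0065 -0.1219] [-0.494 -0.199 -0.091] n 5 row [0.0035, -0.0013, -0.0244, -0.0988, -0.0397, -0.0182] q [-41.   -2.7  33.1 107.    0.9  75.   17.1]
```

>>> servo_tool --pt "0.0035 -0.0013 -0.024 -0.099 -0.04 -0.018 1" --pt "0.0035 -0.0013 -0.024 -0.099 -0.04 -0.018 1" --pt "0.0035 -0.0013 -0.024 -0.099 -0.04 -0.018 1" --pt "0.0035 -0.0013 -0.024 -0.099 -0.04 -0.018 1" --pt "0.0035 -0.0013 -0.024 -0.099 -0.04 -0.018 1"

```text
time: 3.37
eef_pos: [463.1, 24.7, 136.8]
tcp_rot: [[0.203, -0.29, 0.935], [-0.468, 0.81, 0.353], [-0.86, -0.51, 0.029]]
contact_force: [1.2, 0.7, 0.1]
opening: 85.4
```

Run:
```python
from h import *
print(get_obs()['eef_pos'])
snap('wrist','w3');snap('side','s3')
plan([457,20,125],frame(110,30))
```

```text
[463.1392632   24.6956837  136.80892002]
tot [-0.0025 -0.006  -0.0072] [ 0.007  0.019 -0.017] n 1 row [-0.0025, -0.006, -0.0072, 0.0073, 0.0195, -0.0166] q [-50.2   8.5  22.4 119.8  32.2  59.8 -25.5]
```

Run:
```python
from h import *
c=load('w3')
f=lambda p,z:np.round(onz(c,p,z)[:,:2],1)
v=f([[264,167],[341,167],[337,252],[276,253]],54); print(v.tolist())
print((v[0]+v[1])/2,(v[2]+v[3])/2)
print('line',f([[387,181],[484,193]],10).tolist(),'head',f([[563,296]],118))
```

```text
[[432.8, 10.1], [480.2, 26.5], [519.4, -70.1], [467.0, -88.8]]
[456.5  18.3] [493.2  -79.45]
line [[546.1, -10.4], [643.6, 6.1]] head [[649.   18.3]]
```

>>> servo_tool --pt "0.003 -0.0125 -0.0245 0.003 0.01 -0.009 1" --pt "0.003 -0.0125 -0.0245 0.003 0.01 -0.009 1" --pt "0.003 -0.0125 -0.0245 0 0 0 1" --pt "0.002 -0.01 -0.018 0 0 0 1" --pt "0 0 0 0 0 0 1"

```text
time: 3.88
eef_pos: [472.7, -14.5, 41.2]
tcp_rot: [[0.176, -0.313, 0.933], [-0.458, 0.814, 0.359], [-0.872, -0.49, -0.0]]
contact_force: [-0.8, -1.0, -0.3]
opening: 85.1
```

Run:
```python
from h import *
o=get_obs();print(o['eef_pos'],o['contact_force'])
snap('wrist','w4');snap('side','s4')
plan([474,-25,38.6],frame(110,30))
```

```text
[472.67122892 -14.49147249  41.18056799] [-0.79553306 -0.95108006 -0.28044824]
tot [-0.0002 -0.0125 -0.0049] [-0.012 -0.001 -0.018] n 1 row [-0.0002, -0.0125, -0.0049, -0.0121, -0.0007, -0.0185] q [-44.9  18.3  24.6 123.   31.8  44.9 -24.1]
```

>>> servo_tool --pt "0 -0.01 -0.003 0 0 0 1" --pt "0 0 0 0 0 0 0.4" --pt "0 0 0 0 0 0 0.4" --pt "0 0 0 0 0 0 0.4" --pt "0 0 0 0 0 0 0.4" --grip_force 70

```text
time: 4.4
eef_pos: [477.2, -19.3, 46.0]
tcp_rot: [[0.186, -0.311, 0.932], [-0.449, 0.817, 0.362], [-0.874, -0.486, 0.012]]
contact_force: [0.5, 0.6, -3.3]
opening: 52.4
```

>>> servo_tool --pt "0 0 0 0 0 0 0.3" --pt "0 0 0 0 0 0 0.3" --pt "0 0 0.01 0 0 0 0.3" --pt "0 0 0.025 0 0 0 0.3" --pt "0 0 0.03 0 0 0 0.3"

```text
time: 4.82
eef_pos: [472.9, -19.2, 109.0]
tcp_rot: [[0.178, -0.318, 0.931], [-0.452, 0.814, 0.365], [-0.874, -0.486, 0.001]]
contact_force: [1.1, 0.7, -3.0]
opening: 52.9
```

```bash
cat >> h.py <<'E'
def vase_final(az, m):
    # R with R@m=up, approach horizontal az
    z=np.array([np.cos(np.radians(az-90)),np.sin(np.radians(az-90)),0])  # jaw axis horizontal
    up=np.array([0,0,1.]); h=np.cross(up,z)  # horizontal approach dir
    # tool basis: m, e3=(0,0,1)->z , e=cross(m,z)
    e3=np.array([0,0,1.]); m=m-e3*m[2]; m/=np.linalg.norm(m)
    A=np.c_[m,np.cross(m,e3),e3]; B=np.c_[up,np.cross(up,z),z]
    return B@A.T
E
python3 - <<'E'
from h import *
o=get_obs(); R=o['tcp_rot']; snap('side','s5')
d=np.cross([0,0,1],R[:,2]); d[2]=0; d/=np.linalg.norm(d)
m=R.T@d; m[2]=0; m/=np.linalg.norm(m); print('m',m,d)
np.save('m.npy',m)
for az in (110,80,50):
    Rf=vase_final(az,m); print(az,np.round(Rf,2).tolist()); plan([520,60,220],Rf)
E
```

```text
m [-0.48598866  0.87396511  0.        ] [-0.36469367  0.93112756  0.        ]
110 [[-0.3, -0.17, 0.94], [0.82, 0.46, 0.34], [-0.49, 0.87, 0.0]]
tot [0.0442 0.0788 0.1054] [ 1.467  0.561 -0.012] n 14 row [0.0032, 0.0056, 0.0075, 0.1048, 0.0401, -0.0008] q [-45.    9.8  25.  120.6  31.5  53.9 -18.7]
80 [[0.15, 0.08, 0.98], [0.86, 0.48, -0.17], [-0.49, 0.87, 0.0]]
tot [0.0442 0.0788 0.1054] [ 1.578  0.164 -0.422] n 14 row [0.0032, 0.0056, 0.0075, 0.1127, 0.0117, -0.0301] q [-45.    9.8  25.  120.6  31.5  53.9 -18.7]
50 [[0.56, 0.31, 0.77], [0.67, 0.37, -0.64], [-0.49, 0.87, 0.0]]
tot [0.0442 0.0788 0.1054] [ 1.612 -0.258 -0.827] n 16 row [0.0028, 0.0049, 0.0066, 0.1008, -0.0161, -0.0517] q [-45.    9.8  25.  120.6  31.5  53.9 -18.7]
```

>>> servo_tool --pt "0 0.005 0.02 0.1 -0.016 -0.05 0.3" --pt "0.003 0.005 0.02 0.1 -0.016 -0.05 0.3" --pt "0.003 0.005 0.02 0.1 -0.016 -0.05 0.3" --pt "0.003 0.005 0.02 0.1 -0.016 -0.05 0.3" --pt "0.003 0.005 0.02 0.1 -0.016 -0.05 0.3"

```text
time: 5.28
eef_pos: [485.5, 10.9, 219.2]
tcp_rot: [[0.2, -0.067, 0.977], [-0.005, 0.998, 0.069], [-0.98, -0.019, 0.2]]
contact_force: [0.5, 0.0, -3.7]
opening: 52.9
```

>>> servo_tool --pt "0.003 0.005 0.01 0.1 -0.016 -0.05 0.3" --pt "0.003 0.005 0.01 0.1 -0.016 -0.05 0.3" --pt "0.003 0.005 0.005 0.1 -0.016 -0.05 0.3" --pt "0.003 0.005 0 0.1 -0.016 -0.05 0.3" --pt "0.003 0.005 0 0.1 -0.016 -0.05 0.3"

```text
time: 5.7
eef_pos: [504.5, 34.1, 257.9]
tcp_rot: [[0.351, 0.158, 0.923], [0.417, 0.856, -0.305], [-0.838, 0.492, 0.234]]
contact_force: [-0.9, 0.7, -4.3]
opening: 53.2
```

Run:
```python
from h import *
snap('side','s6'); plan([540,80,220],vase_final(50,np.load('m.npy')))
```

```text
tot [ 0.036   0.0471 -0.0369] [ 0.569 -0.058 -0.299] n 6 row [0.006, 0.0079, -0.0061, 0.0949, -0.0097, -0.0498] q [-33.9  -8.   42.3 116.7 -28.4  54.4   7.6]
```

>>> servo_tool --pt "0.015 0.015 -0.005 0.095 -0.01 -0.05 0.3" --pt "0.015 0.015 -0.005 0.095 -0.01 -0.05 0.3" --pt "0.015 0.015 -0.005 0.095 -0.01 -0.05 0.3" --pt "0.015 0.015 -0.005 0.095 -0.01 -0.05 0.3" --pt "0.015 0.015 -0.005 0.095 -0.01 -0.05 0.3"

```text
time: 6.17
eef_pos: [577.7, 103.8, 235.7]
tcp_rot: [[0.527, 0.292, 0.798], [0.644, 0.475, -0.599], [-0.554, 0.83, 0.062]]
contact_force: [-0.2, 1.8, -3.9]
opening: 53.1
```

Run:
```python
from h import *
for az in(30,50): plan([640,165,170],vase_final(az,np.load('m.npy')))
```

```text
tot [ 0.0623  0.0612 -0.0657] [ 0.101 -0.019 -0.4  ] n 4 row [0.0156, 0.0153, -0.0164, 0.0253, -0.0049, -0.1001] q [-34.6   7.4  49.5 123.1 -78.5  55.5  30. ]
tot [ 0.0623  0.0612 -0.0657] [ 0.102 -0.002 -0.052] n 3 row [0.0208, 0.0204, -0.0219, 0.0342, -0.0005, -0.0172] q [-34.6   7.4  49.5 123.1 -78.5  55.5  30. ]
```

>>> servo_tool --pt "0.025 0.02 0 0.02 0 0 0.3" --pt "0.025 0.02 0 0.02 0 0 0.3"

```text
time: 6.33
eef_pos: [609.4, 135.7, 227.5]
tcp_rot: [[0.512, 0.296, 0.806], [0.661, 0.463, -0.59], [-0.548, 0.836, 0.041]]
contact_force: [-0.8, 0.9, -4.1]
opening: 52.9
```

Run:
```python
from h import *
for az in(50,60): plan([640,165,170],vase_final(az,np.load('m.npy')))
```

```text
tot [ 0.0306  0.0293 -0.0575] [ 0.083 -0.012 -0.065] n 2 row [0.0153, 0.0147, -0.0288, 0.0414, -0.0062, -0.0323] q [-24.2  11.6  34.8 119.2 -81.9  53.8  29.1]
tot [ 0.0306  0.0293 -0.0575] [ 0.084 -0.005  0.11 ] n 2 row [0.0153, 0.0147, -0.0288, 0.0418, -0.0026, 0.0549] q [-24.2  11.6  34.8 119.2 -81.9  53.8  29.1]
```

>>> servo_tool --pt "0.01 0.01 0 0 0 0.1 0.3" --pt "0.01 0.01 0 0 0 0.1 0.3" --pt "0.01 0.01 0 0.02 0 0.1 0.3"

```text
time: 6.58
eef_pos: [633.0, 174.7, 223.4]
tcp_rot: [[0.265, 0.142, 0.954], [0.801, 0.518, -0.3], [-0.537, 0.843, 0.024]]
contact_force: [1.4, 0.7, -2.6]
opening: 52.7
```

Run:
```python
from h import *
for az in(75,): plan([660,165,130],vase_final(az,np.load('m.npy')))
snap('wrist','w7');snap('side','s7')
```

```text
tot [ 0.027  -0.0097 -0.0934] [0.064 0.007 0.043] n 3 row [0.009, -0.0032, -0.0311, 0.0212, 0.0022, 0.0144] q [-19.1  25.2  32.2 104.  -77.7  73.4  32.5]
```

```bash
cat >> h.py <<'E'
def vase_pred(o,along=65.,depth=19.):
    R=o['tcp_rot']; m=np.load('m.npy'); hh=np.cross([0,0,1.],m) # tool coords, toward -? 
    hh=np.cross(m,[0,0,1.]);
    if hh[0]<0: hh=-hh
    U=R@m; H=R@hh; J=R[:,2]; org=o['eef_pos']-along*U+depth*H
    return org,U,H,J
def vase_pts(org,U,H,J):
    P=[]
    for h,w in((0,27),(110,27),(140,22)):
        for a,b in((1,1),(1,-1),(-1,-1),(-1,1)): P.append(org+h*U+w*a*H+w*b*J)
    return np.array(P)
def draw(c,P,fn,crop=None,f=1,groups=4):
    im=c['img'].copy()
    for i,p in enumerate(proj(c,P)): cv2.circle(im,tuple(int(round(v)) for v in p),1,[(0,255,0),(255,0,255),(255,255,0)][i//groups%3],-1)
    if crop: x0,y0,x1,y1=crop; im=cv2.resize(im[y0:y1,x0:x1],None,fx=f,fy=f,interpolation=cv2.INTER_CUBIC)
    cv2.imwrite('pics/'+fn+'.png',im)
E
python3 - <<'E'
from h import *
o=get_obs(); v=vase_pred(o); print(v)
P=vase_pts(*v)
draw(cap('top'),P,'o8t',(180,100,380,250),4)
draw(cap('side'),P,'o8s',(270,50,430,210),3.7)
draw(cap('wrist'),P,'o8w')
E
```

```text
(array([640.35975433, 188.89359926, 153.52999447]), array([-0.00163894,  0.06613802,  0.99780914]), array([ 0.30026486,  0.9517998 , -0.06259517]), array([ 0.95385446, -0.29950443,  0.02141887]))
```

Run:
```python
from h import *
from scipy.optimize import least_squares
o=get_obs(); ct,cs,cw=cap('top'),cap('side'),cap('wrist')
T=crop2([[78,250],[157,275],[125,372],[45,345]],180,100,4); S=crop2([[243,126],[307,131],[217,333],[290,343]],270,50,3.7)
W=np.array([[256,93],[379,93],[393,167],[241,167],[244,241],[392,241]],float)
org0,U0,H0,J0=vase_pred(o)
def model(p):
    r=Ro.from_rotvec(J0*p[2]).as_matrix(); U,H=r@U0,r@H0
    org=o['eef_pos']-p[0]*U+p[1]*H+p[3]*J0
    return org,U,H,J0
q=lambda org,U,H,J,h,w,a,b: org+h*U+w*a*H+w*b*J
def res(p,full=False):
    m=model(p); 
    rim={k:q(*m,140,22,*k) for k in[(1,1),(1,-1),(-1,-1),(-1,1)]}
    # H ~ +y (left in top), J ~ +x (up in top)
    t=[rim[1,1],rim[-1,1],rim[-1,-1],rim[1,-1]]
    s=[rim[1,-1],rim[1,1],q(*m,0,27,-1,-1),q(*m,0,27,-1,1)]
    w=[rim[1,-1],rim[1,1],rim[-1,1],rim[-1,-1],q(*m,110,27,-1,-1),q(*m,110,27,-1,1)]
    e=[proj(ct,t)-T,proj(cs,s)-S,(proj(cw,w)-W)*.4]
    if full: print([np.round(x,1).tolist() for x in e])
    return np.concatenate(e).ravel()
s=least_squares(res,[65,15,0,0],loss='soft_l1'); print(s.x,s.cost); res(s.x,True); print(model(s.x))
```

```text
[ 6.95794654e+01  2.21420550e+01  2.51438359e-02 -6.92542371e-01] 11.917560270097178
[[[-2.6, 0.3], [0.4, 1.4], [0.4, 0.6], [-2.3, -0.1]], [[-0.4, -1.4], [-0.8, -0.5], [-1.6, 0.0], [-1.7, 0.6]], [[2.5, -0.2], [-1.8, -0.1], [0.5, 0.5], [1.3, 0.4], [-0.4, -0.2], [0.9, -0.2]]]
(array([641.01492323, 190.95186915, 152.57046476]), array([-0.01300983,  0.04114118,  0.99906864]), array([ 0.31019345,  0.95002592, -0.0350823 ]), array([ 0.95058443, -0.30944814,  0.0251214 ]))
```

>>> servo_tool --pt "0.01 0.004 -0.02 0.015 0.005 0 0.3" --pt "0.01 0.004 -0.02 0.015 0.005 0 0.3" --pt "0.01 0.002 -0.02 0.01 0 0 0.3" --pt "0 0 -0.02 0 0 0 0.3"

```text
time: 7.32
eef_pos: [665.4, 183.8, 154.8]
tcp_rot: [[0.28, 0.139, 0.95], [0.82, 0.479, -0.312], [-0.499, 0.867, 0.02]]
contact_force: [-0.6, -0.2, -3.7]
opening: 52.8
```

Run:
```python
from h import *
o=get_obs(); print(o['eef_pos'],o['joint_pos'],o['contact_force'])
snap('side','s9');c=snap('top','t9')
```

```text
[665.43599597 183.7838073  154.75916647] [ -7.55153259  32.91256074  17.57505583 101.83915947 -81.55247771
  68.39888097  39.30442919] [-0.58874909 -0.23522785 -3.66178597]
```

>>> servo_tool --pt "0 0.002 -0.014 0 0 0.03 0.3" --pt "0 0.002 -0.018 0 0 0.03 0.3" --pt "0 0.002 -0.018 0 0 0.02 0.3" --pt "0 0 0 0 0 0 0.3"

```text
time: 7.75
eef_pos: [663.2, 187.9, 108.8]
tcp_rot: [[0.214, 0.099, 0.972], [0.84, 0.49, -0.235], [-0.5, 0.866, 0.021]]
contact_force: [-1.3, -0.1, -3.0]
opening: 53.3
```

Run:
```python
from h import *
o=get_obs(); print(o['eef_pos'],o['joint_pos'],o['contact_force'])
c=snap('side','s10');t=snap('top','t10')
v=vase_pred(o,69.6,22); print(v)
P=vase_pts(*v)
draw(t,P,'o10t',(180,100,380,250),4)
draw(c,P,'o10s',(270,70,430,250),3.3)
```

```text
[663.2036068  187.85746803 108.79150744] [ -6.26621942  38.90716588  16.37000085  99.09811096 -80.99137537
  70.92491903  44.07174162] [-1.33870187 -0.12712737 -3.03850538]
(array([669.55886831, 207.83103223,  38.87135738]), array([-0.01706137,  0.02023122,  0.99964974]), array([ 0.23489954,  0.97189349, -0.01566036]), array([ 0.97186991, -0.23455008,  0.02133414]))
```

>>> servo_tool --pt "0 0 -0.009 0 0 0.01 0.3" --pt "0 0 -0.006 0 0 0.01 0.3" --pt "0 0 0 0 0 0 0.3"

```text
time: 8.1
eef_pos: [666.1, 187.4, 102.3]
tcp_rot: [[0.204, 0.08, 0.976], [0.844, 0.491, -0.217], [-0.496, 0.867, 0.032]]
contact_force: [-0.8, -0.0, -4.0]
opening: 52.7
```

>>> servo_tool --pt "0 0 -0.003 0 0 0 0.3" --pt "0 0 0 0 0 0 0.3"

```text
time: 8.27
eef_pos: [666.5, 187.3, 100.0]
tcp_rot: [[0.204, 0.079, 0.976], [0.844, 0.491, -0.217], [-0.496, 0.867, 0.033]]
contact_force: [-0.6, 0.3, -3.7]
opening: 53.4
```

>>> servo_tool --pt "0 0 -0.008 0 0 0 0.3" --pt "0 0 -0.004 0 0 0 0.3" --pt "0 0 0 0 0 0 0.3"

```text
time: 8.52
eef_pos: [666.8, 187.3, 87.7]
tcp_rot: [[0.205, 0.079, 0.976], [0.844, 0.491, -0.217], [-0.496, 0.868, 0.035]]
contact_force: [-0.1, 0.0, -3.5]
opening: 53.2
```

Run:
```python
from h import *
o=get_obs(); print(o['eef_pos'],o['joint_pos'],o['contact_force'])
c=snap('side','s11');
v=vase_pred(o,69.6,18); print(v)
P=vase_pts(*v)
draw(c,P,'o11s',(270,70,430,250),3.3)
```

```text
[666.84447785 187.27290477  87.66791109] [ -4.58372267  41.37486298  14.41064314  98.01331147 -81.0101457
  70.48646139  46.70992311] [-0.11325006  0.01452183 -3.48569776]
(array([672.93483584, 203.5010663 ,  17.89890427]), array([-0.03121262,  0.01923763,  0.99932762]), array([ 0.21766441,  0.97595003, -0.01198915]), array([ 0.97552446, -0.21714384,  0.03464931]))
```

>>> servo_tool --pt "0 0 -0.003 0.005 0.025 0 0.3" --pt "0 0 0 0 0 0 0.3"

```text
time: 8.73
eef_pos: [667.9, 186.7, 86.4]
tcp_rot: [[0.195, 0.1, 0.976], [0.847, 0.484, -0.219], [-0.495, 0.869, 0.01]]
contact_force: [-0.6, -0.9, -4.1]
opening: 52.7
```

>>> servo_tool --pt "0 0 -0.003 0 0 0 0.3" --pt "0 0 0 0 0 0 0.3"

```text
time: 8.9
eef_pos: [668.7, 186.6, 86.5]
tcp_rot: [[0.196, 0.097, 0.976], [0.849, 0.481, -0.218], [-0.491, 0.871, 0.012]]
contact_force: [-0.7, 0.2, -3.9]
opening: 53.2
```

>>> servo_tool --pt "0 0 -0.006 0 0 0 0.3" --pt "0 0 0 0 0 0 0.3"

```text
time: 9.07
eef_pos: [670.2, 186.9, 87.1]
tcp_rot: [[0.199, 0.09, 0.976], [0.853, 0.474, -0.218], [-0.482, 0.876, 0.018]]
contact_force: [-0.4, -1.6, -4.2]
opening: 52.9
```

Run:
```python
from h import *
o=get_obs(); print(o['eef_pos'],o['joint_pos'],o['contact_force'])
c=snap('side','s12');c=snap('wrist','w12')
```

```text
[670.21334957 186.86975078  87.10454484] [ -3.32590239  42.24703475  13.20087357  96.96029468 -80.74499732
  71.11760662  45.91160265] [-0.42508988 -1.57982846 -4.16671428]
```

>>> servo_tool --pt "-0.002 0 -0.002 -0.01 0 0.06 0.3" --pt "0 0 -0.004 -0.01 0 0.06 0.3" --pt "0 0 0 0 0 0 0.3"

```text
time: 9.42
eef_pos: [671.3, 189.6, 87.4]
tcp_rot: [[0.097, 0.021, 0.995], [0.865, 0.493, -0.095], [-0.493, 0.87, 0.03]]
contact_force: [-0.4, 0.4, -3.3]
opening: 52.9
```

Run:
```python
from h import *
o=get_obs(); print(o['eef_pos'],o['joint_pos'],o['contact_force'])
v=vase_pred(o,69.6,18); print(v)
```

```text
[671.28542306 189.63384677  87.39651219] [ -3.24758199  44.97654916  13.4010352   90.93974425 -75.59275941
  75.84021909  45.24737152] [-0.36563315  0.38478022 -3.3304859 ]
(array([675.00844841, 206.79777225,  17.68497266]), array([-0.02881417,  0.01082413,  0.99952618]), array([ 0.09541996,  0.99540473, -0.00802875]), array([ 0.99501999, -0.0951434 ,  0.0297146 ]))
```

Run:
```python
from h import *
c=snap('side','s13');t=snap('top','t13'); o=get_obs(); print(o['joint_torque'],o['ft_torque'])
cv2.imwrite('pics/z13s.png',cv2.resize(c['img'][100:250,280:440],None,fx=5,fy=5,interpolation=cv2.INTER_CUBIC))
cv2.imwrite('pics/z13t.png',cv2.resize(t['img'][110:250,190:390],None,fx=4,fy=4,interpolation=cv2.INTER_CUBIC))
```

```text
[-1.42298654e+00 -7.15573382e+01  3.34939398e+00 -2.48613203e+01
 -1.74383361e+00  3.57383989e+00  1.48598116e-02] [-0.03169767 -0.18369935 -0.49878471]
```

>>> servo_tool --pt "0 0 0.006 -0.02 0 -0.06 0.3" --pt "0 0 0.003 -0.02 0 -0.06 0.3" --pt "-0.002 0 0 -0.02 0 -0.06 0.3" --pt "0 0 0 0 0 0 0.3"

```text
time: 9.85
eef_pos: [666.7, 187.2, 89.3]
tcp_rot: [[0.257, 0.132, 0.957], [0.794, 0.536, -0.287], [-0.551, 0.834, 0.033]]
contact_force: [0.4, 1.1, -0.8]
opening: 53.1
```

Run:
```python
from h import *
o=get_obs(); print(o['eef_pos'],o['joint_pos'],o['contact_force'],o['joint_torque'])
v=vase_pred(o,69.6,18); print(v)
```

```text
[666.7219671  187.24138214  89.29426964] [ -4.66352993  37.48829785  12.28965388 101.13620272 -79.84640027
  63.18138369  43.23659557] [ 0.35110598  1.13809588 -0.76886822] [ -0.18603047 -68.24721336   2.87976891 -25.27846277  -3.46172534
   2.11101942  -0.15310217]
(array([672.61514054, 198.69871566,  18.56831955]), array([-0.00995952,  0.08219906,  0.99656617]), array([ 0.28888836,  0.9543549 , -0.07583028]), array([ 0.95731099, -0.28714113,  0.03325127]))
```

>>> servo_tool --pt "0 0 0 0 0 0 0.7" --pt "0 0 0 0 0 0 0.9" --pt "0 0 0 0 0 0 1" --pt "0 0 0 0 0 0 1" --grip_force 20

```text
time: 10.18
eef_pos: [665.7, 187.4, 88.7]
tcp_rot: [[0.254, 0.131, 0.958], [0.796, 0.534, -0.284], [-0.549, 0.835, 0.031]]
contact_force: [0.3, 0.6, 0.2]
opening: 85.3
```

Run:
```python
from h import *
c=snap('side','s14');t=snap('top','t14');w=snap('wrist','w14'); o=get_obs(); print(o['eef_pos'],o['contact_force'],o['opening'])
cv2.imwrite('pics/z14s.png',cv2.resize(c['img'][100:250,280:440],None,fx=5,fy=5,interpolation=cv2.INTER_CUBIC))
```

```text
[665.77956958 187.29494901  88.65494365] [-0.88705629 -0.41965085 -0.65751403] 86.06881840860865
```

>>> servo_tool --pt "-0.005 -0.016 0.011 0 0 0 1" --pt "-0.007 -0.022 0.018 0 0 0 1" --pt "-0.008 -0.022 0.025 0 0 0 1" --pt "-0.01 -0.02 0.03 0 0 0 1" --pt "-0.01 -0.01 0.035 0 0 0 1"

```text
time: 10.75
eef_pos: [620.0, 100.2, 201.3]
tcp_rot: [[0.238, 0.14, 0.961], [0.799, 0.534, -0.276], [-0.552, 0.834, 0.015]]
contact_force: [0.5, -0.1, 0.7]
opening: 85.6
```

Run:
```python
from h import *
c=snap('side','s15');t=snap('top','t15');w=snap('wrist','w15'); o=get_obs(); print(o['eef_pos'],o['joint_pos'])
cv2.imwrite('pics/z15s.png',cv2.resize(c['img'][100:250,280:440],None,fx=5,fy=5,interpolation=cv2.INTER_CUBIC))
cv2.imwrite('pics/z15t.png',cv2.resize(t['img'][110:250,190:390],None,fx=4,fy=4,interpolation=cv2.INTER_CUBIC))
```

```text
[622.14160727 100.83856689 205.6054423 ] [ 1.25164815e-02  2.58202241e+01  1.77751834e+01  1.01855910e+02
 -6.92669982e+01  7.44712361e+01  3.50754750e+01]
```

Run:
```python
from h import *
t=load('t15'); print('rim',onz(t,crop2([139,243],190,110,4),158)); 
print('bottom near edge pts', onz(t,crop2([[218,325]],190,110,4),18))
for p,n in(((72,278),'l'),((290,278),'r'),((180,170),'t'),((180,388),'b')): print(n,onz(t,crop2(p,190,110,4),18))
plan([600,60,260],frame(180))
```

```text
rim [[674.10395281 194.30941832 158.        ]]
bottom near edge pts [[644.52632632 178.83197598  18.        ]]
l [[674.54293622 272.14806959  18.        ]]
r [[674.25049869 133.73816167  18.        ]]
t [[743.53796801 204.66661861  18.        ]]
b [[604.82003378 202.22745418  18.        ]]
tot [-0.0221 -0.0408  0.0544] [-0.918 -0.661  1.667] n 17 row [-0.0013, -0.0024, 0.0032, -0.054, -0.0389, 0.0981] q [  0.   25.8  17.8 101.9 -69.3  74.5  35.1]
```

>>> servo_tool --pt "-0.01 0 0.02 -0.053 -0.038 0.098 1" --pt "-0.01 0 0.015 -0.053 -0.038 0.098 1" --pt "-0.01 0 0.015 -0.053 -0.038 0.098 1" --pt "-0.01 0.005 0.01 -0.053 -0.038 0.098 1" --pt "-0.01 0.005 0.01 -0.053 -0.038 0.098 1"

```text
time: 11.32
eef_pos: [568.0, 108.8, 268.9]
tcp_rot: [[-0.019, -0.323, 0.946], [0.674, 0.694, 0.251], [-0.738, 0.643, 0.204]]
contact_force: [0.2, 0.6, -0.3]
opening: 85.7
```

>>> servo_tool --pt "-0.01 0.005 0 -0.053 -0.038 0.098 0.8" --pt "-0.01 0.005 0 -0.053 -0.038 0.098 0.8" --pt "-0.01 0.005 0 -0.053 -0.038 0.098 0.8" --pt "-0.01 0.005 0 -0.053 -0.038 0.098 0.8" --pt "-0.01 0.005 0 -0.053 -0.038 0.098 0.8"

```text
time: 11.73
eef_pos: [517.5, 135.5, 267.4]
tcp_rot: [[-0.138, -0.758, 0.638], [0.396, 0.548, 0.737], [-0.908, 0.355, 0.225]]
contact_force: [-0.2, 1.3, -1.0]
opening: 68.3
```

Run:
```python
from h import *
plan([492,158,200],frame(181.5))
```

```text
tot [-0.0255  0.0225 -0.0674] [-0.342 -0.279  0.686] n 7 row [-0.0036, 0.0032, -0.0096, -0.0489, -0.0399, 0.0979] q [-14.2  14.9  13.2  90.4 -27.1  84.   55.4]
```

>>> servo_tool --pt "-0.004 0.003 -0.01 -0.049 -0.04 0.098 0.8" --pt "-0.004 0.003 -0.01 -0.049 -0.04 0.098 0.8" --pt "-0.004 0.003 -0.01 -0.049 -0.04 0.098 0.8" --pt "-0.004 0.003 -0.01 -0.049 -0.04 0.098 0.8" --pt "-0.004 0.003 -0.01 -0.049 -0.04 0.098 0.8"

```text
time: 12.15
eef_pos: [496.6, 155.9, 214.6]
tcp_rot: [[-0.066, -0.989, 0.136], [0.09, 0.129, 0.987], [-0.994, 0.078, 0.08]]
contact_force: [0.3, 1.5, 0.1]
opening: 68.8
```

>>> servo_tool --pt "-0.004 0.003 -0.01 -0.049 -0.04 0.098 0.8" --pt "-0.004 0.003 -0.01 -0.049 -0.04 0.098 0.8" --pt "0 0 0 0 0 0 0.8" --pt "0 0 0 0 0 0 0.8"

```text
time: 12.48
eef_pos: [483.7, 168.8, 188.6]
tcp_rot: [[0.002, -0.996, -0.092], [-0.022, -0.092, 0.996], [-1.0, -0.0, -0.022]]
contact_force: [-0.3, -0.9, 0.6]
opening: 68.4
```

Run:
```python
from h import *
plan([492,158,150],frame(181.5))
snap('wrist','w16')
```

```text
tot [ 0.0083 -0.0108 -0.0386] [ 0.022  0.001 -0.066] n 2 row [0.0042, -0.0054, -0.0193, 0.0108, 0.0007, -0.0328] q [-27.7  10.7   4.7 101.4   0.3  68.2  72. ]
```

```bash
cat >> h.py <<'E'
def bar(c,ins,b1,b2,z=26):
    """ins px, black line end px pair; print centre,yaw"""
    a=onz(c,[ins],z)[0,:2]; b=onz(c,[b1,b2],z)[:,:2].mean(0); d=a-b; L=np.linalg.norm(d); d/=L
    print('ins',np.round(a,1),'len',round(L,1),'yaw',round(np.degrees(np.arctan2(d[1],d[0])),2),'ctr',np.round(a-46*d,1)); return a,d
E
python3 - <<'E'
from h import *
c=load('w16')
bar(c,[310,244.5],[298,142],[336,144]); bar(c,[425,220],[432,109],[469,114]); bar(c,[521.5,257],[548,154],[582,163])
print(onz(c,[[153,225],[173,301]],10)); print(get_obs()['eef_pos'])
E
```

```text
ins [544.  163.3] len 104.6 yaw 1.24 ctr [498.  162.3]
ins [505.4 276. ] len 105.4 yaw -1.14 ctr [459.4 276.9]
ins [536.4 384.7] len 105.6 yaw -5.61 ctr [490.6 389.2]
[[546.13776886  -9.59823069  10.        ]
 [642.82580296   6.70996366  10.        ]]
[483.55944861 169.0333005  188.47537135]
```

>>> servo_tool --pt "0.003 -0.004 -0.035 0.011 0 -0.033 0.8" --pt "0.003 -0.004 -0.035 0.011 0 -0.033 0.8" --pt "0 0 -0.035 0 0 0 0.8" --pt "0 0 0 0 0 0 0.8"

```text
time: 12.87
eef_pos: [494.5, 159.2, 84.2]
tcp_rot: [[0.006, -1.0, -0.006], [0.009, -0.006, 1.0], [-1.0, -0.006, 0.009]]
contact_force: [-1.8, -0.6, 0.2]
opening: 68.4
```

Run:
```python
from h import *
plan([490,160.5,26],frame(181.3))
snap('wrist','w17')
```

```text
tot [-0.0045  0.0013 -0.0582] [-0.009  0.006  0.017] n 2 row [-0.0022, 0.0007, -0.0291, -0.0043, 0.0029, 0.0083] q [-25.8  17.6   5.5 107.6  -2.5  54.5  71.2]
```

>>> servo_tool --pt "-0.002 0.001 -0.028 -0.004 0.003 0.008 0.8" --pt "-0.002 0 -0.028 -0.004 0.003 0.008 0.8" --pt "0 0 0 0 0 0 0.8"

```text
time: 13.17
eef_pos: [498.8, 159.7, 37.6]
tcp_rot: [[0.011, -1.0, -0.013], [0.006, -0.013, 1.0], [-1.0, -0.011, 0.006]]
contact_force: [-1.3, -0.2, -1.1]
opening: 68.4
```

>>> servo_tool --pt "0 0 -0.002 0 0 0 0.2" --pt "0 0 0 0 0 0 0.2" --pt "0 0 0 0 0 0 0.2" --pt "0 0 0 0 0 0 0.2" --pt "0 0 0 0 0 0 0.2" --grip_force 60

```text
time: 13.58
eef_pos: [505.2, 160.6, 45.6]
tcp_rot: [[0.021, -1.0, -0.008], [0.011, -0.008, 1.0], [-1.0, -0.021, 0.011]]
contact_force: [0.4, -0.5, -1.1]
opening: 33.6
```

Run:
```python
from h import *
o=get_obs(); print(o['eef_pos'],o['joint_pos'],o['contact_force'],o['opening'],bot.tcp_to_tips)
c=snap('wrist','w18');s=snap('side','s18')
o=get_obs(); print(o['eef_pos'])
cv2.imwrite('pics/z18s.png',cv2.resize(s['img'][100:250,200:360],None,fx=5,fy=5,interpolation=cv2.INTER_CUBIC))
```

```text
[505.15148832 160.6039887   45.56739197] [-25.46549965  21.26653153   5.32660335 108.44275184  -2.7570235
  49.05939556  71.70353489] [ 0.38604414 -0.51899117 -1.09160417] 33.576670174696226 22.0
[504.94031475 160.56237235  45.14839097]
```

Run:
```python
from h import *
for n,p,ins in(('w18',[[280,140],[356,140]],[317,330]),('w17',[[291,146],[350,146]],[321.5,297]),('w16',[[298,142],[336,144]],[310,244.5])):
    c=load(n); q=onz(c,p,26); print(n,np.linalg.norm(q[0]-q[1]),onz(c,[ins],26)[0], np.linalg.inv(c['camera_from_world'])[:3,3]); bar(c,ins,*p)
print(get_obs()['eef_pos'])
```

```text
w18 34.63529399771563 [549.44953316 160.63674174  26.        ] [423.18964316 158.14907665 164.37607203]
ins [549.4 160.6] len 107.7 yaw 0.16 ctr [503.4 160.5]
w17 34.78354259872033 [543.64062857 162.67698821  26.        ] [414.31813067 157.14338448 204.28592891]
ins [543.6 162.7] len 104.7 yaw 0.9 ctr [497.6 162. ]
w16 35.48275890481879 [543.96912588 163.27523322  26.        ] [404.32462797 163.75998911 309.07088034]
ins [544.  163.3] len 104.6 yaw 1.24 ctr [498.  162.3]
[504.94031475 160.56237235  45.14839097]
```

>>> servo_tool --pt "0 0 0 0 0 0 0.7" --pt "0 0 0 0 0 0 0.7"

```text
time: 13.85
eef_pos: [505.2, 160.7, 45.9]
tcp_rot: [[0.022, -1.0, -0.008], [0.011, -0.008, 1.0], [-1.0, -0.022, 0.011]]
contact_force: [-0.1, 0.5, 0.5]
opening: 56.8
```

>>> servo_tool --pt "-0.006 0 -0.01 0 0.01 0 0.7" --pt "0 0 0 0 0 0 0.7"

```text
time: 14.02
eef_pos: [498.9, 161.0, 35.5]
tcp_rot: [[0.012, -1.0, -0.008], [0.011, -0.008, 1.0], [-1.0, -0.012, 0.011]]
contact_force: [-0.0, -0.9, -0.3]
opening: 59.9
```

>>> servo_tool --pt "-0.006 0 -0.01 0 0.01 0 0.7" --pt "0 0 0 0 0 0 0.7"

```text
time: 14.18
eef_pos: [491.8, 160.9, 24.0]
tcp_rot: [[-0.0, -1.0, -0.008], [0.011, -0.008, 1.0], [-1.0, 0.0, 0.011]]
contact_force: [-0.9, -1.0, -0.2]
opening: 59.7
```

>>> servo_tool --pt "0 0 0 0 0 0 0.2" --pt "0 0 0 0 0 0 0.2" --pt "0 0 0 0 0 0 0.2" --pt "0 0 0 0 0 0 0.2" --grip_force 80

```text
time: 14.52
eef_pos: [491.1, 160.7, 23.3]
tcp_rot: [[-0.002, -1.0, -0.008], [0.011, -0.008, 1.0], [-1.0, 0.002, 0.011]]
contact_force: [-0.1, 0.6, -0.8]
opening: 34.4
```

>>> servo_tool --pt "0 0 0.012 0 0 0 0.2" --pt "0 0 0.025 0 0 0 0.2" --pt "0.003 -0.015 0.03 0 0 0.03 0.2" --pt "0.009 -0.03 0.01 0 0 0.03 0.2" --pt "0.009 -0.034 0 0 0 0.03 0.2"

```text
time: 14.93
eef_pos: [508.4, 88.2, 101.6]
tcp_rot: [[-0.008, -0.993, -0.115], [0.011, -0.115, 0.993], [-1.0, 0.007, 0.011]]
contact_force: [1.5, -0.7, -2.0]
opening: 34.8
```

>>> servo_tool --pt "0.009 -0.034 0 0 0 0.03 0.2" --pt "0.009 -0.034 0 0 0 0.03 0.2" --pt "0.005 -0.018 0 0 0 0 0.2" --pt "0.002 -0.006 0 0 0 0 0.2" --pt "0 0 0 0 0 0 0.2"

```text
time: 15.35
eef_pos: [536.1, -16.0, 104.3]
tcp_rot: [[-0.003, -0.985, -0.172], [0.008, -0.172, 0.985], [-1.0, 0.002, 0.008]]
contact_force: [-0.5, 1.2, -1.8]
opening: 34.9
```

Run:
```python
from h import *
snap('wrist','w19'); plan([541.6,-11.9,60],frame(189.4)); o=get_obs(); print(o['eef_pos'],o['opening'],o['contact_force'])
```

```text
tot [ 0.0057  0.0031 -0.0442] [-0.008 -0.004 -0.009] n 2 row [0.0029, 0.0015, -0.0221, -0.0039, -0.0018, -0.0046] q [ -9.5  18.4   9.6 103.7  -4.1  58.4 101.6]
[535.8545636  -14.95888053 104.16000894] 34.47095712164101 [-1.04767915 -0.92044481 -1.53906006]
```

>>> servo_tool --pt "0.003 0.001 -0.025 -0.004 -0.002 -0.004 0.2" --pt "0.003 0.001 -0.02 -0.004 -0.002 -0.004 0.2" --pt "0 0 -0.01 0 0 0 0.2" --pt "0 0 -0.005 0 0 0 0.2" --pt "0 0 0 0 0 0 0.2"

```text
time: 15.82
eef_pos: [541.2, -2.9, 42.5]
tcp_rot: [[0.001, -0.985, -0.173], [0.004, -0.173, 0.985], [-1.0, -0.002, 0.004]]
contact_force: [-0.3, 0.5, -0.7]
opening: 34.7
```

Run:
```python
from h import *
c=snap('wrist','w20');t=snap('top','t20');s=snap('side','s20'); plan([541.6,-11.9,36],frame(189.4)); o=get_obs(); print(o['eef_pos'],o['opening'],o['contact_force'])
cv2.imwrite('pics/z20s.png',cv2.resize(s['img'][130:280,240:400],None,fx=5,fy=5,interpolation=cv2.INTER_CUBIC))
cv2.imwrite('pics/z20t.png',cv2.resize(t['img'][150:290,225:425],None,fx=4,fy=4,interpolation=cv2.INTER_CUBIC))
```

```text
tot [-0.001  -0.008  -0.0084] [-0.004  0.004 -0.009] n 1 row [-0.001, -0.008, -0.0084, -0.0041, 0.0042, -0.009] q [-10.1  23.4   8.9 105.7  -4.8  51.  101. ]
[542.6329684   -3.94682363  44.3697269 ] 34.61695937396629 [-0.36837665  0.25165909 -0.9632466 ]
```

>>> servo_tool --pt "0 -0.005 -0.004 -0.004 0.002 -0.004 0.2" --pt "0 -0.003 -0.003 0 0 -0.004 0.2" --pt "0 0 0 0 0 0 0.2"

```text
time: 16.22
eef_pos: [544.3, -12.7, 39.4]
tcp_rot: [[0.006, -0.986, -0.164], [-0.0, -0.164, 0.987], [-1.0, -0.006, -0.001]]
contact_force: [0.5, 0.1, -1.6]
opening: 34.8
```

Run:
```python
from h import *
c=snap('wrist','w21');s=snap('side','s21'); plan([541.6,-11.9,36],frame(189.4)); o=get_obs(); print(o['eef_pos'],o['opening'],o['contact_force'])
cv2.imwrite('pics/z21s.png',cv2.resize(s['img'][130:280,240:400],None,fx=5,fy=5,interpolation=cv2.INTER_CUBIC))
```

```text
tot [-0.0028  0.0004 -0.0037] [-0.     0.007 -0.001] n 1 row [-0.0028, 0.0004, -0.0037, -0.0001, 0.0067, -0.0007] q [ -9.6  23.9   9.1 105.8  -4.8  50.3 101.3]
[544.41087059 -12.28313997  39.65538747] 34.312278294391135 [-0.20443709 -0.77744706 -1.98133887]
```

Run:
```python
from h import *
s=load('s21'); S=lambda p:crop2(p,240,130,5)
zt=39.6-23.3+26
print('ins side',onz(s,S([426.5,430]),zt),'head side',onz(s,S([560,299]),118), 'bed corner near-right', onz(s,S([310,540]),10), 'far right',onz(s,S([640,508]),10), 'tip', onz(s,S([553,409]),44))
w=load('w21')
a=onz(w,[[242,234],[405,234]],10); print('bed edge wrist',a, a.mean(0))
b=onz(w,[[274,181],[363,181]],zt); print('blk',b,b.mean(0))
print(get_obs()['eef_pos'])
# predicted projections of setter pts into side with P
for P in([665,8.5],[667,8],[665,5]):
    y=np.radians(9.4);R=np.array([[np.cos(y),-np.sin(y)],[np.sin(y),np.cos(y)]])
    pts=[np.r_[np.array(P)+R@np.array(q[:2]),q[2]] for q in[(0,0,118),(0,0,44),(-130,-45,10),(40,-45,10)]]
    print(P,((proj(s,pts)-[240,130]+.5)*5-.5).round(0).tolist())
```

```text
ins side [[603.39892263  -3.63960111  42.3       ]] head side [[666.47926233   8.48405863 118.        ]] bed corner near-right [[546.17464391 -49.74001997  10.        ]] far right [[711.65032047 -24.78904516  10.        ]] tip [[667.57810559  11.30666694  44.        ]]
bed edge wrist [[539.05169168 -55.1941066   10.        ]
 [524.5962005   32.20379208  10.        ]] [531.82394609 -11.49515726  10.        ]
blk [[497.71824555 -38.18510656  42.3       ]
 [491.89169233  -2.93752165  42.3       ]] [494.80496894 -20.5613141   42.3       ]
[544.41087059 -12.28313997  39.65538747]
[665, 8.5] [[557.0, 299.0], [548.0, 413.0], [305.0, 551.0], [641.0, 514.0]]
[667, 8] [[561.0, 300.0], [552.0, 413.0], [309.0, 551.0], [645.0, 515.0]]
[665, 5] [[557.0, 304.0], [549.0, 417.0], [305.0, 556.0], [642.0, 519.0]]
```

>>> servo_tool --pt "0.012 0.0025 0 0 0.004 0 0.2" --pt "0.012 0.0025 0 0 0 0 0.2" --pt "0.012 0.0025 0 0 0 0 0.2" --pt "0.008 0.0015 0 0 0 0 0.2" --pt "0 0 0 0 0 0 0.2"

```text
time: 16.73
eef_pos: [589.9, -3.6, 40.7]
tcp_rot: [[0.003, -0.987, -0.162], [0.001, -0.162, 0.987], [-1.0, -0.003, 0.0]]
contact_force: [-1.2, 0.4, -1.8]
opening: 34.3
```

Run:
```python
from h import *
s=snap('side','s22'); plan([606.4,0,36],frame(189.4)); o=get_obs(); print(o['eef_pos'],o['opening'],o['contact_force'])
cv2.imwrite('pics/z22s.png',cv2.resize(s['img'][160:260,300:400],None,fx=6,fy=6,interpolation=cv2.INTER_CUBIC))
```

```text
tot [ 0.0172  0.0039 -0.0046] [-0.     0.002  0.001] n 1 row [0.0172, 0.0039, -0.0046, -0.0005, 0.0024, 0.0012] q [ -9.7  28.6   9.   98.5  -5.4  53.3 100.8]
[589.16954838  -3.85446725  40.55866616] 34.6836868035089 [ 0.45917223 -0.30696988 -1.79250539]
```

>>> servo_tool --pt "0.003 0.0005 -0.003 0 0 0 0.2" --pt "0.003 0.0005 -0.003 0 0 0 0.2" --pt "0 0 0 0 0 0 0.2"

```text
time: 17.03
eef_pos: [594.2, -3.3, 33.9]
tcp_rot: [[0.001, -0.987, -0.162], [0.0, -0.162, 0.987], [-1.0, -0.001, 0.0]]
contact_force: [0.5, -0.3, -1.1]
opening: 34.8
```

Run:
```python
from h import *
s=snap('side','s23'); o=get_obs(); print(o['eef_pos'],o['opening'],o['contact_force'])
cv2.imwrite('pics/z23s.png',cv2.resize(s['img'][160:260,300:400],None,fx=6,fy=6,interpolation=cv2.INTER_CUBIC))
```

```text
[594.02376235  -3.39890262  34.0013983 ] 34.55162303493188 [-0.33895082 -0.62967425 -0.7618076 ]
```

```bash
cat >> h.py <<'E'
P=np.array([666.,8.7]); SY=np.radians(9.4)
def setloc(xy):
    d=np.array(xy)[:2]-P; c,s=np.cos(SY),np.sin(SY); return np.round([c*d[0]+s*d[1],-s*d[0]+c*d[1]],1)
E
python3 - <<'E'
from h import *
s=load('s23'); S=lambda p:crop2(p,300,160,6)
q=onz(s,S([268.5,333]),36.3)[0]; print('ins',q,setloc(q)); print('head',setloc(onz(s,S([312,182]),118)[0])); print('bar corners',[setloc(x) for x in onz(s,S([[330,366],[322,303]]),36.3)], 'bed corner', setloc(onz(s,S([[410,433]]),10)[0]),setloc(onz(s,S([[10,478]]),10)[0]))
E
```

```text
ins [652.85484559   5.66575017  36.3       ] [-13.5  -0.8]
head [-0.  -2.2]
bar corners [array([  7.8, -24.6]), array([13.1, 14.5])] bed corner [ 39.9 -42.5] [-129.3  -43.6]
```

>>> servo_tool --pt "0.005 0.001 0 0 0 0 0.2" --pt "0.005 0.001 0 0 0 0 0.2" --pt "0.003 0.0005 0 0 0 0 0.2" --pt "0 0 0 0 0 0 0.2"

```text
time: 17.42
eef_pos: [607.6, -0.9, 34.0]
tcp_rot: [[0.0, -0.987, -0.161], [0.0, -0.161, 0.987], [-1.0, -0.0, 0.0]]
contact_force: [0.3, -0.1, -1.6]
opening: 34.7
```

Run:
```python
from h import *
s=snap('side','s24'); w=snap('wrist','w24'); o=get_obs(); print(o['eef_pos'],o['opening'],o['contact_force'],setloc(o['eef_pos']))
cv2.imwrite('pics/z24s.png',cv2.resize(s['img'][160:260,300:400],None,fx=6,fy=6,interpolation=cv2.INTER_CUBIC))
```

```text
[607.01773713  -1.09425355  33.84860662] 34.949195583404084 [ 0.14423448 -0.11684415 -0.92970204] [-59.8  -0. ]
```

Run:
```python
from h import *
w=load('w24'); a=onz(w,[[226,119],[415,119]],10); b=onz(w,[[274,181],[363,181]],36.3); e=onz(w,[[274,156],[363,156]],36.3)
print([setloc(x) for x in a],[setloc(x) for x in b],[setloc(x) for x in e])
s=load('s24'); S=lambda p:crop2(p,300,160,6); print(setloc(onz(s,S([301,331]),36.3)[0]))
```

```text
[array([-132.6,  -42.3]), array([-132.3,   45.6])] [array([-109.4,  -17.4]), array([-109.3,   18.5])] [array([-119.5,  -17. ]), array([-119.4,   18.1])]
[ 0.4 -1.6]
```

>>> servo_tool --pt "0 0 0 0 0 0 0.6" --pt "0 0 0 0 0 0 0.6" --pt "0 0 0.01 0 0 0 0.6" --pt "0 0 0.025 0 0 0 0.8" --pt "-0.005 0 0.035 0 0 0 0.8"

```text
time: 17.93
eef_pos: [597.2, -1.3, 99.6]
tcp_rot: [[-0.013, -0.987, -0.161], [-0.001, -0.161, 0.987], [-1.0, 0.013, 0.001]]
contact_force: [0.5, 0.8, 0.9]
opening: 68.5
```

>>> servo_tool --pt "0 -0.01 0.04 0 0 0 0.8" --pt "0.004 -0.03 0.025 0 0 0 0.8" --pt "0.006 -0.038 0 0 0 0 0.8" --pt "0.006 -0.038 0 0 0 0 0.8" --pt "0.006 -0.038 0 0 0 0 0.8"

```text
time: 18.35
eef_pos: [622.6, -146.2, 183.2]
tcp_rot: [[0.005, -0.983, -0.182], [0.005, -0.182, 0.983], [-1.0, -0.005, 0.004]]
contact_force: [0.4, -0.4, -0.2]
opening: 68.4
```

>>> servo_tool --pt "0.003 -0.025 0 0 0 -0.01 0.8" --pt "0.001 -0.012 0 0 0 -0.01 0.8" --pt "0 -0.004 0 0 0 0 0.8" --pt "0 0 0 0 0 0 0.8"

```text
time: 18.68
eef_pos: [625.4, -200.8, 188.2]
tcp_rot: [[0.009, -0.989, -0.148], [-0.001, -0.148, 0.989], [-1.0, -0.009, -0.003]]
contact_force: [-0.4, 0.5, 0.4]
opening: 68.0
```

Run:
```python
from h import *
s=snap('side','s25'); w=snap('wrist','w25');t=snap('top','t25'); o=get_obs(); print(o['eef_pos'],o['joint_pos']); plan([629.5,-205,150],frame(189.4))
cv2.imwrite('pics/z25s.png',cv2.resize(s['img'][160:260,300:400],None,fx=6,fy=6,interpolation=cv2.INTER_CUBIC))
cv2.imwrite('pics/z25t.png',cv2.resize(t['img'][150:270,265:425],None,fx=5,fy=5,interpolation=cv2.INTER_CUBIC))
```

```text
[ 625.93603932 -197.42682549  187.71348969] [  5.06087342  27.82111848  14.08964463  79.53426038  -7.01282986
  72.98770269 118.35611164]
tot [ 0.0036 -0.0076 -0.0377] [-0.     0.009  0.011] n 1 row [0.0036, -0.0076, -0.0377, -0.0005, 0.0091, 0.0109] q [  5.1  27.8  14.1  79.5  -7.   73.  118.4]
```

Run:
```python
from h import *
t=load('t25');w=load('w25'); T=lambda p:crop2(p,265,150,5)
print('bar near',[setloc(x) for x in onz(t,T([[243,398],[314,388]]),36)],'bed',[setloc(x) for x in onz(t,T([[194,432],[366,402]]),10)],'head',setloc(onz(t,T([235,137]),118)[0]))
print('flank line',[setloc(x) for x in onz(t,T([[212,192],[285,181]]),36)])
print('w ins',setloc(onz(w,[[512.5,254]],36)[0]),'w bed',[setloc(x) for x in onz(w,[[472,124],[567,124],[455,273]],10)],'head',setloc(onz(w,[[577,303]],118)[0]))
print('mallet',onz(w,[[312,220]],110),'pad',onz(w,[[316,184]],6))
```

```text
bar near [array([-116.8,   15.3]), array([-117.7,  -19.7])] bed [array([-129.5,   42.7]), array([-128.8,  -45.1])] head [-1.  -1.1]
flank line [array([-14.3,  13.9]), array([-14.8, -22.5])]
w ins [-4.2 -1.3] w bed [array([-131.7,  -48.9]), array([-130.9,   44.8]), array([ 33.3, -44.1])] head [-6.5 -2.2]
mallet [[ 625.59091435 -203.80413153  110.        ]] pad [[ 627.06765467 -201.21926907    6.        ]]
```

>>> servo_tool --pt "0.001 -0.004 -0.025 0 0.004 0.005 0.8" --pt "0.001 -0.003 -0.03 0 0.004 0.005 0.8" --pt "0 0 -0.02 0 0 0 0.8" --pt "0 0 -0.01 0 0 0 0.8" --pt "0 0 0 0 0 0 0.8"

```text
time: 19.25
eef_pos: [630.9, -191.2, 101.7]
tcp_rot: [[0.005, -0.984, -0.179], [0.006, -0.179, 0.984], [-1.0, -0.006, 0.005]]
contact_force: [0.1, 1.4, -0.5]
opening: 68.7
```

Run:
```python
from h import *
w=snap('wrist','w26');o=get_obs(); plan([628.5,-204.5,88],frame(189.4))
```

```text
tot [-0.0029 -0.0136 -0.0148] [-0.006  0.006 -0.016] n 1 row [-0.0029, -0.0136, -0.0148, -0.0062, 0.0062, -0.0163] q [  5.4  32.3  12.8  84.   -8.1  64.3 120.1]
```

>>> servo_tool --pt "-0.001 -0.007 -0.005 -0.003 0.003 -0.008 0.8" --pt "-0.001 -0.006 -0.005 -0.003 0.003 -0.008 0.8" --pt "0 0 -0.003 0 0 0 0.8" --pt "0 0 0 0 0 0 0.8"

```text
time: 19.63
eef_pos: [631.8, -203.7, 93.2]
tcp_rot: [[0.006, -0.986, -0.165], [-0.001, -0.165, 0.986], [-1.0, -0.005, -0.002]]
contact_force: [0.9, -0.3, 0.0]
opening: 68.2
```

Run:
```python
from h import *
w=snap('wrist','w27');o=get_obs(); plan([628.5,-204.5,88],frame(189.4))
```

```text
tot [-0.0034 -0.0005 -0.0057] [ 0.002  0.006 -0.001] n 1 row [-0.0034, -0.0005, -0.0057, 0.0017, 0.0061, -0.0012] q [  6.   33.3  13.2  83.8  -8.1  63.5 120.2]
```

>>> servo_tool --pt "-0.003 0 -0.005 0 0.006 0 0.8" --pt "0 0 0 0 0 0 0.1" --pt "0 0 0 0 0 0 0.1" --pt "0 0 0 0 0 0 0.1" --pt "0 0 0 0 0 0 0.1" --grip_force 90

```text
time: 20.1
eef_pos: [629.3, -204.7, 90.0]
tcp_rot: [[0.002, -0.987, -0.164], [-0.002, -0.164, 0.987], [-1.0, -0.002, -0.003]]
contact_force: [-0.9, -0.2, 0.2]
opening: 26.0
```

>>> servo_tool --pt "0 0 0 0 0 0 0.1" --pt "0 0 0 0 0 0 0.1"

```text
time: 20.27
eef_pos: [629.3, -204.7, 89.9]
tcp_rot: [[0.002, -0.986, -0.164], [-0.002, -0.164, 0.986], [-1.0, -0.002, -0.003]]
contact_force: [0.2, -0.1, -0.7]
opening: 25.9
```

>>> servo_tool --pt "0 0 0.015 0 0 0 0.1" --pt "0 0 0.035 0 0 0 0.1" --pt "0 0.005 0.04 0 0 0 0.1" --pt "0.005 0.025 0.035 0 0 0 0.1" --pt "0.006 0.036 0.02 0 0 0 0.1"

```text
time: 20.68
eef_pos: [629.8, -146.7, 228.2]
tcp_rot: [[-0.022, -0.989, -0.148], [-0.004, -0.148, 0.989], [-1.0, 0.022, -0.0]]
contact_force: [1.6, -0.7, -3.9]
opening: 26.3
```

>>> servo_tool --pt "0.006 0.036 0 0 0 0 0.1" --pt "0.006 0.036 0 0 0 0 0.1" --pt "0.006 0.03 0 0 0 0 0.1" --pt "0.004 0.018 0 0 0 0 0.1" --pt "0.002 0.008 0 0 0 0 0.1"

```text
time: 21.1
eef_pos: [655.8, -7.3, 234.7]
tcp_rot: [[-0.013, -0.988, -0.152], [-0.001, -0.152, 0.988], [-1.0, 0.013, 0.001]]
contact_force: [0.4, 0.5, -3.9]
opening: 26.5
```

>>> servo_tool --pt "0 0 0 0 0 0 0.1" --pt "0 0 0 0 0 0 0.1"

```text
time: 21.27
eef_pos: [655.4, -4.2, 233.1]
tcp_rot: [[-0.016, -0.987, -0.157], [0.0, -0.157, 0.988], [-1.0, 0.016, 0.003]]
contact_force: [-0.2, -1.1, -3.6]
opening: 26.1
```

Run:
```python
from h import *
w=snap('wrist','w28');s=snap('side','s28');o=get_obs(); print(o['eef_pos'],o['contact_force'],o['opening']); plan([666,8.7,220],frame(189.4))
cv2.imwrite('pics/z28s.png',cv2.resize(s['img'][100:260,270:430],None,fx=3.7,fy=3.7,interpolation=cv2.INTER_CUBIC))
```

```text
[655.30680767  -5.59241483 233.13957101] [-2.19946529e-01  3.38078666e-03 -3.85573471e+00] 26.337793040629258
tot [ 0.0107  0.0143 -0.0131] [ 0.    -0.016  0.009] n 1 row [0.0107, 0.0143, -0.0131, 0.0004, -0.0158, 0.0087] q [ -9.8  27.2  11.2  74.3  -5.1  79.9 100.1]
```

>>> servo_tool --pt "0.006 0.008 -0.006 0 -0.008 0.004 0.1" --pt "0.004 0.005 -0.006 0 -0.008 0.004 0.1" --pt "0.001 0.001 -0.005 0 0 0 0.1" --pt "0 0 -0.003 0 0 0 0.1" --pt "0 0 0 0 0 0 0.1"

```text
time: 21.78
eef_pos: [666.8, 1.9, 210.2]
tcp_rot: [[0.001, -0.988, -0.154], [-0.004, -0.154, 0.988], [-1.0, -0.0, -0.004]]
contact_force: [-0.1, -1.3, -3.8]
opening: 26.3
```

Run:
```python
from h import *
s=snap('side','s29');t=snap('top','t29');o=get_obs(); print(o['eef_pos'],o['contact_force'],o['opening']); plan([666,8.7,206],frame(189.4))
cv2.imwrite('pics/z29s.png',cv2.resize(s['img'][140:250,290:410],None,fx=5,fy=5,interpolation=cv2.INTER_CUBIC))
```

```text
[666.94934478   1.89034926 210.99875624] [ 0.05741916  0.35686277 -3.92575746] 26.65064676578851
tot [-0.0009  0.0068 -0.005 ] [0.004 0.001 0.01 ] n 1 row [-0.0009, 0.0068, -0.005, 0.0035, 0.0014, 0.0098] q [-10.3  28.5  10.9  75.1  -5.1  76.8  99.3]
```

>>> servo_tool --pt "-0.002 0.004 -0.003 0 0 0.005 0.1" --pt "-0.002 0.003 -0.003 0 0 0.005 0.1" --pt "0 0 0 0 0 0 0.1"

```text
time: 22.13
eef_pos: [662.8, 8.8, 205.2]
tcp_rot: [[0.003, -0.987, -0.163], [-0.004, -0.163, 0.987], [-1.0, -0.002, -0.004]]
contact_force: [-0.6, -0.5, -4.3]
opening: 26.2
```

>>> servo_tool --pt "0 0 -0.004 0 0 0 0.1" --pt "0 0 -0.004 0 0 0 0.1"

```text
time: 22.3
eef_pos: [663.3, 9.3, 198.3]
tcp_rot: [[0.005, -0.986, -0.164], [-0.003, -0.164, 0.986], [-1.0, -0.004, -0.004]]
contact_force: [-1.4, 0.8, -0.9]
opening: 26.2
```

>>> servo_tool --pt "0 0 -0.004 0 0 0 0.1" --pt "0 0 -0.004 0 0 0 0.1"

```text
time: 22.47
eef_pos: [663.4, 9.2, 190.9]
tcp_rot: [[0.006, -0.986, -0.164], [-0.003, -0.164, 0.986], [-1.0, -0.006, -0.004]]
contact_force: [-2.6, 0.1, 5.4]
opening: 26.4
```

>>> servo_tool --pt "0 0 -0.004 0 0 0 0.1" --pt "0 0 -0.004 0 0 0 0.1"

```text
time: 22.63
eef_pos: [663.8, 9.3, 184.9]
tcp_rot: [[0.009, -0.986, -0.164], [-0.003, -0.164, 0.986], [-1.0, -0.008, -0.004]]
contact_force: [-9.3, 0.6, 33.1]
opening: 26.2
```

>>> servo_tool --pt "0 0 -0.004 0 0 0 0.1" --pt "0 0 -0.004 0 0 0 0.1"

```text
time: 22.8
eef_pos: [664.4, 9.3, 185.1]
tcp_rot: [[0.015, -0.986, -0.164], [-0.001, -0.164, 0.986], [-1.0, -0.014, -0.004]]
contact_force: [-15.7, 0.3, 25.7]
opening: 26.2
```

>>> servo_tool --pt "-0.001 0 0.012 0 -0.006 0 0.1" --pt "0 0 0.02 0 -0.006 0 0.1" --pt "0 -0.01 0.02 0 0 0 0.1" --pt "-0.004 -0.025 0.01 0 0 0 0.1" --pt "-0.006 -0.036 0 0 0 0 0.1"

```text
time: 23.22
eef_pos: [654.1, -51.0, 249.4]
tcp_rot: [[0.029, -0.983, -0.18], [0.006, -0.18, 0.984], [-1.0, -0.029, 0.001]]
contact_force: [1.4, 0.5, -4.4]
opening: 26.4
```

>>> servo_tool --pt "-0.006 -0.036 0 0 0 0 0.1" --pt "-0.006 -0.036 0 0 0 0 0.1" --pt "-0.006 -0.03 0 0 0 0 0.1" --pt "-0.004 -0.018 0 0 0 0 0.1" --pt "-0.002 -0.008 0 0 0 0 0.1"

```text
time: 23.63
eef_pos: [627.5, -190.8, 249.7]
tcp_rot: [[0.032, -0.984, -0.175], [0.002, -0.175, 0.985], [-0.999, -0.031, -0.004]]
contact_force: [-0.1, -0.6, -3.3]
opening: 26.1
```

Run:
```python
from h import *
s=snap('side','s30');o=get_obs(); print(o['eef_pos'],o['contact_force'],o['opening']); plan([629,-204.7,180],frame(189.4))
cv2.imwrite('pics/z30s.png',cv2.resize(s['img'][160:320,290:410],None,fx=5,fy=5,interpolation=cv2.INTER_CUBIC)[:600])
```

```text
[ 626.88064065 -192.51124395  249.66207942] [-0.06602782 -2.68845347 -3.81728964] 26.059915001765557
tot [ 0.0021 -0.0122 -0.0697] [-0.     0.031 -0.01 ] n 2 row [0.0011, -0.0061, -0.0348, -0.0001, 0.0156, -0.0049] q [  4.5  25.   14.6  75.7  -6.8  78.4 118.9]
```

>>> servo_tool --pt "0.001 -0.006 -0.03 0 0.015 -0.005 0.1" --pt "0.001 -0.006 -0.035 0 0.015 -0.005 0.1" --pt "0 0 -0.035 0 0 0 0.1" --pt "0 0 -0.02 0 0 0 0.1" --pt "0 0 -0.01 0 0 0 0.1"

```text
time: 24.1
eef_pos: [632.6, -201.8, 119.5]
tcp_rot: [[0.012, -0.986, -0.164], [0.001, -0.164, 0.986], [-1.0, -0.012, -0.002]]
contact_force: [-0.3, 0.3, -3.3]
opening: 26.0
```

>>> servo_tool --pt "0 0 0 0 0 0 0.1" --pt "0 0 0 0 0 0 0.1"

```text
time: 24.27
eef_pos: [631.7, -198.5, 115.9]
tcp_rot: [[0.007, -0.986, -0.167], [0.003, -0.167, 0.986], [-1.0, -0.007, 0.002]]
contact_force: [0.7, 0.5, -3.0]
opening: 26.4
```

Run:
```python
from h import *
w=snap('wrist','w31');s=snap('side','s31');o=get_obs(); print(o['eef_pos'],o['contact_force'],o['opening']); plan([629.3,-204.7,90],frame(189.4))
cv2.imwrite('pics/z31s.png',cv2.resize(s['img'][190:310,290:410],None,fx=5,fy=5,interpolation=cv2.INTER_CUBIC))
```

```text
[ 632.22854959 -198.74197442  117.07356614] [-0.02258097  0.16808652 -4.17662826] 26.326426556124986
tot [-0.0029 -0.006  -0.0271] [-0.003  0.008 -0.004] n 1 row [-0.0029, -0.006, -0.0271, -0.0029, 0.0084, -0.0038] q [  5.4  31.8  13.6  82.9  -8.2  65.8 120. ]
```

>>> servo_tool --pt "-0.001 -0.003 -0.008 -0.001 0.004 -0.002 0.1" --pt "-0.001 -0.003 -0.008 -0.001 0.004 -0.002 0.1" --pt "0 0 -0.005 0 0 0 0.1" --pt "0 0 0 0 0 0 0.1"

```text
time: 24.7
eef_pos: [633.3, -205.9, 100.0]
tcp_rot: [[0.009, -0.987, -0.163], [-0.002, -0.163, 0.987], [-1.0, -0.009, -0.003]]
contact_force: [0.4, -0.2, -4.0]
opening: 26.2
```

>>> servo_tool --pt "0 -0.001 -0.002 0 0.004 0 0.1" --pt "0 0 0 0 0 0 0.1"

```text
time: 24.87
eef_pos: [633.3, -207.4, 98.0]
tcp_rot: [[0.005, -0.987, -0.163], [-0.002, -0.163, 0.987], [-1.0, -0.005, -0.003]]
contact_force: [-0.1, 0.0, -3.5]
opening: 26.2
```

>>> servo_tool --pt "-0.003 0.001 -0.004 0 0.004 0 0.1" --pt "0 0 -0.002 0 0 0 0.1" --pt "0 0 0 0 0 0 0.1"

```text
time: 25.12
eef_pos: [630.3, -206.7, 91.9]
tcp_rot: [[0.001, -0.987, -0.162], [-0.002, -0.162, 0.987], [-1.0, -0.001, -0.002]]
contact_force: [-0.2, -0.6, -4.0]
opening: 26.4
```

>>> servo_tool --pt "0 0 -0.0015 0 0 0 0.1" --pt "0 0 0 0 0 0 0.1"

```text
time: 25.28
eef_pos: [630.2, -206.5, 90.1]
tcp_rot: [[0.001, -0.987, -0.163], [-0.002, -0.163, 0.987], [-1.0, -0.001, -0.002]]
contact_force: [0.3, 0.7, -3.6]
opening: 26.4
```

>>> servo_tool --pt "0 0 -0.0015 0 0 0 0.1" --pt "0 0 0 0 0 0 0.1"

```text
time: 25.45
eef_pos: [631.0, -206.5, 90.5]
tcp_rot: [[0.003, -0.987, -0.163], [-0.002, -0.163, 0.987], [-1.0, -0.003, -0.003]]
contact_force: [-0.1, 0.6, -3.2]
opening: 26.1
```

>>> servo_tool --pt "0 0 -0.001 0 0 0 0.1" --pt "0 0 0 0 0 0 0.6" --pt "0 0 0 0 0 0 0.8" --pt "0 0 0 0 0 0 0.8" --pt "0 0 0.02 0 0 0 0.8"

```text
time: 25.87
eef_pos: [630.3, -206.0, 107.3]
tcp_rot: [[0.001, -0.987, -0.163], [-0.001, -0.163, 0.987], [-1.0, -0.001, -0.002]]
contact_force: [-0.3, 0.5, -1.8]
opening: 68.3
```

>>> servo_tool --pt "0 0 0.03 0 0 0 0.8" --pt "0 0 0.035 0 0 0 0.8" --pt "-0.005 0.02 0.02 0 0 0 0.8" --pt "-0.006 0.035 0 0 0 0 0.8" --pt "-0.006 0.038 0 0 0 0 0.8"

```text
time: 26.28
eef_pos: [612.8, -123.8, 200.4]
tcp_rot: [[0.007, -0.989, -0.147], [-0.01, -0.147, 0.989], [-1.0, -0.005, -0.01]]
contact_force: [-1.0, 0.9, -0.6]
opening: 68.5
```

Run:
```python
from h import *
w=snap('wrist','w32');s=snap('side','s32');t=snap('top','t32');o=get_obs(); print(o['eef_pos']); plan([607,-1,150],frame(189.4))
cv2.imwrite('pics/z32s.png',cv2.resize(s['img'][190:310,290:410],None,fx=5,fy=5,interpolation=cv2.INTER_CUBIC))
```

```text
[ 613.29693451 -117.7671627   199.6894548 ]
tot [-0.0063  0.1168 -0.0497] [0.006 0.006 0.007] n 4 row [-0.0016, 0.0292, -0.0124, 0.0015, 0.0015, 0.0016] q [ -2.1  23.4  13.4  84.1  -5.3  72.7 110.8]
```

>>> servo_tool --pt "-0.002 0.035 -0.01 0.001 0.002 0.002 0.8" --pt "-0.002 0.035 -0.015 0.001 0.002 0.002 0.8" --pt "-0.001 0.023 -0.02 0 0 0 0.8" --pt "0 0.01 -0.02 0 0 0 0.8" --pt "0 0.004 -0.02 0 0 0 0.8"

```text
time: 26.85
eef_pos: [611.6, -14.5, 119.3]
tcp_rot: [[0.016, -0.988, -0.152], [-0.008, -0.152, 0.988], [-1.0, -0.015, -0.01]]
contact_force: [0.4, -0.4, 0.6]
opening: 68.5
```

>>> servo_tool --pt "0 0 -0.015 0 0 0 0.8" --pt "0 0 -0.01 0 0 0 0.8" --pt "0 0 0 0 0 0 0.8"

```text
time: 27.1
eef_pos: [609.6, -14.0, 88.5]
tcp_rot: [[0.01, -0.988, -0.153], [-0.009, -0.154, 0.988], [-1.0, -0.009, -0.01]]
contact_force: [-1.0, 0.6, -0.1]
opening: 68.2
```

Run:
```python
from h import *
w=snap('wrist','w33'); plan([606,-1,34],frame(189.4)); print(get_obs()['eef_pos'])
```

```text
tot [-0.004   0.0134 -0.0555] [0.009 0.011 0.011] n 2 row [-0.002, 0.0067, -0.0278, 0.0044, 0.0055, 0.0053] q [ -9.9  27.1  10.5  93.5  -4.9  59.2 100.7]
[610.04820591 -14.44891164  89.53756124]
```

>>> servo_tool --pt "-0.002 0.007 -0.015 0.004 0.005 0.005 0.8" --pt "-0.002 0.006 -0.015 0.004 0.005 0.005 0.8" --pt "0 0.001 -0.012 0 0 0 0.8" --pt "0 0 -0.006 0 0 0 0.8" --pt "0 0 -0.003 0 0 0 0.8"

```text
time: 27.57
eef_pos: [608.8, -2.6, 38.6]
tcp_rot: [[0.007, -0.987, -0.159], [-0.001, -0.159, 0.987], [-1.0, -0.007, -0.002]]
contact_force: [-0.6, -0.0, -0.5]
opening: 68.2
```

>>> servo_tool --pt "0 0 -0.004 0 0 0 0.8" --pt "0 0 0 0 0 0 0.8"

```text
time: 27.73
eef_pos: [608.3, -2.9, 33.3]
tcp_rot: [[0.006, -0.987, -0.159], [-0.001, -0.159, 0.987], [-1.0, -0.006, -0.002]]
contact_force: [-1.4, 0.2, 0.1]
opening: 68.2
```

>>> servo_tool --pt "0 0.001 0 0 0 0 0.2" --pt "0 0 0 0 0 0 0.2" --pt "0 0 0 0 0 0 0.2" --pt "0 0 0 0 0 0 0.2" --pt "-0.005 -0.001 0 0 0 0 0.2" --grip_force 80

```text
time: 28.15
eef_pos: [605.3, -3.1, 35.6]
tcp_rot: [[0.01, -0.987, -0.159], [-0.001, -0.159, 0.987], [-1.0, -0.01, -0.003]]
contact_force: [0.6, -0.1, -0.9]
opening: 34.4
```

>>> servo_tool --pt "-0.012 -0.002 0.001 0 0 0 0.2" --pt "-0.02 -0.003 0.001 0 0 0 0.2" --pt "-0.02 -0.003 0.001 0 0 0 0.2" --pt "-0.02 -0.003 0.015 0 0 0 0.2" --pt "-0.01 -0.01 0.025 0 0 0 0.2"

```text
time: 28.57
eef_pos: [516.3, -22.7, 74.5]
tcp_rot: [[0.002, -0.987, -0.162], [-0.001, -0.162, 0.987], [-1.0, -0.002, -0.001]]
contact_force: [-0.0, -0.2, -0.4]
opening: 34.6
```

Run:
```python
from h import *
plan([485.7,-379.3,120],frame(173.5)); o=get_obs(); print(o['eef_pos'],o['opening'],o['contact_force'])
s=snap('side','s34')
```

```text
tot [-0.0306 -0.3566  0.0455] [ 0.001  0.002 -0.276] n 10 row [-0.0031, -0.0357, 0.0045, 0.0001, 0.0002, -0.0276] q [ -9.9  18.3  10.4 108.3  -4.   53.6 101.7]
[516.29105603 -22.68147213  74.5052569 ] 34.62340548891075 [-0.01020628 -0.19538942 -0.3876602 ]
```

>>> servo_tool --pt "-0.015 -0.025 0.015 0 0 -0.027 0.2" --pt "-0.012 -0.035 0.015 0 0 -0.027 0.2" --pt "-0.003 -0.038 0.01 0 0 -0.027 0.2" --pt "0 -0.038 0 0 0 -0.027 0.2" --pt "0 -0.038 0 0 0 -0.027 0.2"

```text
time: 29.03
eef_pos: [485.3, -196.3, 125.5]
tcp_rot: [[0.015, -0.999, -0.036], [0.001, -0.036, 0.999], [-1.0, -0.015, 0.001]]
contact_force: [0.7, -0.5, -1.0]
opening: 34.7
```

>>> servo_tool --pt "0 -0.038 0 0 0 -0.027 0.2" --pt "0 -0.038 0 0 0 -0.027 0.2" --pt "0 -0.036 0 0 0 -0.027 0.2" --pt "0 -0.03 0 0 0 -0.027 0.2" --pt "0 -0.015 0 0 0 -0.02 0.2"

```text
time: 29.45
eef_pos: [480.7, -366.8, 128.3]
tcp_rot: [[0.019, -0.994, 0.104], [-0.005, 0.104, 0.995], [-1.0, -0.02, -0.003]]
contact_force: [-0.2, -0.5, -0.9]
opening: 34.7
```

>>> servo_tool --pt "0 -0.005 0 0 0 0 0.2" --pt "0 0 0 0 0 0 0.2"

```text
time: 29.62
eef_pos: [477.9, -377.0, 128.2]
tcp_rot: [[0.018, -0.994, 0.112], [-0.008, 0.112, 0.994], [-1.0, -0.019, -0.006]]
contact_force: [-0.3, 0.2, -1.5]
opening: 34.8
```

Run:
```python
from h import *
plan([482.5,-378.5,40],frame(173.5)); o=get_obs(); print(o['eef_pos'],o['opening'],o['contact_force'])
w=snap('wrist','w35')
```

```text
tot [ 0.0046 -0.0015 -0.0882] [ 0.008  0.018 -0.002] n 3 row [0.0015, -0.0005, -0.0294, 0.0026, 0.0061, -0.0005] q [ 17.7  25.3  23.3  92.6 -11.3  63.2 127.5]
[ 477.93078765 -377.04395635  128.23173903] 34.80891413958634 [-0.2710369   0.15429316 -1.50735046]
```

>>> servo_tool --pt "0.002 0 -0.025 0.003 0.006 0 0.2" --pt "0.002 0 -0.03 0.003 0.006 0 0.2" --pt "0 0 -0.02 0 0 0 0.2" --pt "0 0 -0.01 0 0 0 0.2" --pt "0 0 -0.003 0 0 0 0.2"

```text
time: 30.08
eef_pos: [486.7, -366.9, 39.9]
tcp_rot: [[0.013, -0.995, 0.098], [0.002, 0.098, 0.995], [-1.0, -0.012, 0.003]]
contact_force: [-0.7, -0.5, -0.7]
opening: 34.7
```

>>> servo_tool --pt "0 0 -0.003 0 0 0 0.2" --pt "0 0 0 0 0 0 0.2"

```text
time: 30.25
eef_pos: [487.4, -364.1, 36.7]
tcp_rot: [[0.012, -0.995, 0.095], [0.004, 0.095, 0.995], [-1.0, -0.011, 0.005]]
contact_force: [-1.0, -0.1, -1.9]
opening: 34.4
```

>>> servo_tool --pt "-0.002 -0.006 0 -0.004 0.006 0.01 0.2" --pt "-0.002 -0.007 -0.002 0 0.006 0.01 0.2" --pt "0 0 -0.003 0 0 0 0.2" --pt "0 0 0 0 0 0 0.2"

```text
time: 30.58
eef_pos: [485.3, -379.1, 35.5]
tcp_rot: [[0.004, -0.997, 0.071], [-0.003, 0.071, 0.997], [-1.0, -0.004, -0.003]]
contact_force: [-0.9, 0.2, -2.0]
opening: 34.7
```

>>> servo_tool --pt "0 0 -0.003 0 0 0 0.2" --pt "0 0 0 0 0 0 0.2"

```text
time: 30.75
eef_pos: [485.3, -380.4, 33.0]
tcp_rot: [[0.005, -0.997, 0.072], [-0.004, 0.072, 0.997], [-1.0, -0.005, -0.004]]
contact_force: [0.3, 0.7, -1.9]
opening: 34.6
```

>>> servo_tool --pt "0 0 -0.003 0 0.004 -0.02 0.2" --pt "0 0 -0.002 0 0 0 0.2" --pt "0 0 0 0 0 0 0.2"

```text
time: 31.0
eef_pos: [485.5, -380.8, 28.5]
tcp_rot: [[0.002, -0.995, 0.095], [-0.005, 0.095, 0.995], [-1.0, -0.002, -0.005]]
contact_force: [-1.9, 0.7, 2.2]
opening: 34.7
```

>>> servo_tool --pt "0 0 -0.002 0 0 0 0.2" --pt "0 0 0 0 0 0 0.2"

```text
time: 31.17
eef_pos: [485.6, -380.8, 29.0]
tcp_rot: [[0.003, -0.995, 0.096], [-0.004, 0.096, 0.995], [-1.0, -0.003, -0.004]]
contact_force: [-0.4, 0.6, -1.2]
opening: 34.3
```

Contact at 28.5. Release, lift, and go toward the middle bar.

>>> servo_tool --pt "0 0 0 0 0 0 0.6" --pt "0 0 0 0 0 0 0.6" --pt "0 0 0.01 0 0 0 0.6" --pt "0 0 0.025 0 0 0 0.7" --pt "0 0 0.04 0 0 0 0.8"

```text
time: 31.58
eef_pos: [481.6, -376.8, 97.8]
tcp_rot: [[-0.01, -0.995, 0.096], [0.004, 0.096, 0.995], [-1.0, 0.011, 0.003]]
contact_force: [0.7, -0.0, 0.0]
opening: 68.2
```

>>> servo_tool --pt "0 0.02 0.03 0 0 0 0.8" --pt "0 0.038 0.02 0 0 0.01 0.8" --pt "0 0.041 0.01 0 0 0.01 0.8" --pt "0 0.041 0 0 0 0.01 0.8" --pt "0 0.041 0 0 0 0.01 0.8"

```text
time: 32.0
eef_pos: [480.6, -204.9, 172.6]
tcp_rot: [[0.003, -0.997, 0.074], [-0.011, 0.074, 0.997], [-1.0, -0.004, -0.01]]
contact_force: [1.0, 0.0, -0.8]
opening: 68.4
```

Run:
```python
from h import *
t=snap('top','t36');o=get_obs(); print(o['eef_pos']); plan([450,274.5,150],frame(179))
cv2.imwrite('pics/z36t.png',cv2.resize(t['img'][150:300,130:510],None,fx=2.1,fy=2.1,interpolation=cv2.INTER_CUBIC))
s=snap('side','s36')
```

```text
[ 482.25442824 -194.95208687  172.40614418]
tot [-0.0323  0.4695 -0.0224] [0.006 0.003 0.046] n 12 row [-0.0027, 0.0391, -0.0019, 0.0005, 0.0003, 0.0038] q [  1.   12.3  19.9 102.6  -4.3  65.6 108.6]
```

>>> servo_tool --pt "0 0.041 0 0 0 0.004 0.8" --pt "0 0.041 0 0 0 0.004 0.8" --pt "0 0.041 0 0 0 0.004 0.8" --pt "-0.003 0.041 0 0 0 0.004 0.8" --pt "-0.003 0.041 0 0 0 0.004 0.8"

```text
time: 32.52
eef_pos: [474.8, -2.5, 176.3]
tcp_rot: [[0.01, -0.998, 0.056], [-0.012, 0.056, 0.998], [-1.0, -0.01, -0.011]]
contact_force: [-0.1, 0.0, 0.4]
opening: 68.5
```

>>> servo_tool --pt "-0.003 0.041 0 0 0 0.004 0.8" --pt "-0.003 0.041 0 0 0 0.004 0.8" --pt "-0.003 0.038 0 0 0 0.004 0.8" --pt "-0.003 0.036 -0.005 0 0 0.004 0.8" --pt "-0.003 0.034 -0.005 0 0 0.004 0.8"

```text
time: 32.93
eef_pos: [458.5, 195.6, 171.2]
tcp_rot: [[0.017, -0.999, 0.035], [-0.009, 0.035, 0.999], [-1.0, -0.018, -0.008]]
contact_force: [0.3, 0.0, -0.3]
opening: 68.4
```

Run:
```python
from h import *
plan([453,275,130],frame(179)); print(get_obs()['eef_pos'])
```

```text
tot [-0.0055  0.0794 -0.0412] [0.009 0.017 0.018] n 3 row [-0.0018, 0.0265, -0.0137, 0.0029, 0.0058, 0.0058] q [-28.5   9.3   1.2 105.4   0.8  64.6  60.4]
[458.45479115 195.62248795 171.17124123]
```

>>> servo_tool --pt "-0.002 0.025 -0.01 0.003 0.006 0.006 0.8" --pt "-0.002 0.022 -0.01 0.003 0.006 0.006 0.8" --pt "-0.001 0.014 -0.01 0.003 0.006 0.006 0.8" --pt "0 0.006 -0.01 0 0 0 0.8" --pt "0 0 -0.01 0 0 0 0.8"

```text
time: 33.35
eef_pos: [451.2, 277.0, 123.4]
tcp_rot: [[0.004, -1.0, 0.003], [0.008, 0.003, 1.0], [-1.0, -0.004, 0.008]]
contact_force: [-0.7, -0.8, 0.3]
opening: 68.5
```

>>> servo_tool --pt "0 0 -0.01 0 0 0 0.8" --pt "0 0 0 0 0 0 0.8"

```text
time: 33.52
eef_pos: [450.7, 274.9, 110.4]
tcp_rot: [[0.002, -1.0, 0.004], [0.005, 0.004, 1.0], [-1.0, -0.002, 0.005]]
contact_force: [-0.5, -0.5, -0.0]
opening: 68.0
```

Run:
```python
from h import *
w=snap('wrist','w37'); plan([453,275,25],frame(179)); print(get_obs()['eef_pos'])
```

```text
tot [ 0.0019  0.0004 -0.0863] [-0.005  0.003 -0.013] n 3 row [0.0006, 0.0001, -0.0288, -0.0016, 0.001, -0.0042] q [-33.2  16.8  -1.8 104.5   0.5  58.5  54.6]
[451.13721811 274.62402285 111.33250064]
```

Run:
```python
from h import *
bar(load('w37'),[318,282.5],[295,147.5],[349,148.5])
```

```text
ins [505.  275.3] len 105.2 yaw -1.69 ctr [459.  276.7]
```

>>> servo_tool --pt "0.001 0 -0.025 -0.002 0.001 -0.004 0.8" --pt "0.001 0 -0.025 -0.002 0.001 -0.004 0.8" --pt "0 0 -0.015 0 0 0 0.8" --pt "0 0 -0.007 0 0 0 0.8" --pt "0 0 -0.003 0 0 0 0.8"

```text
time: 33.98
eef_pos: [458.4, 269.3, 38.3]
tcp_rot: [[0.009, -1.0, 0.023], [0.002, 0.023, 1.0], [-1.0, -0.009, 0.002]]
contact_force: [-0.2, 0.1, 0.7]
opening: 68.3
```

>>> servo_tool --pt "0 0 -0.003 0 0 0 0.8" --pt "0 0 0 0 0 0 0.8"

```text
time: 34.15
eef_pos: [459.2, 268.0, 35.8]
tcp_rot: [[0.01, -1.0, 0.025], [0.002, 0.026, 1.0], [-1.0, -0.01, 0.002]]
contact_force: [0.0, -0.8, 0.5]
opening: 68.2
```

>>> servo_tool --pt "-0.004 0.003 -0.004 0 0.005 0 0.8" --pt "-0.004 0.003 -0.004 0 0.004 0 0.8" --pt "0 0 -0.003 0 0 0 0.8" --pt "0 0 0 0 0 0 0.8"

```text
time: 34.48
eef_pos: [452.3, 275.5, 26.9]
tcp_rot: [[0.004, -1.0, 0.026], [0.005, 0.026, 1.0], [-1.0, -0.004, 0.005]]
contact_force: [-0.7, 0.2, 0.4]
opening: 68.2
```

>>> servo_tool --pt "0 0.002 -0.002 0 0 0 0.8" --pt "0 0 0 0 0 0 0.8"

```text
time: 34.65
eef_pos: [452.1, 278.3, 25.0]
tcp_rot: [[0.005, -1.0, 0.025], [0.005, 0.025, 1.0], [-1.0, -0.004, 0.005]]
contact_force: [0.5, -0.6, 0.1]
opening: 68.5
```

>>> servo_tool --pt "0 -0.002 -0.001 0 0 0 0.2" --pt "0 0 0 0 0 0 0.2" --pt "0 0 0 0 0 0 0.2" --pt "0 0 0 0 0 0 0.2" --pt "0 0 0.01 0 0 0 0.2"

```text
time: 35.07
eef_pos: [451.4, 275.7, 33.3]
tcp_rot: [[0.003, -1.0, 0.025], [0.004, 0.025, 1.0], [-1.0, -0.003, 0.004]]
contact_force: [0.3, -0.5, -2.1]
opening: 34.6
```

>>> servo_tool --pt "0 0 0.025 0 0 0 0.2" --pt "0.005 -0.018 0.025 0 0 0.022 0.2" --pt "0.011 -0.033 0.01 0 0 0.022 0.2" --pt "0.012 -0.037 0 0 0 0.022 0.2" --pt "0.012 -0.037 0 0 0 0.022 0.2"

```text
time: 35.48
eef_pos: [488.4, 157.7, 100.1]
tcp_rot: [[0.003, -0.996, -0.084], [0.009, -0.084, 0.996], [-1.0, -0.004, 0.009]]
contact_force: [1.0, 0.7, -1.5]
opening: 34.6
```

>>> servo_tool --pt "0.012 -0.037 0 0 0 0.022 0.2" --pt "0.012 -0.037 0 0 0 0.022 0.2" --pt "0.01 -0.032 0 0 0 0.022 0.2" --pt "0.008 -0.024 0 0 0 0.02 0.2" --pt "0.004 -0.014 0 0 0 0.01 0.2"

```text
time: 35.9
eef_pos: [537.0, 0.2, 105.6]
tcp_rot: [[0.008, -0.984, -0.18], [0.008, -0.18, 0.984], [-1.0, -0.009, 0.007]]
contact_force: [0.3, -0.3, -0.5]
opening: 34.8
```

>>> servo_tool --pt "0.002 -0.006 0 0 0 0 0.2" --pt "0 0 0 0 0 0 0.2" --pt "0 0 0 0 0 0 0.2"

```text
time: 36.15
eef_pos: [539.4, -11.3, 107.0]
tcp_rot: [[0.009, -0.985, -0.171], [0.007, -0.171, 0.985], [-1.0, -0.01, 0.005]]
contact_force: [0.4, 1.0, -1.4]
opening: 34.6
```

Run:
```python
from h import *
o=get_obs(); print(o['eef_pos'],o['opening'],o['contact_force']); plan([548.6,-10.7,45],frame(189.4))
```

```text
[539.42751396 -11.30254765 107.00311619] 34.55444464696105 [ 0.4002373   1.00116076 -1.43038957]
tot [ 0.0092  0.0006 -0.062 ] [-0.007  0.009 -0.008] n 2 row [0.0046, 0.0003, -0.031, -0.0035, 0.0043, -0.004] q [ -6.9  18.1   6.  103.5  -2.6  58.  100. ]
```

Lower to just above the bed.

>>> servo_tool --pt "0 -0.001 -0.018 -0.003 0.004 -0.002 0.2" --pt "0 -0.001 -0.018 -0.003 0.004 -0.002 0.2" --pt "0 0 -0.013 0 0 0 0.2" --pt "0 0 -0.007 0 0 0 0.2" --pt "0 0 -0.003 0 0 0 0.2"

```text
time: 36.57
eef_pos: [539.6, -3.5, 48.4]
tcp_rot: [[0.004, -0.984, -0.176], [0.005, -0.176, 0.984], [-1.0, -0.005, 0.004]]
contact_force: [1.2, -1.5, -2.2]
opening: 34.7
```

>>> servo_tool --pt "0 0 0 0 0 0 0.2" --pt "0 0 0 0 0 0 0.2"

```text
time: 36.73
eef_pos: [538.8, -0.9, 48.0]
tcp_rot: [[0.002, -0.984, -0.18], [0.006, -0.18, 0.984], [-1.0, -0.003, 0.006]]
contact_force: [0.4, -0.2, -1.1]
opening: 34.9
```

Run:
```python
from h import *
o=get_obs(); print(o['eef_pos'],setloc(o['eef_pos']),o['opening'],o['contact_force']); plan([548.6,-10.7,36],frame(189.4))
w=snap('wrist','w38');s=snap('side','s38')
cv2.imwrite('pics/z38s.png',cv2.resize(s['img'][160:260,280:400],None,fx=6,fy=6,interpolation=cv2.INTER_CUBIC))
```

```text
[538.82598677  -0.9060343   48.01475151] [-127.    11.3] 34.86693621256789 [ 0.43099934 -0.16109747 -1.08146864]
tot [ 0.0098 -0.0098 -0.012 ] [-0.006  0.002 -0.016] n 1 row [0.0098, -0.0098, -0.012, -0.0061, 0.002, -0.0165] q [ -7.5  22.7   5.3 105.9  -3.1  51.4  99.7]
```

>>> servo_tool --pt "0.002 -0.006 -0.004 -0.003 0 -0.008 0.2" --pt "0.001 -0.005 -0.004 -0.003 0.002 -0.008 0.2" --pt "0 0 -0.002 0 0 0 0.2" --pt "0 0 0 0 0 0 0.2"

```text
time: 37.17
eef_pos: [544.0, -14.0, 39.6]
tcp_rot: [[0.005, -0.987, -0.161], [-0.001, -0.161, 0.987], [-1.0, -0.005, -0.002]]
contact_force: [0.2, -0.5, -0.8]
opening: 34.7
```

Run:
```python
from h import *
o=get_obs(); print(o['eef_pos'],setloc(o['eef_pos']),o['opening'],o['contact_force']); plan([548.6,-10.7,36],frame(189.4))
```

```text
[544.03445684 -13.96826307  39.59537655] [-124.    -2.4] 34.67655442586121 [ 0.22902066 -0.54439783 -0.8256479 ]
tot [ 0.0046  0.0033 -0.0036] [0.001 0.005 0.003] n 1 row [0.0046, 0.0033, -0.0036, 0.0008, 0.0048, 0.0027] q [ -6.7  23.9   5.9 105.6  -3.   50.4  99.8]
```

>>> servo_tool --pt "0.008 0.003 -0.002 0 0.003 0 0.2" --pt "0.014 0.003 -0.001 0 0.002 0 0.2" --pt "0.014 0.002 0 0 0 0 0.2" --pt "0.011 0.002 0 0 0 0 0.2" --pt "0.006 0.001 0 0 0 0 0.2"

```text
time: 37.58
eef_pos: [599.6, -2.9, 35.9]
tcp_rot: [[-0.002, -0.987, -0.158], [-0.001, -0.158, 0.987], [-1.0, 0.002, -0.0]]
contact_force: [0.6, 0.6, -0.7]
opening: 34.5
```

>>> servo_tool --pt "0 0 0 0 0 0 0.2" --pt "0 0 0 0 0 0 0.2"

```text
time: 37.75
eef_pos: [601.1, -2.2, 35.4]
tcp_rot: [[-0.002, -0.987, -0.159], [-0.0, -0.159, 0.987], [-1.0, 0.002, -0.0]]
contact_force: [-0.4, 0.0, -1.0]
opening: 34.4
```

Run:
```python
from h import *
o=get_obs(); print(o['eef_pos'],setloc(o['eef_pos']),o['opening'],o['contact_force']); plan([606,-1,35],frame(189.4))
w=snap('wrist','w39');s=snap('side','s39')
cv2.imwrite('pics/z39s.png',cv2.resize(s['img'][160:260,280:400],None,fx=6,fy=6,interpolation=cv2.INTER_CUBIC))
```

```text
[601.13728899  -2.16006089  35.40785007] [-65.8  -0.1] 34.436511725338356 [-0.37528361  0.02634791 -0.95553137]
tot [ 0.0049  0.0012 -0.0004] [ 0.    -0.002  0.004] n 1 row [0.0049, 0.0012, -0.0004, 0.0004, -0.0016, 0.0043] q [-7.2 30.2  5.8 96.3 -3.6 53.7 99. ]
```

```bash
cat >> h.py <<'E'
def bedcheck(w,bed,blk,end,zt=36.5):
    a=np.array([setloc(x) for x in onz(w,bed,10)]); b=np.array([setloc(x) for x in onz(w,blk,zt)]); e=np.array([setloc(x) for x in onz(w,end,zt)])
    ox=a[:,0].mean()+130; oy=a[:,1].mean()
    print('bed bias',ox,oy,'insert x by blk',b[:,0].mean()-ox+105.6,'by end',e[:,0].mean()-ox+116,'y',b[:,1].mean()-oy)
E
python3 - <<'E'
from h import *
bedcheck(load('w24'),[[226,119],[415,119]],[[274,181],[363,181]],[[274,156],[363,156]])
bedcheck(load('w39'),[[228,132],[412,132]],[[272.5,173.5],[362,173.5]],[[273,149],[362,149]])
s=load('s39'); S=lambda p:crop2(p,280,160,6); print(setloc(onz(s,S([399,333]),36.5)[0]))
E
```

```text
bed bias -2.4499999999999886 1.6500000000000021 insert x by blk -1.3000000000000114 by end -1.0000000000000142 y -1.1000000000000014
bed bias -2.6999999999999886 1.4499999999999993 insert x by blk -10.100000000000023 by end -9.600000000000023 y -1.4499999999999993
[-9.1 -1.7]
```

>>> servo_tool --pt "0.005 0.0015 0 0 0 0 0.2" --pt "0.004 0.001 0 0 0 0 0.2" --pt "0 0 0 0 0 0 0.2" --pt "0 0 0 0 0 0 0.2"

```text
time: 38.18
eef_pos: [609.2, 0.1, 35.7]
tcp_rot: [[-0.003, -0.987, -0.158], [-0.0, -0.158, 0.987], [-1.0, 0.003, -0.0]]
contact_force: [0.5, 0.1, -0.6]
opening: 34.6
```

Run:
```python
from h import *
o=get_obs(); print(o['eef_pos'],setloc(o['eef_pos']),o['opening'],o['contact_force'])
w=snap('wrist','w40');s=snap('side','s40')
cv2.imwrite('pics/z40s.png',cv2.resize(s['img'][160:260,280:400],None,fx=6,fy=6,interpolation=cv2.INTER_CUBIC))
```

```text
[6.09161808e+02 5.19831706e-02 3.56842274e+01] [-57.5   0.8] 34.555264300819616 [ 0.46489444  0.12343976 -0.61408383]
```

Run:
```python
from h import *
bedcheck(load('w40'),[[225,115],[413,114]],[[272.5,173.5],[362,173.5]],[[273,149],[362,149]])
s=load('s40'); S=lambda p:crop2(p,280,160,6); print(setloc(onz(s,S([418,331]),36.5)[0]))
```

```text
bed bias -2.4499999999999886 1.8500000000000014 insert x by blk -2.0000000000000284 by end -1.5500000000000114 y -0.9500000000000011
[-0.9 -1.7]
```

>>> servo_tool --pt "0.001 0 -0.001 0 0 0 0.2" --pt "0 0 0 0 0 0 0.6" --pt "0 0 0 0 0 0 0.6" --pt "0 0 0.01 0 0 0 0.6" --pt "0 0 0.025 0 0 0 0.8"

```text
time: 38.7
eef_pos: [606.7, -0.3, 66.3]
tcp_rot: [[-0.011, -0.987, -0.158], [-0.001, -0.158, 0.987], [-1.0, 0.011, 0.001]]
contact_force: [-0.2, 0.6, -0.0]
opening: 61.7
```

>>> servo_tool --pt "-0.004 0 0.038 0 0 0 0.8" --pt "0 -0.01 0.04 0 0 0 0.8" --pt "0.004 -0.03 0.025 0 0 0 0.8" --pt "0.006 -0.038 0 0 0 0 0.8" --pt "0.006 -0.038 0 0 0 0 0.8"

```text
time: 39.12
eef_pos: [619.9, -106.2, 183.9]
tcp_rot: [[-0.002, -0.984, -0.177], [0.005, -0.177, 0.984], [-1.0, 0.001, 0.005]]
contact_force: [0.7, -0.8, -1.0]
opening: 68.0
```

>>> servo_tool --pt "0.005 -0.036 0 0 0 -0.005 0.8" --pt "0.003 -0.026 0 0 0 -0.005 0.8" --pt "0.001 -0.014 0 0 0 0 0.8" --pt "0 -0.007 0 0 0 0 0.8" --pt "0 0 0 0 0 0 0.8"

```text
time: 39.53
eef_pos: [628.9, -205.6, 192.7]
tcp_rot: [[0.008, -0.988, -0.155], [-0.003, -0.155, 0.988], [-1.0, -0.007, -0.004]]
contact_force: [-1.6, -0.5, -0.8]
opening: 68.3
```

Run:
```python
from h import *
t=snap('top','t41');o=get_obs(); print(o['eef_pos']); plan([630,-206,130],frame(189.4))
cv2.imwrite('pics/z41t.png',cv2.resize(t['img'][150:300,130:510],None,fx=2.1,fy=2.1,interpolation=cv2.INTER_CUBIC))
w=snap('wrist','w41')
```

```text
[ 629.0682242  -204.50467061  192.71107896]
tot [ 0.0009 -0.0015 -0.0627] [0.003 0.008 0.007] n 2 row [0.0005, -0.0007, -0.0314, 0.0014, 0.004, 0.0037] q [  7.8  28.1  10.8  78.1  -5.3  73.8 117.8]
```

>>> servo_tool --pt "0 -0.001 -0.02 0.001 0.004 0.004 0.8" --pt "0 -0.001 -0.025 0.001 0.004 0.004 0.8" --pt "0 0 -0.022 0 0 0 0.8" --pt "0 0 -0.014 0 0 0 0.8" --pt "0 0 -0.008 0 0 0 0.8"

```text
time: 40.05
eef_pos: [633.3, -191.9, 105.0]
tcp_rot: [[0.008, -0.984, -0.181], [0.006, -0.181, 0.984], [-1.0, -0.009, 0.004]]
contact_force: [-1.0, -0.3, -1.0]
opening: 68.4
```

>>> servo_tool --pt "-0.001 -0.002 -0.004 0 0 0 0.8" --pt "0 0 0 0 0 0 0.8" --pt "0 0 0 0 0 0 0.8"

```text
time: 40.3
eef_pos: [632.1, -188.1, 99.0]
tcp_rot: [[0.005, -0.982, -0.187], [0.009, -0.187, 0.982], [-1.0, -0.006, 0.008]]
contact_force: [-0.4, -0.0, -0.3]
opening: 68.3
```

Run:
```python
from h import *
o=get_obs(); print(o['eef_pos']); plan([630,-206.3,89],frame(189.4))
w=snap('wrist','w42')
```

```text
[ 632.06255121 -188.05046105   99.0486008 ]
tot [-0.0021 -0.0182 -0.01  ] [-0.009  0.005 -0.024] n 1 row [-0.0021, -0.0182, -0.01, -0.009, 0.0047, -0.0242] q [  7.6  32.4   9.4  84.   -6.2  64.  119. ]
```

>>> servo_tool --pt "-0.001 -0.007 0 -0.003 0.002 -0.008 0.8" --pt "-0.001 -0.007 -0.003 -0.003 0.002 -0.008 0.8" --pt "0 -0.004 -0.003 -0.003 0 -0.008 0.8" --pt "0 0 -0.002 0 0 0 0.8" --pt "0 0 0 0 0 0 0.8"

```text
time: 40.77
eef_pos: [631.8, -209.7, 94.7]
tcp_rot: [[0.007, -0.987, -0.16], [-0.004, -0.16, 0.987], [-1.0, -0.006, -0.005]]
contact_force: [0.3, 0.9, 0.3]
opening: 68.4
```

Run:
```python
from h import *
o=get_obs(); print(o['eef_pos']); plan([630,-206.3,89],frame(189.4))
```

```text
[ 631.77260223 -209.7440069    94.69172067]
tot [-0.0018  0.0034 -0.0057] [0.004 0.007 0.004] n 1 row [-0.0018, 0.0034, -0.0057, 0.0036, 0.0068, 0.0038] q [  8.6  33.1  10.1  83.4  -6.1  63.5 119. ]
```

>>> servo_tool --pt "-0.002 0.003 -0.005 0.003 0.006 0.003 0.8" --pt "0 0 0 0 0 0 0.1" --pt "0 0 0 0 0 0 0.1" --pt "0 0 0 0 0 0 0.1" --pt "0 0 0 0 0 0 0.1" --grip_force 90

```text
time: 41.18
eef_pos: [629.5, -206.4, 89.1]
tcp_rot: [[-0.0, -0.987, -0.162], [0.0, -0.162, 0.987], [-1.0, 0.0, 0.0]]
contact_force: [-0.6, -0.4, 1.8]
opening: 26.4
```

>>> servo_tool --pt "0 0 0 0 0 0 0.1" --pt "0 0 0.012 0 0 0 0.1" --pt "0 0 0.033 0 0 0 0.1" --pt "0 0.005 0.04 0 0 0 0.1" --pt "0.005 0.025 0.037 0 0 0 0.1"

```text
time: 41.6
eef_pos: [624.4, -181.2, 202.2]
tcp_rot: [[-0.025, -0.988, -0.154], [0.002, -0.154, 0.988], [-1.0, 0.025, 0.006]]
contact_force: [0.8, -1.5, -3.8]
opening: 26.3
```

>>> servo_tool --pt "0.006 0.036 0.02 0 0 0 0.1" --pt "0.006 0.036 0 0 0 0 0.1" --pt "0.006 0.036 0 0 0 0 0.1" --pt "0.006 0.034 0 0 0 0 0.1" --pt "0.005 0.022 0 0 0 0 0.1"

```text
time: 42.02
eef_pos: [655.1, -15.8, 238.8]
tcp_rot: [[-0.009, -0.99, -0.144], [-0.002, -0.144, 0.99], [-1.0, 0.009, -0.0]]
contact_force: [1.1, 1.2, -3.9]
opening: 26.0
```

>>> servo_tool --pt "0.003 0.012 0 0 0 0 0.1" --pt "0 0.006 0 0 0 0 0.1" --pt "0 0 0 0 0 0 0.1" --pt "0 0 0 0 0 0 0.1"

```text
time: 42.35
eef_pos: [657.7, 10.5, 239.3]
tcp_rot: [[-0.011, -0.988, -0.154], [0.001, -0.154, 0.988], [-1.0, 0.01, 0.003]]
contact_force: [-0.5, -0.0, -3.9]
opening: 26.0
```

Run:
```python
from h import *
o=get_obs(); print(o['eef_pos'],o['opening'],o['contact_force']); plan([664,8.7,206],frame(189.4))
s=snap('side','s43')
cv2.imwrite('pics/z43s.png',cv2.resize(s['img'][100:260,270:430],None,fx=3.7,fy=3.7,interpolation=cv2.INTER_CUBIC))
```

```text
[657.69078862  10.50330693 239.32879945] 26.04839045026953 [-0.52867688 -0.03276657 -3.87237694]
tot [ 0.0063 -0.0018 -0.0333] [-0.001 -0.011  0.009] n 1 row [0.0063, -0.0018, -0.0333, -0.001, -0.0107, 0.0094] q [-8.5 27.   7.3 73.5 -3.4 80.4 97.5]
```

>>> servo_tool --pt "0.003 -0.001 -0.012 0 -0.005 0.004 0.1" --pt "0.002 0 -0.01 0 -0.005 0.004 0.1" --pt "0 0 -0.007 0 0 0 0.1" --pt "0 0 -0.003 0 0 0 0.1" --pt "0 0 0 0 0 0 0.1"

```text
time: 42.82
eef_pos: [661.8, -1.7, 205.3]
tcp_rot: [[-0.002, -0.989, -0.149], [-0.004, -0.149, 0.989], [-1.0, 0.002, -0.003]]
contact_force: [-0.7, 0.7, -3.3]
opening: 26.1
```

>>> servo_tool --pt "0 0 0 0 0 0 0.1"

```text
time: 42.9
eef_pos: [661.5, -2.7, 205.0]
tcp_rot: [[-0.003, -0.989, -0.148], [-0.004, -0.148, 0.989], [-1.0, 0.003, -0.004]]
contact_force: [-0.4, 0.3, -3.5]
opening: 26.2
```

>>> servo_tool --pt "0.001 0.006 0 0.002 0 0.005 0.1" --pt "0.001 0.005 0 0.002 0 0.005 0.1" --pt "0 0 0 0 0 0 0.1"

```text
time: 43.15
eef_pos: [663.8, 8.6, 205.9]
tcp_rot: [[-0.002, -0.988, -0.157], [0.0, -0.157, 0.988], [-1.0, 0.002, 0.0]]
contact_force: [-0.4, 1.2, -3.8]
opening: 26.3
```

>>> servo_tool --pt "0 0 -0.004 0 0 0 0.1" --pt "0 0 -0.004 0 0 0 0.1"

```text
time: 43.32
eef_pos: [664.8, 9.8, 199.3]
tcp_rot: [[0.001, -0.987, -0.159], [0.001, -0.159, 0.987], [-1.0, -0.001, 0.0]]
contact_force: [-0.4, -0.6, -1.3]
opening: 26.0
```

>>> servo_tool --pt "0 0 -0.004 0 0 0 0.1" --pt "0 0 -0.004 0 0 0 0.1"

```text
time: 43.48
eef_pos: [664.8, 9.8, 191.6]
tcp_rot: [[0.002, -0.987, -0.159], [0.0, -0.159, 0.987], [-1.0, -0.002, 0.0]]
contact_force: [-1.5, -0.3, 4.3]
opening: 26.3
```

>>> servo_tool --pt "0 0 -0.004 0 0 0 0.1" --pt "0 0 -0.004 0 0 0 0.1"

```text
time: 43.65
eef_pos: [665.0, 9.8, 184.7]
tcp_rot: [[0.004, -0.987, -0.159], [0.001, -0.159, 0.987], [-1.0, -0.004, 0.0]]
contact_force: [-4.2, 0.6, 6.3]
opening: 26.2
```

>>> servo_tool --pt "0 0 -0.004 0 0 0 0.1" --pt "0 0 -0.004 0 0 0 0.1"

```text
time: 43.82
eef_pos: [666.0, 9.9, 184.2]
tcp_rot: [[0.01, -0.987, -0.159], [0.002, -0.159, 0.987], [-1.0, -0.01, 0.0]]
contact_force: [-16.5, 0.7, 29.0]
opening: 26.1
```

>>> servo_tool --pt "-0.001 0 0.012 0 0.002 0 0.1" --pt "0 0 0.02 0 0.002 0 0.1" --pt "0 -0.01 0.02 0 0 0 0.1" --pt "-0.004 -0.025 0.01 0 0 0 0.1" --pt "-0.006 -0.036 0 0 0 0 0.1"

```text
time: 44.23
eef_pos: [655.4, -50.0, 247.5]
tcp_rot: [[0.007, -0.985, -0.175], [0.01, -0.175, 0.985], [-1.0, -0.009, 0.008]]
contact_force: [1.3, 0.6, -3.3]
opening: 26.2
```

>>> servo_tool --pt "-0.006 -0.036 -0.01 0 0 0 0.1" --pt "-0.006 -0.036 -0.01 0 0 0 0.1" --pt "-0.006 -0.034 -0.01 0 0 0 0.1" --pt "-0.004 -0.024 -0.02 0 0 0 0.1" --pt "-0.001 -0.014 -0.02 0 0 0 0.1"

```text
time: 44.65
eef_pos: [632.5, -204.9, 180.2]
tcp_rot: [[0.02, -0.985, -0.174], [0.005, -0.174, 0.985], [-1.0, -0.02, 0.002]]
contact_force: [1.0, -1.4, -3.3]
opening: 26.1
```

>>> servo_tool --pt "0 -0.006 -0.015 0 0 0 0.1" --pt "0 0 0 0 0 0 0.1" --pt "0 0 0 0 0 0 0.1"

```text
time: 44.9
eef_pos: [627.3, -218.5, 157.8]
tcp_rot: [[0.01, -0.987, -0.163], [0.004, -0.163, 0.987], [-1.0, -0.011, 0.002]]
contact_force: [0.5, 0.7, -2.8]
opening: 26.2
```

Run:
```python
from h import *
o=get_obs(); print(o['eef_pos'],o['opening'],o['contact_force']); plan([630,-206,100],frame(189.4))
s=snap('side','s44');cv2.imwrite('pics/z44s.png',cv2.resize(s['img'][190:310,290:410],None,fx=5,fy=5,interpolation=cv2.INTER_CUBIC))
```

```text
[ 627.28891615 -218.48851805  157.78715974] 26.156934665867272 [ 0.52593154  0.74497361 -2.82169311]
tot [ 0.0027  0.0125 -0.0578] [-0.004  0.01   0.   ] n 2 row [0.0014, 0.0062, -0.0289, -0.0018, 0.0052, 0.0001] q [  9.3  29.8  10.7  80.1  -6.1  70.1 120. ]
```

Descend; it drifts +y by itself in descent.

>>> servo_tool --pt "0 0 -0.015 -0.002 0.005 0 0.1" --pt "0 0 -0.018 -0.002 0.005 0 0.1" --pt "0 0 -0.012 0 0 0 0.1" --pt "0 0 -0.006 0 0 0 0.1" --pt "0 0 0 0 0 0 0.1"

```text
time: 45.37
eef_pos: [631.4, -211.8, 106.7]
tcp_rot: [[0.007, -0.985, -0.172], [0.001, -0.172, 0.985], [-1.0, -0.007, -0.0]]
contact_force: [-0.3, 0.3, -4.8]
opening: 26.3
```

Run:
```python
from h import *
o=get_obs(); print(o['eef_pos'],o['opening'],o['contact_force']); plan([630,-205,89],frame(189.4))
```

```text
[ 631.41480378 -211.83378329  106.66125212] 26.274359009332414 [-0.29232873  0.25157138 -4.7508058 ]
tot [-0.0014  0.0068 -0.0177] [-0.001  0.007 -0.009] n 1 row [-0.0014, 0.0068, -0.0177, -0.0007, 0.0068, -0.0087] q [  8.8  32.6  10.2  82.7  -6.2  64.9 120. ]
```

>>> servo_tool --pt "-0.001 0.003 -0.006 0 0.004 -0.004 0.1" --pt "-0.001 0.002 -0.006 0 0.003 -0.004 0.1" --pt "0 0 -0.003 0 0 0 0.1" --pt "0 0 0 0 0 0 0.1"

```text
time: 45.7
eef_pos: [630.6, -204.5, 91.6]
tcp_rot: [[0.001, -0.986, -0.166], [0.001, -0.166, 0.986], [-1.0, -0.002, 0.001]]
contact_force: [-0.4, -0.6, -4.4]
opening: 26.4
```

>>> servo_tool --pt "0 0 -0.002 0 0 0 0.1" --pt "0 0 0 0 0 0 0.1"

```text
time: 45.87
eef_pos: [630.9, -204.4, 90.0]
tcp_rot: [[0.002, -0.986, -0.166], [0.001, -0.166, 0.986], [-1.0, -0.002, 0.001]]
contact_force: [-0.5, -0.2, -4.4]
opening: 26.0
```

>>> servo_tool --pt "0 0 -0.002 0 0 0 0.1" --pt "0 0 -0.001 0 0 0 0.1"

```text
time: 46.03
eef_pos: [632.0, -204.7, 89.1]
tcp_rot: [[0.005, -0.986, -0.166], [0.001, -0.166, 0.986], [-1.0, -0.005, -0.0]]
contact_force: [-3.4, 2.4, 3.5]
opening: 26.0
```

>>> servo_tool --pt "0 0 -0.001 0 0 0 0.1" --pt "0 0 0 0 0 0 0.6" --pt "0 0 0 0 0 0 0.8" --pt "0 0 0 0 0 0 0.8" --pt "0 0 0.02 0 0 0 0.8"

```text
time: 46.45
eef_pos: [631.3, -205.2, 106.7]
tcp_rot: [[0.004, -0.986, -0.165], [0.001, -0.165, 0.986], [-1.0, -0.004, -0.0]]
contact_force: [-0.4, 0.2, -1.4]
opening: 68.0
```

>>> servo_tool --pt "0 0 0.03 0 0 0 0.8" --pt "0 0 0.035 0 0 0 0.8" --pt "-0.005 0.02 0.02 0 0 0 0.8" --pt "-0.006 0.035 0 0 0 0 0.8" --pt "-0.006 0.038 0 0 0 0 0.8"

```text
time: 46.87
eef_pos: [614.0, -123.8, 198.9]
tcp_rot: [[0.01, -0.989, -0.147], [-0.008, -0.148, 0.989], [-1.0, -0.009, -0.01]]
contact_force: [0.6, 0.8, 0.6]
opening: 68.5
```

Run:
```python
from h import *
s=snap('side','s45');o=get_obs(); print(o['eef_pos']); plan([607,-1,150],frame(189.4))
cv2.imwrite('pics/z45s.png',cv2.resize(s['img'][190:310,290:410],None,fx=5,fy=5,interpolation=cv2.INTER_CUBIC))
```

```text
[ 614.61600194 -112.73365789  199.41903505]
tot [-0.0076  0.1117 -0.0494] [0.002 0.011 0.006] n 4 row [-0.0019, 0.0279, -0.0124, 0.0006, 0.0027, 0.0014] q [  0.5  23.2   9.4  84.1  -3.8  72.4 109.3]
```

>>> servo_tool --pt "-0.002 0.035 -0.01 0.001 0.002 0.002 0.8" --pt "-0.002 0.035 -0.015 0.001 0.002 0.002 0.8" --pt "-0.001 0.026 -0.02 0 0 0 0.8" --pt "0 0.014 -0.02 0 0 0 0.8" --pt "0 0.008 -0.02 0 0 0 0.8"

```text
time: 47.33
eef_pos: [613.6, 8.2, 121.5]
tcp_rot: [[0.026, -0.986, -0.164], [0.0, -0.164, 0.987], [-1.0, -0.025, -0.004]]
contact_force: [-0.1, -0.8, 0.6]
opening: 68.3
```

>>> servo_tool --pt "0 0.004 -0.015 0 0 0 0.8" --pt "0 0.002 -0.01 0 0 0 0.8" --pt "0 0 0 0 0 0 0.8"

```text
time: 47.58
eef_pos: [611.7, 19.3, 91.1]
tcp_rot: [[0.021, -0.985, -0.17], [0.002, -0.17, 0.985], [-1.0, -0.021, -0.002]]
contact_force: [-1.1, -0.3, -1.1]
opening: 68.4
```

Run:
```python
from h import *
plan([608,-1,35],frame(189.4)); print(get_obs()['eef_pos'])
```

```text
tot [-0.0037 -0.0203 -0.0561] [-0.002  0.021 -0.007] n 2 row [-0.0018, -0.0101, -0.0281, -0.001, 0.0105, -0.0036] q [-9.2 26.7  5.8 93.5 -3.1 58.7 97.4]
[611.65782998  19.26383359  91.10714523]
```

>>> servo_tool --pt "-0.001 -0.009 0 0 0.008 -0.003 0.8" --pt "-0.001 -0.008 -0.01 0 0.007 -0.003 0.8" --pt "-0.001 -0.003 -0.015 0 0.006 0 0.8" --pt "0 0 -0.012 0 0 0 0.8" --pt "0 0 -0.006 0 0 0 0.8"

```text
time: 48.0
eef_pos: [611.5, -7.7, 49.0]
tcp_rot: [[0.006, -0.987, -0.159], [0.0, -0.159, 0.987], [-1.0, -0.005, -0.001]]
contact_force: [0.1, -0.2, -1.0]
opening: 68.4
```

>>> servo_tool --pt "0 0 -0.003 0 0 0 0.8" --pt "0 0 0 0 0 0 0.8"

```text
time: 48.17
eef_pos: [610.2, -9.1, 43.1]
tcp_rot: [[0.002, -0.988, -0.157], [-0.0, -0.157, 0.988], [-1.0, -0.002, -0.001]]
contact_force: [-0.5, 0.4, -0.1]
opening: 68.4
```

Run:
```python
from h import *
plan([608,-1,35],frame(189.4)); print(get_obs()['eef_pos'])
```

```text
tot [-0.0022  0.0081 -0.0081] [0.    0.002 0.007] n 1 row [-0.0022, 0.0081, -0.0081, 0.0004, 0.002, 0.0068] q [-6.8 30.5  6.2 94.8 -3.8 54.8 99.7]
[610.21628038  -9.1450182   43.08231104]
```

>>> servo_tool --pt "-0.001 0.004 -0.004 0 0 0.003 0.8" --pt "-0.001 0.003 -0.004 0 0 0.003 0.8" --pt "0 0 0 0 0 0 0.8"

```text
time: 48.42
eef_pos: [608.3, -1.2, 34.6]
tcp_rot: [[0.002, -0.987, -0.163], [-0.0, -0.163, 0.987], [-1.0, -0.002, -0.001]]
contact_force: [-0.1, -0.2, -0.3]
opening: 68.2
```

>>> servo_tool --pt "0 0 0 0 0 0 0.2" --pt "0 0 0 0 0 0 0.2" --pt "0 0 0 0 0 0 0.2" --pt "0 0 0 0 0 0 0.2" --pt "-0.005 -0.001 0 0 0 0 0.2" --grip_force 80

```text
time: 48.83
eef_pos: [604.8, -0.2, 36.4]
tcp_rot: [[0.006, -0.986, -0.166], [0.001, -0.166, 0.986], [-1.0, -0.006, -0.0]]
contact_force: [0.1, -0.4, -0.5]
opening: 34.6
```

>>> servo_tool --pt "-0.012 -0.002 0.001 0 0 0 0.2" --pt "-0.02 -0.003 0.001 0 0 0 0.2" --pt "-0.02 -0.003 0.001 0 0 0 0.2" --pt "-0.02 -0.003 0.015 0 0 0 0.2" --pt "-0.01 -0.01 0.025 0 0 0 0.2"

```text
time: 49.25
eef_pos: [515.4, -19.9, 74.8]
tcp_rot: [[-0.003, -0.986, -0.169], [0.001, -0.169, 0.986], [-1.0, 0.003, 0.002]]
contact_force: [1.0, -0.8, -0.9]
opening: 34.5
```

>>> servo_tool --pt "-0.015 -0.025 0.015 0 0 -0.03 0.2" --pt "-0.008 -0.035 0.015 0 0 -0.03 0.2" --pt "-0.001 -0.038 0.01 0 0 -0.03 0.2" --pt "0 -0.038 0 0 0 -0.03 0.2" --pt "0 -0.038 0 0 0 -0.03 0.2"

```text
time: 49.67
eef_pos: [487.3, -190.9, 121.5]
tcp_rot: [[0.003, -1.0, -0.03], [0.006, -0.03, 1.0], [-1.0, -0.004, 0.006]]
contact_force: [1.0, -0.7, -2.9]
opening: 34.5
```

>>> servo_tool --pt "0 -0.036 0 0 0 -0.03 0.2" --pt "0 -0.03 0 0 0 -0.03 0.2" --pt "0 -0.02 -0.01 0 0 -0.03 0.2" --pt "0 -0.012 -0.01 0 0 -0.03 0.2" --pt "0 -0.005 -0.01 0 0 -0.02 0.2"

```text
time: 50.08
eef_pos: [483.4, -309.4, 94.5]
tcp_rot: [[0.011, -0.991, 0.13], [-0.002, 0.13, 0.992], [-1.0, -0.011, -0.001]]
contact_force: [0.1, -0.4, -1.1]
opening: 34.8
```

>>> servo_tool --pt "0 0 -0.01 0 0 0 0.2" --pt "0 0 0 0 0 0 0.2" --pt "0 0 0 0 0 0 0.2"

```text
time: 50.33
eef_pos: [481.3, -306.6, 79.5]
tcp_rot: [[0.005, -0.991, 0.13], [0.002, 0.13, 0.991], [-1.0, -0.005, 0.002]]
contact_force: [1.0, 0.4, -1.0]
opening: 34.6
```

Run:
```python
from h import *
plan([492,-304.7,40],frame(173.5));o=get_obs(); print(o['eef_pos'],o['opening'],o['contact_force'])
w=snap('wrist','w46')
```

```text
tot [ 0.0107  0.0019 -0.0395] [-0.002  0.005  0.017] n 2 row [0.0053, 0.0009, -0.0197, -0.0008, 0.0024, 0.0085] q [ 15.3  24.2  17.8 100.2  -8.9  56.7 119. ]
[ 481.33955818 -306.56706787   79.49051529] 34.64573749202905 [ 1.04914528  0.40804678 -1.04197755]
```

>>> servo_tool --pt "0.003 0.001 -0.014 0 0.003 0.008 0.2" --pt "0.002 0.001 -0.014 0 0.002 0.008 0.2" --pt "0 0 -0.008 0 0 0 0.2" --pt "0 0 -0.003 0 0 0 0.2" --pt "0 0 0 0 0 0 0.2"

```text
time: 50.8
eef_pos: [489.4, -298.2, 36.6]
tcp_rot: [[0.0, -0.995, 0.103], [0.005, 0.103, 0.995], [-1.0, 0.0, 0.005]]
contact_force: [0.2, -0.2, -0.5]
opening: 34.7
```

>>> servo_tool --pt "0 0 -0.002 0 0 0 0.2" --pt "0 0 0 0 0 0 0.2"

```text
time: 50.97
eef_pos: [489.2, -297.7, 33.8]
tcp_rot: [[-0.001, -0.995, 0.102], [0.005, 0.102, 0.995], [-1.0, 0.001, 0.005]]
contact_force: [-0.8, 0.4, -0.9]
opening: 34.4
```

>>> servo_tool --pt "0.001 -0.004 -0.001 -0.004 0 0 0.2" --pt "0 0 -0.002 0 0 0 0.2" --pt "0 0 0 0 0 0 0.2"

```text
time: 51.22
eef_pos: [490.7, -302.9, 31.6]
tcp_rot: [[0.001, -0.995, 0.103], [-0.0, 0.103, 0.995], [-1.0, -0.001, -0.0]]
contact_force: [-1.0, -0.2, -1.0]
opening: 34.4
```

>>> servo_tool --pt "0 0 -0.002 0 0 0 0.2" --pt "0 0 -0.001 0 0 0 0.2"

```text
time: 51.38
eef_pos: [491.0, -303.5, 29.5]
tcp_rot: [[0.002, -0.995, 0.103], [-0.001, 0.103, 0.995], [-1.0, -0.002, -0.001]]
contact_force: [-5.0, 4.7, 9.2]
opening: 34.4
```

Contact. Release, lift and head for the last bar.

>>> servo_tool --pt "0 0 0 0 0 0 0.55" --pt "0 0 0 0 0 0 0.55" --pt "0 0 0.01 0 0 0 0.55" --pt "0 0 0.025 0 0 0 0.6" --pt "0 0 0.04 0 0 0 0.8"

```text
time: 51.8
eef_pos: [486.4, -300.9, 99.9]
tcp_rot: [[-0.01, -0.995, 0.104], [0.005, 0.104, 0.995], [-1.0, 0.011, 0.004]]
contact_force: [-0.1, -0.4, 0.3]
opening: 62.0
```

>>> servo_tool --pt "0 0.02 0.03 0 0 0 0.8" --pt "0 0.038 0.02 0 0 0.003 0.8" --pt "0 0.041 0.01 0 0 0.003 0.8" --pt "0 0.041 0 0 0 0.003 0.8" --pt "0 0.041 0 0 0 0.003 0.8"

```text
time: 52.22
eef_pos: [487.2, -129.2, 177.0]
tcp_rot: [[0.008, -0.994, 0.113], [-0.008, 0.112, 0.994], [-1.0, -0.009, -0.007]]
contact_force: [1.4, 0.6, -0.3]
opening: 68.1
```

>>> servo_tool --pt "0 0.041 0 0 0 0 0.8" --pt "0 0.041 0 0 0 0 0.8" --pt "0 0.041 0 0 0 0 0.8" --pt "0 0.041 0 0 0 0 0.8" --pt "0 0.041 0 0 0 0 0.8"

```text
time: 52.63
eef_pos: [486.9, 79.9, 184.7]
tcp_rot: [[0.021, -0.993, 0.116], [-0.008, 0.115, 0.993], [-1.0, -0.021, -0.005]]
contact_force: [1.7, -1.0, -0.3]
opening: 68.3
```

Run:
```python
from h import *
t=snap('top','t47');o=get_obs(); print(o['eef_pos'])
cv2.imwrite('pics/z47t.png',cv2.resize(t['img'][150:300,130:510],None,fx=2.1,fy=2.1,interpolation=cv2.INTER_CUBIC))
cv2.imwrite('pics/z47l.png',cv2.resize(t['img'][200:310,130:290],None,fx=5,fy=5,interpolation=cv2.INTER_CUBIC))
```

```text
[486.21738342  90.13675561 184.89455625]
```

>>> servo_tool --pt "0 0.041 0 0 0.003 0.005 0.8" --pt "0 0.041 0 0 0.003 0.005 0.8" --pt "0 0.041 0 0 0.003 0.005 0.8" --pt "0 0.039 -0.005 0 0.003 0.005 0.8" --pt "0 0.034 -0.01 0 0.003 0.005 0.8"

```text
time: 53.1
eef_pos: [488.0, 277.8, 177.1]
tcp_rot: [[0.016, -0.996, 0.086], [-0.001, 0.086, 0.996], [-1.0, -0.016, 0.0]]
contact_force: [0.8, 0.4, 0.1]
opening: 68.2
```

>>> servo_tool --pt "0 0.029 -0.01 0 0 0.005 0.8" --pt "0 0.022 -0.01 0 0 0 0.8" --pt "0 0.014 -0.01 0 0 0 0.8" --pt "0 0.007 -0.01 0 0 0 0.8" --pt "0 0 0 0 0 0 0.8"

```text
time: 53.52
eef_pos: [485.2, 362.5, 137.6]
tcp_rot: [[0.018, -0.997, 0.069], [0.004, 0.07, 0.998], [-1.0, -0.018, 0.005]]
contact_force: [-1.2, -0.4, 0.0]
opening: 68.6
```

>>> servo_tool --pt "0 0 0 0 0 0 0.8"

```text
time: 53.6
eef_pos: [485.4, 362.0, 137.7]
tcp_rot: [[0.018, -0.997, 0.069], [0.003, 0.069, 0.998], [-1.0, -0.018, 0.004]]
contact_force: [1.0, -0.7, 1.3]
opening: 68.3
```

Run:
```python
from h import *
w=snap('wrist','w48'); plan([484.5,387.6,100],frame(175.5)); print(get_obs()['eef_pos'])
```

```text
tot [-0.0009  0.0261 -0.0377] [-0.003  0.018 -0.008] n 2 row [-0.0004, 0.013, -0.0188, -0.0014, 0.009, -0.0042] q [-35.6  23.6  -5.7  91.4   3.2  64.3  43.8]
[485.39861107 361.52949071 137.66047957]
```

Run:
```python
from h import *
bar(load('w48'),[347.5,257],[331,133],[380,133.5])
```

```text
ins [536.1 384.9] len 105.4 yaw -5.44 ctr [490.3 389.3]
```

>>> servo_tool --pt "0 0.01 -0.015 -0.001 0.008 -0.003 0.8" --pt "0 0.01 -0.02 -0.001 0.007 -0.003 0.8" --pt "0 0.005 -0.02 0 0 0 0.8" --pt "0 0 -0.015 0 0 0 0.8" --pt "0 0 -0.01 0 0 0 0.8"

```text
time: 54.07
eef_pos: [493.4, 380.5, 64.1]
tcp_rot: [[0.015, -0.996, 0.088], [0.005, 0.088, 0.996], [-1.0, -0.015, 0.006]]
contact_force: [0.1, -0.3, 0.8]
opening: 68.6
```

>>> servo_tool --pt "0 0 -0.005 0 0 0 0.8" --pt "0 0 0 0 0 0 0.8"

```text
time: 54.23
eef_pos: [494.1, 377.1, 57.9]
tcp_rot: [[0.014, -0.996, 0.092], [0.002, 0.092, 0.996], [-1.0, -0.014, 0.003]]
contact_force: [-0.3, -0.6, -0.6]
opening: 68.5
```

Run:
```python
from h import *
plan([484.5,387.6,25],frame(175)); print(get_obs()['eef_pos'])
```

```text
tot [-0.0096  0.0105 -0.0329] [-0.002  0.014  0.005] n 1 row [-0.0096, 0.0105, -0.0329, -0.0018, 0.0144, 0.0045] q [-36.5  30.4  -5.4  92.5   3.8  56.6  41.5]
[494.09112346 377.11720532  57.88924262]
```

>>> servo_tool --pt "-0.004 0.005 -0.008 -0.001 0.006 0.002 0.8" --pt "-0.004 0.005 -0.009 -0.001 0.006 0.002 0.8" --pt "-0.002 0.001 -0.007 0 0 0 0.8" --pt "0 0 -0.003 0 0 0 0.8" --pt "0 0 0 0 0 0 0.8"

```text
time: 54.65
eef_pos: [485.2, 388.7, 31.8]
tcp_rot: [[0.005, -0.996, 0.09], [0.002, 0.09, 0.996], [-1.0, -0.005, 0.003]]
contact_force: [-0.1, -0.3, 0.5]
opening: 68.4
```

Run:
```python
from h import *
plan([484.5,388,24.5],frame(175)); print(get_obs()['eef_pos'])
w=snap('wrist','w49')
```

```text
tot [-0.0007 -0.0007 -0.0073] [-0.002  0.005  0.003] n 1 row [-0.0007, -0.0007, -0.0073, -0.0021, 0.0051, 0.0025] q [-37.5  32.5  -5.6  93.    3.8  54.5  40.4]
[485.1887949  388.74365443  31.83312143]
```

>>> servo_tool --pt "0 -0.001 -0.004 0 0.003 0 0.8" --pt "0 0 -0.003 0 0.002 0 0.8" --pt "0 0 0 0 0 0 0.2" --pt "0 0 0 0 0 0 0.2" --pt "0 0 0 0 0 0 0.2"

```text
time: 55.12
eef_pos: [486.0, 388.2, 25.7]
tcp_rot: [[0.001, -0.996, 0.09], [0.003, 0.09, 0.996], [-1.0, -0.001, 0.004]]
contact_force: [1.2, 2.0, 1.6]
opening: 34.5
```

>>> servo_tool --pt "0 0 0 0 0 0 0.2" --pt "0 0 0 0 0 0 0.2" --pt "0 0 0.012 0 0 0 0.2" --pt "0 0 0.025 0 0 0 0.2" --pt "0 -0.02 0.03 0 0 0.02 0.2"

```text
time: 55.53
eef_pos: [480.6, 368.7, 88.7]
tcp_rot: [[-0.009, -0.998, 0.065], [-0.002, 0.065, 0.998], [-1.0, 0.009, -0.003]]
contact_force: [0.1, -0.1, 0.6]
opening: 34.6
```

>>> servo_tool --pt "0.002 -0.037 0.01 0 0 0.025 0.2" --pt "0.004 -0.04 0 0 0 0.025 0.2" --pt "0.006 -0.04 0 0 0 0.025 0.2" --pt "0.007 -0.04 0 0 0 0.025 0.2" --pt "0.007 -0.04 0 0 0 0.025 0.2"

```text
time: 55.95
eef_pos: [506.5, 176.6, 112.0]
tcp_rot: [[0.003, -0.997, -0.082], [0.01, -0.082, 0.997], [-1.0, -0.004, 0.01]]
contact_force: [1.5, -0.7, -1.1]
opening: 34.5
```

>>> servo_tool --pt "0.007 -0.04 0 0 0 0.025 0.2" --pt "0.007 -0.04 0 0 0 0.025 0.2" --pt "0.006 -0.034 0 0 0 0.025 0.2" --pt "0.005 -0.026 0 0 0 0.02 0.2" --pt "0.003 -0.017 0 0 0 0.01 0.2"

```text
time: 56.37
eef_pos: [535.2, 5.7, 118.1]
tcp_rot: [[0.008, -0.983, -0.185], [0.009, -0.185, 0.983], [-1.0, -0.009, 0.008]]
contact_force: [0.2, 0.1, -1.6]
opening: 34.6
```

>>> servo_tool --pt "0.001 -0.009 0 0 0 0 0.2" --pt "0 0 0 0 0 0 0.2" --pt "0 0 0 0 0 0 0.2"

```text
time: 56.62
eef_pos: [536.8, -9.6, 120.4]
tcp_rot: [[0.01, -0.984, -0.175], [0.008, -0.175, 0.984], [-1.0, -0.011, 0.006]]
contact_force: [0.3, 0.8, -0.4]
opening: 34.4
```

Run:
```python
from h import *
o=get_obs(); print(o['eef_pos'],setloc(o['eef_pos']),o['opening'],o['contact_force']); plan([543.7,-11.5,40],frame(189.4))
```

```text
[536.78180416  -9.55693554 120.35900128] [-130.5    3.1] 34.38518748472861 [ 0.25130089  0.8474899  -0.43157866]
tot [ 0.0069 -0.0019 -0.0804] [-0.008  0.01  -0.012] n 3 row [0.0023, -0.0006, -0.0268, -0.0026, 0.0033, -0.0041] q [ -2.9  16.9   0.9 103.   -0.8  59.5  98.5]
```

>>> servo_tool --pt "0.001 -0.003 -0.018 -0.003 0.003 -0.004 0.2" --pt "0.001 -0.003 -0.02 -0.003 0.003 -0.004 0.2" --pt "0 -0.002 -0.016 -0.002 0 -0.004 0.2" --pt "0 -0.001 -0.01 0 0 0 0.2" --pt "0 0 -0.005 0 0 0 0.2"

```text
time: 57.03
eef_pos: [540.6, -8.0, 52.5]
tcp_rot: [[0.01, -0.985, -0.174], [0.004, -0.174, 0.985], [-1.0, -0.011, 0.002]]
contact_force: [0.2, 0.5, -1.3]
opening: 34.6
```

>>> servo_tool --pt "0 0 0 0 0 0 0.2" --pt "0 0 0 0 0 0 0.2"

```text
time: 57.2
eef_pos: [539.7, -5.0, 51.6]
tcp_rot: [[0.007, -0.984, -0.177], [0.005, -0.177, 0.984], [-1.0, -0.008, 0.004]]
contact_force: [1.2, -0.2, -1.5]
opening: 34.4
```

Run:
```python
from h import *
o=get_obs(); print(o['eef_pos'],setloc(o['eef_pos']),o['opening'],o['contact_force']); plan([543.7,-11.5,38],frame(189.4))
w=snap('wrist','w50')
```

```text
[539.66187762  -4.99962279  51.57246746] [-126.9    7.1] 34.39681849934964 [ 1.20860422 -0.21640138 -1.52427355]
tot [ 0.004  -0.0065 -0.0136] [-0.005  0.007 -0.014] n 1 row [0.004, -0.0065, -0.0136, -0.0054, 0.0075, -0.0141] q [ -3.2  22.3   0.7 105.8  -0.7  51.5  98. ]
```

>>> servo_tool --pt "0.002 -0.003 -0.005 -0.003 0.003 -0.007 0.2" --pt "0.002 -0.002 -0.005 -0.002 0.003 -0.007 0.2" --pt "0 0 -0.003 0 0 0 0.2" --pt "0 0 0 0 0 0 0.2"

```text
time: 57.58
eef_pos: [546.1, -9.8, 40.2]
tcp_rot: [[0.006, -0.987, -0.163], [0.0, -0.163, 0.987], [-1.0, -0.006, -0.001]]
contact_force: [0.3, 0.5, -1.6]
opening: 34.4
```

Run:
```python
from h import *
o=get_obs(); print(o['eef_pos'],setloc(o['eef_pos']),o['opening'],o['contact_force']); plan([543.7,-11.5,38],frame(189.4))
```

```text
[546.07801397  -9.78804002  40.18753635] [-121.3    1.3] 34.391637228895725 [ 0.31436622  0.4737785  -1.5595853 ]
tot [-0.0024 -0.0017 -0.0022] [-0.     0.006  0.001] n 1 row [-0.0024, -0.0017, -0.0022, -0.0003, 0.0059, 0.0006] q [ -3.2  23.9   1.1 105.1  -0.6  50.6  97.5]
```

>>> servo_tool --pt "0.008 0.001 -0.002 0 0.003 0 0.2" --pt "0.014 0.002 -0.001 0 0.003 0 0.2" --pt "0.014 0.002 0 0 0 0 0.2" --pt "0.01 0.001 0 0 0 0 0.2" --pt "0.005 0.001 0 0 0 0 0.2"

```text
time: 58.0
eef_pos: [600.1, -3.5, 36.9]
tcp_rot: [[-0.001, -0.987, -0.161], [0.0, -0.161, 0.987], [-1.0, 0.001, 0.0]]
contact_force: [0.6, 0.4, -0.1]
opening: 34.7
```

>>> servo_tool --pt "0 0 0 0 0 0 0.2" --pt "0 0 0 0 0 0 0.2"

```text
time: 58.17
eef_pos: [601.5, -3.1, 36.5]
tcp_rot: [[-0.001, -0.987, -0.161], [0.0, -0.161, 0.987], [-1.0, 0.001, 0.0]]
contact_force: [0.6, 0.4, -0.6]
opening: 34.7
```

Run:
```python
from h import *
o=get_obs(); print(o['eef_pos'],setloc(o['eef_pos']),o['opening'],o['contact_force']); plan([606,-1,35],frame(189.4))
w=snap('wrist','w51');s=snap('side','s51')
cv2.imwrite('pics/z51s.png',cv2.resize(s['img'][160:260,280:400],None,fx=6,fy=6,interpolation=cv2.INTER_CUBIC))
```

```text
[601.52155376  -3.12938778  36.52993868] [-65.5  -1.1] 34.727152588356155 [ 0.645121    0.44419523 -0.55611964]
tot [ 0.0045  0.0021 -0.0015] [-0.    -0.001  0.002] n 1 row [0.0045, 0.0021, -0.0015, -0.0002, -0.0005, 0.0024] q [-3.6 30.1  1.2 96.1 -0.8 53.8 97.1]
```

Run:
```python
from h import *
bedcheck(load('w51'),[[232,131],[414,131]],[[272.5,167.5],[362,167.5]],[[273,143],[362,143]])
s=load('s51'); S=lambda p:crop2(p,280,160,6); print(setloc(onz(s,S([395,333]),36.7)[0]))
```

```text
bed bias -2.8499999999999943 1.75 insert x by blk -12.000000000000014 by end -11.500000000000028 y -2.8499999999999996
[-10.9  -1.7]
```

Advance ≈11.5 mm along the axis, with ~+2 mm in y.

>>> servo_tool --pt "0.005 0.002 0 0 0 0 0.2" --pt "0.005 0.0015 0 0 0 0 0.2" --pt "0.001 0.0005 0 0 0 0 0.2" --pt "0 0 0 0 0 0 0.2"

```text
time: 58.6
eef_pos: [611.9, 1.0, 36.9]
tcp_rot: [[-0.001, -0.987, -0.16], [0.0, -0.16, 0.987], [-1.0, 0.001, 0.0]]
contact_force: [0.3, -0.5, -1.4]
opening: 34.1
```

Run:
```python
from h import *
o=get_obs(); print(o['eef_pos'],setloc(o['eef_pos']),o['opening'],o['contact_force'])
w=snap('wrist','w52');s=snap('side','s52')
cv2.imwrite('pics/z52s.png',cv2.resize(s['img'][160:260,280:400],None,fx=6,fy=6,interpolation=cv2.INTER_CUBIC))
```

```text
[611.87610115   0.95627838  36.87036067] [-54.7   1.2] 34.143089234590335 [ 0.3174969  -0.52727413 -1.4098262 ]
```

>>> servo_tool --pt "0.001 0 -0.001 0 0 0 0.2" --pt "0 0 0 0 0 0 0.6" --pt "0 0 0 0 0 0 0.6" --pt "0 0 0.01 0 0 0 0.6" --pt "0 0 0.025 0 0 0 0.8"

```text
time: 59.12
eef_pos: [609.2, 0.5, 67.3]
tcp_rot: [[-0.01, -0.987, -0.16], [-0.0, -0.16, 0.987], [-1.0, 0.01, 0.001]]
contact_force: [0.2, 0.5, -0.2]
opening: 62.2
```

>>> servo_tool --pt "-0.004 0 0.038 0 0 0 0.8" --pt "0 -0.01 0.04 0 0 0 0.8" --pt "0.004 -0.03 0.025 0 0 0 0.8" --pt "0.006 -0.038 0 0 0 0 0.8" --pt "0.006 -0.038 0 0 0 0 0.8"

```text
time: 59.53
eef_pos: [622.2, -105.4, 185.2]
tcp_rot: [[-0.001, -0.984, -0.18], [0.005, -0.18, 0.984], [-1.0, 0.0, 0.005]]
contact_force: [0.9, 0.8, -0.4]
opening: 68.6
```

>>> servo_tool --pt "0.005 -0.036 0 0 0 -0.005 0.8" --pt "0.003 -0.026 0 0 0 -0.005 0.8" --pt "0.001 -0.014 0 0 0 0 0.8" --pt "0 -0.007 0 0 0 0 0.8" --pt "0 0 0 0 0 0 0.8"

```text
time: 59.95
eef_pos: [631.1, -204.9, 194.1]
tcp_rot: [[0.009, -0.988, -0.157], [-0.003, -0.157, 0.988], [-1.0, -0.008, -0.004]]
contact_force: [-0.2, 0.2, -0.7]
opening: 68.3
```

Run:
```python
from h import *
o=get_obs(); print(o['eef_pos']); plan([632,-204.5,130],frame(189.4))
w=snap('wrist','w53');s=snap('side','s53')
cv2.imwrite('pics/z53s.png',cv2.resize(s['img'][160:260,280:400],None,fx=6,fy=6,interpolation=cv2.INTER_CUBIC))
```

```text
[ 631.08360377 -204.9054091   194.08112512]
tot [ 0.0009  0.0004 -0.0641] [0.003 0.009 0.006] n 2 row [0.0005, 0.0002, -0.032, 0.0014, 0.0044, 0.0031] q [ 11.2  28.1   5.9  77.5  -2.9  74.  116.2]
```

>>> servo_tool --pt "0 0 -0.02 0 0 0 0.8" --pt "0 0 -0.025 0 0 0 0.8" --pt "0 -0.003 -0.022 0 0 0 0.8" --pt "0 -0.003 -0.014 0 0 0 0.8" --pt "0 -0.002 -0.006 0 0 0 0.8"

```text
time: 60.47
eef_pos: [635.3, -196.2, 108.1]
tcp_rot: [[0.017, -0.984, -0.175], [0.005, -0.175, 0.984], [-1.0, -0.017, 0.002]]
contact_force: [-0.2, -0.5, -0.4]
opening: 68.6
```

>>> servo_tool --pt "-0.001 -0.003 -0.005 0 0.006 -0.008 0.8" --pt "-0.001 -0.003 -0.005 0 0.006 -0.008 0.8" --pt "-0.001 -0.003 -0.004 0 0.004 -0.006 0.8" --pt "0 0 -0.002 0 0 0 0.8"

```text
time: 60.8
eef_pos: [633.0, -200.2, 91.4]
tcp_rot: [[-0.001, -0.987, -0.158], [0.007, -0.158, 0.987], [-1.0, -0.0, 0.007]]
contact_force: [-0.1, 0.0, 0.3]
opening: 68.4
```

>>> servo_tool --pt "0 -0.003 -0.001 0 0 0 0.8" --pt "0 -0.002 -0.001 0 0 0 0.5" --pt "0 0 0 0 0 0 0.1" --pt "0 0 0 0 0 0 0.1" --pt "0 0 0 0 0 0 0.1" --grip_force 90

```text
time: 61.22
eef_pos: [634.2, -206.4, 91.3]
tcp_rot: [[0.002, -0.988, -0.157], [0.006, -0.157, 0.988], [-1.0, -0.003, 0.006]]
contact_force: [-0.3, 0.7, -2.6]
opening: 26.3
```

>>> servo_tool --pt "0 0 0 0 0 0 0.1" --pt "0 0 0 0 0 0 0.1" --pt "0 0 0 0 0 0 0.1"

```text
time: 61.47
eef_pos: [634.1, -206.3, 91.3]
tcp_rot: [[0.002, -0.988, -0.157], [0.006, -0.157, 0.988], [-1.0, -0.003, 0.006]]
contact_force: [-0.1, 1.1, -1.9]
opening: 25.9
```

>>> servo_tool --pt "0 0 0.012 0 0 0 0.1" --pt "0 0 0.033 0 0 0 0.1" --pt "0 0 0.04 0 0 0 0.1" --pt "0.005 0.025 0.037 0 0 0 0.1"

```text
time: 61.8
eef_pos: [629.3, -187.0, 204.2]
tcp_rot: [[-0.022, -0.989, -0.149], [0.008, -0.149, 0.989], [-1.0, 0.021, 0.011]]
contact_force: [0.3, -2.6, -2.2]
opening: 26.2
```

>>> servo_tool --pt "0.006 0.036 0.02 0 0 0 0.1" --pt "0.006 0.036 0 0 0 0 0.1" --pt "0.006 0.036 0 0 0 0 0.1" --pt "0.006 0.034 0 0 0 0 0.1" --pt "0.005 0.022 0 0 0 0 0.1"

```text
time: 62.22
eef_pos: [660.1, -22.4, 241.8]
tcp_rot: [[-0.005, -0.99, -0.138], [0.004, -0.138, 0.99], [-1.0, 0.004, 0.004]]
contact_force: [-0.0, 0.8, -3.9]
opening: 26.0
```

>>> servo_tool --pt "0.003 0.012 0 0 0 0 0.1" --pt "0 0.006 0 0 0 0 0.1" --pt "0 0 0 0 0 0 0.1" --pt "0 0 0 0 0 0 0.1"

```text
time: 62.55
eef_pos: [662.9, 3.7, 243.1]
tcp_rot: [[-0.005, -0.989, -0.148], [0.006, -0.148, 0.989], [-1.0, 0.004, 0.007]]
contact_force: [0.4, -0.5, -3.9]
opening: 26.1
```

>>> servo_tool --pt "0.001 0.002 -0.01 0 0 0 0.1" --pt "0.001 0.002 -0.012 0 0 0 0.1" --pt "0 0.001 -0.007 0 0 0 0.1" --pt "0 0 -0.003 0 0 0 0.1" --pt "0 0 0 0 0 0 0.1"

```text
time: 62.97
eef_pos: [663.7, -0.5, 206.0]
tcp_rot: [[-0.009, -0.991, -0.137], [0.002, -0.137, 0.991], [-1.0, 0.008, 0.003]]
contact_force: [-0.1, -0.4, -3.5]
opening: 26.2
```

```bash
python3 -c "
from h import *
snap('side','s60');snap('wrist','w60')"
```

```text
(no output)
```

View pics/s60.png

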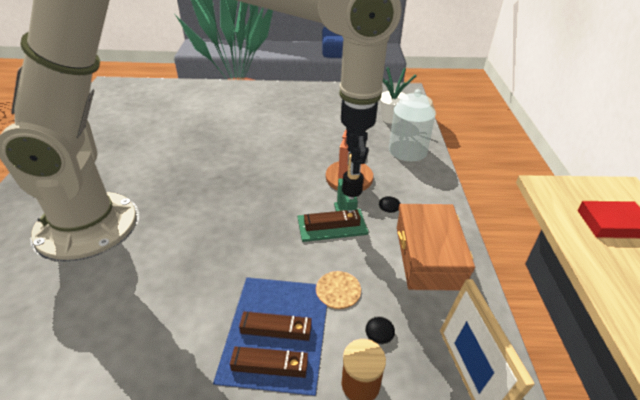

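The side view shows the mallet over the setter with bar 3 on the bed at about (332,222). The other two bars are on the mat at (275,325) and (270,362).

>>> servo_tool --pt "0.001 0.003 0 0 0 0 0.1" --pt "0.001 0.004 0 0 0 0 0.1" --pt "0 0.003 0 0 0 0 0.1" --pt "0 0 0 0 0 0 0.1"

```text
time: 63.4
eef_pos: [667.0, 10.5, 208.8]
tcp_rot: [[-0.005, -0.991, -0.136], [0.002, -0.136, 0.991], [-1.0, 0.004, 0.003]]
contact_force: [0.1, 1.1, -3.7]
opening: 26.4
```

>>> servo_tool --pt "0 0 -0.004 0 0 0 0.1" --pt "0 0 -0.004 0 0 0 0.1"

```text
time: 63.57
eef_pos: [667.9, 11.6, 202.0]
tcp_rot: [[-0.002, -0.99, -0.138], [0.003, -0.138, 0.99], [-1.0, 0.001, 0.003]]
contact_force: [-1.2, -0.2, -2.0]
opening: 26.1
```

>>> servo_tool --pt "0 0 -0.004 0 0 0 0.1" --pt "0 0 -0.004 0 0 0 0.1"

```text
time: 63.73
eef_pos: [667.9, 11.6, 194.1]
tcp_rot: [[-0.001, -0.99, -0.138], [0.002, -0.138, 0.99], [-1.0, 0.001, 0.003]]
contact_force: [-2.4, 0.5, 4.3]
opening: 26.4
```

>>> servo_tool --pt "0 0 -0.004 0 0 0 0.1" --pt "0 0 -0.004 0 0 0 0.1"

```text
time: 63.9
eef_pos: [668.2, 11.6, 187.2]
tcp_rot: [[0.001, -0.99, -0.138], [0.003, -0.138, 0.99], [-1.0, -0.001, 0.003]]
contact_force: [-3.5, 0.1, 4.9]
opening: 26.2
```

>>> servo_tool --pt "0 0 -0.003 0 0 0 0.1" --pt "0 0 -0.003 0 0 0 0.1"

```text
time: 64.07
eef_pos: [668.9, 11.7, 186.2]
tcp_rot: [[0.006, -0.99, -0.138], [0.004, -0.138, 0.99], [-1.0, -0.006, 0.003]]
contact_force: [-12.7, -0.5, 23.3]
opening: 26.3
```

>>> servo_tool --pt "0 0 -0.003 0 0 0 0.1" --pt "0 0 -0.002 0 0 0 0.1"

```text
time: 64.23
eef_pos: [668.7, 11.6, 186.4]
tcp_rot: [[0.009, -0.99, -0.137], [0.004, -0.137, 0.991], [-1.0, -0.009, 0.003]]
contact_force: [-4.8, 0.1, 5.1]
opening: 26.3
```

>>> servo_tool --pt "0 0 0.012 0 0 0 0.1" --pt "0 0 0.02 0 0 0 0.1" --pt "0 0 0.02 0 0 0 0.1" --pt "0 0 0.012 0 0 0 0.1"

```text
time: 64.57
eef_pos: [666.8, 11.1, 247.8]
tcp_rot: [[0.003, -0.991, -0.137], [0.004, -0.137, 0.991], [-1.0, -0.003, 0.003]]
contact_force: [1.1, -0.1, -2.6]
opening: 26.1
```

>>> servo_tool --pt "-0.003 -0.015 0.005 0 0 0 0.1" --pt "-0.006 -0.036 0 0 0 0 0.1" --pt "-0.006 -0.036 0 0 0 0 0.1" --pt "-0.006 -0.036 0 0 0 0 0.1" --pt "-0.005 -0.028 0 0 0 0 0.1"

```text
time: 64.98
eef_pos: [641.1, -133.8, 252.9]
tcp_rot: [[0.007, -0.988, -0.155], [0.01, -0.155, 0.988], [-1.0, -0.008, 0.009]]
contact_force: [0.3, -1.3, -3.8]
opening: 26.1
```

>>> servo_tool --pt "-0.004 -0.026 0 0 0 0 0.1" --pt "-0.002 -0.018 0 0 0 0 0.1" --pt "0 -0.01 0 0 0 0 0.1" --pt "0 0 0 0 0 0 0.1" --pt "0 0 0 0 0 0 0.1"

```text
time: 65.4
eef_pos: [629.3, -204.0, 248.5]
tcp_rot: [[0.001, -0.99, -0.139], [0.006, -0.139, 0.99], [-1.0, -0.002, 0.005]]
contact_force: [-0.0, 1.3, -5.0]
opening: 26.4
```

```bash
python3 -c "
from h import *
snap('wrist','w61')
from plant import get_obs
print(get_obs()['eef_pos'])"
```

```text
[ 629.29495049 -203.80095942  248.50369874]
```

View pics/w61.png

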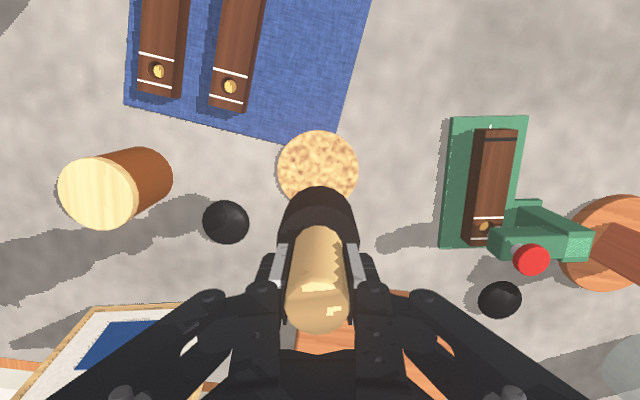

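Bar 3's insert at (484,227) now looks recessed, and the mallet is over the pad (317,165).

>>> servo_tool --pt "0 0 -0.015 0 0 0 0.1" --pt "0 0 -0.03 0 0 0 0.1" --pt "0 -0.002 -0.035 0 0 0 0.1" --pt "0 -0.003 -0.03 0 0 0 0.1" --pt "0 -0.002 -0.015 0 0 0 0.1"

```text
time: 65.87
eef_pos: [635.8, -198.9, 125.7]
tcp_rot: [[0.016, -0.988, -0.154], [0.008, -0.154, 0.988], [-1.0, -0.017, 0.006]]
contact_force: [-1.4, -0.1, -4.6]
opening: 26.1
```

>>> servo_tool --pt "0 0 -0.005 0 0 0 0.1" --pt "0 0 0 0 0 0 0.1"

```text
time: 66.03
eef_pos: [634.4, -193.4, 115.2]
tcp_rot: [[0.008, -0.987, -0.159], [0.013, -0.159, 0.987], [-1.0, -0.01, 0.011]]
contact_force: [-0.2, -0.2, -3.5]
opening: 26.1
```

>>> servo_tool --pt "0 -0.004 -0.006 -0.002 0.003 0 0.1" --pt "0 -0.004 -0.006 -0.002 0.003 0 0.1" --pt "0 -0.003 -0.004 -0.003 0 0 0.1" --pt "0 0 -0.003 0 0 0 0.1"

```text
time: 66.37
eef_pos: [638.2, -201.8, 99.4]
tcp_rot: [[0.009, -0.986, -0.165], [0.005, -0.165, 0.986], [-1.0, -0.009, 0.004]]
contact_force: [-0.3, 0.3, -2.9]
opening: 26.0
```

>>> servo_tool --pt "-0.003 -0.002 -0.003 0 0.003 0 0.1" --pt "-0.002 -0.001 -0.003 0 0.003 0 0.1" --pt "0 0 -0.002 0 0.003 0 0.1"

```text
time: 66.62
eef_pos: [633.6, -206.1, 92.3]
tcp_rot: [[0.002, -0.987, -0.164], [0.004, -0.164, 0.987], [-1.0, -0.002, 0.004]]
contact_force: [-0.2, -0.2, -3.5]
opening: 26.2
```

>>> servo_tool --pt "0 0 -0.001 0 0 0 0.1" --pt "0 0 -0.001 0 0 0 0.1"

```text
time: 66.78
eef_pos: [633.8, -206.4, 91.2]
tcp_rot: [[0.003, -0.987, -0.163], [0.004, -0.163, 0.987], [-1.0, -0.003, 0.004]]
contact_force: [-4.2, 3.2, 8.1]
opening: 26.2
```

Contact with the pad; release.

>>> servo_tool --pt "0 0 0 0 0 0 0.5" --pt "0 0 0 0 0 0 0.8" --pt "0 0 0 0 0 0 0.8" --pt "0 0 0 0 0 0 0.8" --pt "0 0 0 0 0 0 0.8"

```text
time: 67.2
eef_pos: [635.9, -206.9, 94.1]
tcp_rot: [[0.008, -0.987, -0.163], [0.002, -0.163, 0.987], [-1.0, -0.009, 0.001]]
contact_force: [0.2, 0.2, 0.5]
opening: 68.0
```

>>> servo_tool --pt "0 0 0.015 0 0 0 0.8" --pt "0 0 0.025 0 0 0 0.8" --pt "0 0 0.03 0 0 0 0.8" --pt "0 0 0.03 0 0 0 0.8" --pt "0 0 0.015 0 0 0 0.8"

```text
time: 67.62
eef_pos: [632.2, -205.8, 207.4]
tcp_rot: [[-0.002, -0.987, -0.163], [0.005, -0.163, 0.987], [-1.0, 0.001, 0.005]]
contact_force: [-0.4, -0.1, -0.3]
opening: 68.4
```

```bash
python3 -c "
from h import *
snap('wrist','w62');snap('top','t62')"
```

View pics/w62.png

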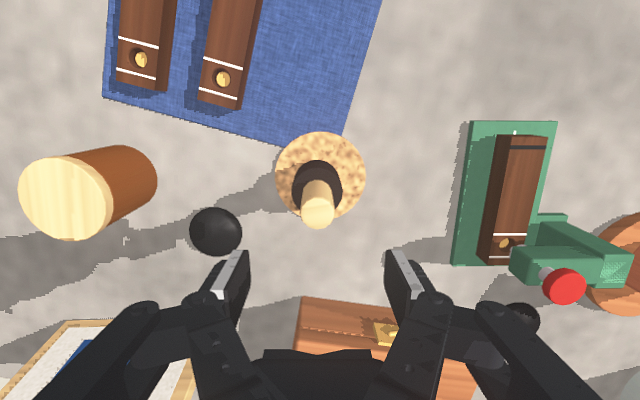

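View pics/t62.png

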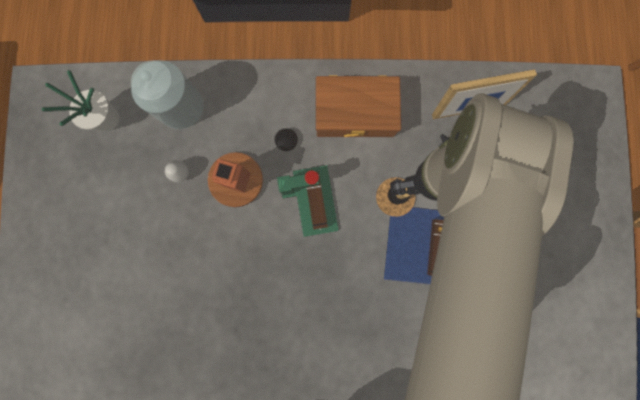

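Wrist view: the mallet is upright in the middle of the pad (317,180), and the punch is back up at (565,286). I'll zoom in on bar 3's insert.

```bash
python3 -c "
import cv2
a=cv2.imread('pics/w62.png')
b=cv2.resize(a[220:275,470:550],None,fx=5,fy=5);c=cv2.resize(a[40:95,180:260],None,fx=5,fy=5)
cv2.imwrite('pics/z62.png',cv2.hconcat([b,c]))"
```

```text
(no output)
```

View pics/z62.png

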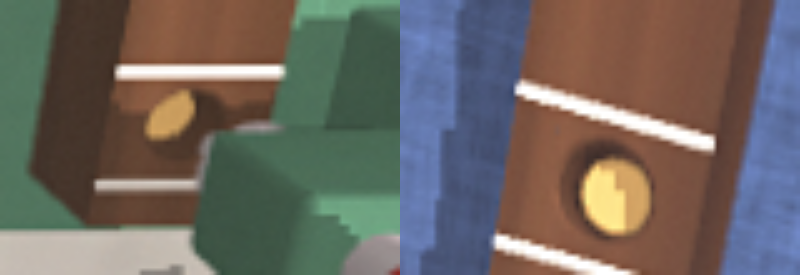

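```bash
python3 -c "
from h import *
import numpy as np
plan(np.array([610,-0.5,100]),frame(189.4))"
```

```text
tot [-0.023   0.2056 -0.1078] [-0.004  0.001  0.   ] n 6 row [-0.0038, 0.0343, -0.018, -0.0007, 0.0001, 0.0] q [ 11.3  28.4   6.1  75.3  -3.2  76.5 116.8]
```

The insert is clearly recessed. Next I'll fetch bar 3.

>>> servo_tool --pt "-0.005 0.018 0 0 0 0 0.8" --pt "-0.008 0.036 0 0 0 0 0.8" --pt "-0.008 0.036 0 0 0 0 0.8" --pt "-0.006 0.036 -0.01 0 0 0 0.8" --pt "0 0.03 -0.01 0 0 0 0.8"

```text
time: 68.13
eef_pos: [603.1, -57.4, 186.7]
tcp_rot: [[0.003, -0.989, -0.146], [-0.003, -0.146, 0.989], [-1.0, -0.002, -0.003]]
contact_force: [0.6, 0.5, -0.9]
opening: 68.6
```

>>> servo_tool --pt "0 0.018 -0.01 0 0 0 0.8" --pt "0 0.01 -0.01 0 0 0 0.8" --pt "0 0.004 -0.005 0 0 0 0.8" --pt "0 0 0 0 0 0 0.8" --pt "0 0 0 0 0 0 0.8"

```text
time: 68.55
eef_pos: [600.1, -15.0, 155.3]
tcp_rot: [[-0.004, -0.988, -0.158], [0.001, -0.158, 0.988], [-1.0, 0.004, 0.001]]
contact_force: [0.3, -0.9, 0.6]
opening: 68.4
```

```bash
python3 -c "
from h import *
import numpy as np
plan(np.array([608,-0.5,70]),frame(189.4))"
```

```text
tot [ 0.0079  0.0145 -0.0853] [-0.001 -0.004  0.006] n 3 row [0.0026, 0.0048, -0.0284, -0.0002, -0.0013, 0.002] q [-3.  22.7  1.9 90.3 -0.8 67.3 98.1]
```

>>> servo_tool --pt "0.002 0.006 -0.015 0 0 0.002 0.8" --pt "0.002 0.006 -0.025 0 0 0.002 0.8" --pt "0.002 0.004 -0.02 0 0 0.002 0.8" --pt "0 0.001 -0.01 0 0 0 0.8" --pt "0 0 -0.003 0 0 0 0.8"

```text
time: 68.97
eef_pos: [609.8, -9.3, 83.5]
tcp_rot: [[0.004, -0.989, -0.15], [-0.004, -0.15, 0.989], [-1.0, -0.003, -0.005]]
contact_force: [0.1, -0.4, -0.8]
opening: 68.5
```

```bash
python3 -c "
from h import *
import numpy as np
plan(np.array([608,-0.5,36]),frame(189.4))
snap('wrist','w63')"
```

```text
tot [-0.0018  0.0088 -0.0475] [0.004 0.004 0.013] n 2 row [-0.0009, 0.0044, -0.0238, 0.0022, 0.0019, 0.0067] q [-3.6 27.5  1.7 93.1 -0.6 59.1 96.9]
```

View pics/w63.png

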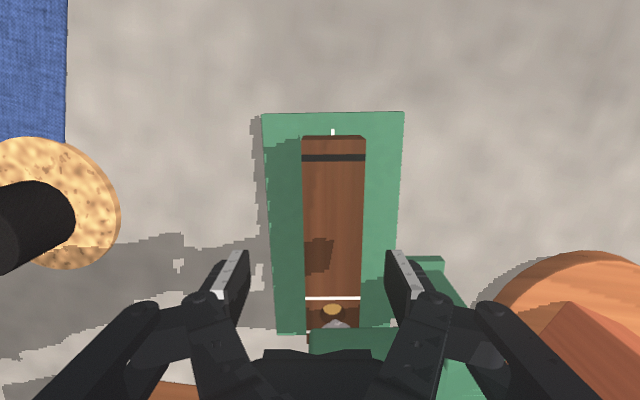

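Bar 3 is at columns 302–365 and the jaws are centred on about 316, so I need to shift +y.

>>> servo_tool --pt "0 0.003 -0.005 0.002 0.002 0.005 0.8" --pt "0 0.004 -0.01 0.002 0.002 0.005 0.8" --pt "-0.001 0.003 -0.01 0 0 0.003 0.8" --pt "0 0.001 -0.005 0 0 0 0.8" --pt "0 0 0 0 0 0 0.8"

```text
time: 69.43
eef_pos: [610.8, -0.9, 54.6]
tcp_rot: [[0.005, -0.987, -0.16], [-0.001, -0.16, 0.987], [-1.0, -0.004, -0.002]]
contact_force: [0.5, -0.8, -0.3]
opening: 68.3
```

>>> servo_tool --pt "0 0 -0.006 0 0.001 0.001 0.8" --pt "0 0 -0.006 0 0.001 0.001 0.8" --pt "0 0 -0.004 0 0.001 0.001 0.8" --pt "0 0 -0.001 0 0 0 0.8"

```text
time: 69.77
eef_pos: [611.1, -0.5, 36.6]
tcp_rot: [[0.002, -0.987, -0.164], [-0.001, -0.164, 0.987], [-1.0, -0.002, -0.002]]
contact_force: [-1.0, 0.2, -0.3]
opening: 68.0
```

>>> servo_tool --pt "0 0 0 0 0 0 0.2" --pt "0 0 0 0 0 0 0.2" --pt "0 0 0 0 0 0 0.2" --pt "0 0 0 0 0 0 0.2" --pt "0 0 0 0 0 0 0.2" --grip_force 80

```text
time: 70.18
eef_pos: [611.5, -0.6, 37.1]
tcp_rot: [[0.003, -0.987, -0.163], [-0.001, -0.163, 0.987], [-1.0, -0.003, -0.002]]
contact_force: [0.1, -0.0, -0.6]
opening: 34.1
```

>>> servo_tool --pt "-0.005 -0.001 0 0 0 0 0.2" --pt "-0.012 -0.002 0.001 0 0 0 0.2" --pt "-0.02 -0.003 0.001 0 0 0 0.2" --pt "-0.02 -0.003 0.001 0 0 0 0.2" --pt "-0.02 -0.003 0.001 0 0 0 0.2"

```text
time: 70.6
eef_pos: [533.7, -12.2, 40.8]
tcp_rot: [[0.005, -0.986, -0.165], [-0.001, -0.165, 0.986], [-1.0, -0.005, -0.002]]
contact_force: [-0.7, -1.1, -1.2]
opening: 33.8
```

>>> servo_tool --pt "-0.02 -0.004 0.015 0 0 0 0.2" --pt "-0.015 -0.015 0.025 0 0 -0.03 0.2" --pt "-0.01 -0.03 0.02 0 0 -0.05 0.2" --pt "0 -0.036 0.01 0 0 -0.05 0.2" --pt "0 -0.036 0 0 0 -0.05 0.2"

```text
time: 71.02
eef_pos: [478.2, -127.8, 111.5]
tcp_rot: [[-0.002, -1.0, 0.005], [0.004, 0.005, 1.0], [-1.0, 0.002, 0.004]]
contact_force: [1.0, -0.8, -0.6]
opening: 34.3
```

>>> servo_tool --pt "0 -0.032 0 0 0 -0.04 0.2" --pt "0 -0.022 0 0 0 -0.03 0.2" --pt "0 -0.014 0 0 0 -0.01 0.2" --pt "0 -0.006 0 0 0 0 0.2" --pt "0 0 0 0 0 0 0.2"

```text
time: 71.43
eef_pos: [474.6, -213.8, 113.9]
tcp_rot: [[0.003, -0.995, 0.102], [0.0, 0.102, 0.995], [-1.0, -0.003, 0.0]]
contact_force: [0.5, 0.3, -1.0]
opening: 34.1
```

```bash
python3 -c "
from h import *
import numpy as np
plan(np.array([499,-229,60]),frame(173.5))"
```

```text
tot [ 0.0244 -0.0152 -0.0539] [-0.     0.003 -0.012] n 2 row [0.0122, -0.0076, -0.0269, -0.0001, 0.0013, -0.0059] q [ 11.8  15.8  10.5 105.8  -3.4  58.6 107.9]
```

>>> servo_tool --pt "0.006 -0.006 -0.005 0 0 -0.003 0.2" --pt "0.009 -0.007 -0.015 0 0 -0.004 0.2" --pt "0.006 -0.005 -0.02 0 0 -0.004 0.2" --pt "0.001 -0.001 -0.01 0 0 0 0.2" --pt "0 0 0 0 0 0 0.2"

```text
time: 71.85
eef_pos: [500.6, -226.1, 60.7]
tcp_rot: [[0.004, -0.995, 0.101], [0.004, 0.101, 0.995], [-1.0, -0.003, 0.005]]
contact_force: [-0.1, 0.0, -0.4]
opening: 34.8
```

```bash
python3 -c "
from h import *
import numpy as np
plan(np.array([497,-229,40]),frame(173.5))
snap('wrist','w64')"
```

```text
tot [-0.0036 -0.0029 -0.0207] [-0.004  0.004 -0.012] n 1 row [-0.0036, -0.0029, -0.0207, -0.0041, 0.0039, -0.0124] q [ 12.9  22.9  10.1 104.   -5.3  53.4 109.6]
```

View pics/w64.png

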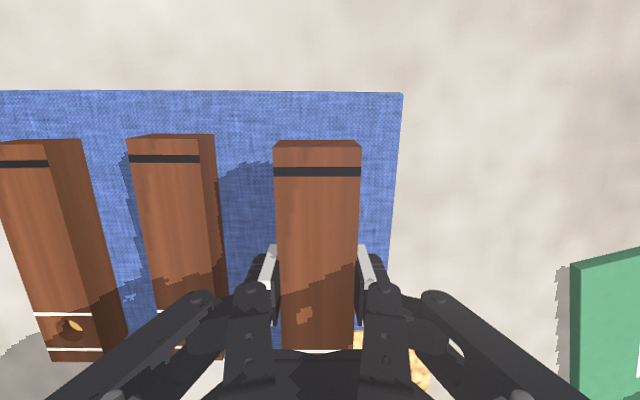

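Bar 3 (275–360) is over the mat, with a clear gap to bar 2 (130–225). Next I'll lower it.

>>> servo_tool --pt "-0.001 -0.001 -0.006 -0.001 0.001 -0.004 0.2" --pt "-0.001 -0.001 -0.007 -0.001 0.001 -0.004 0.2" --pt "-0.001 -0.001 -0.006 -0.002 0.002 -0.003 0.2" --pt "0 0 -0.004 0 0 0 0.2"

```text
time: 72.23
eef_pos: [498.8, -226.9, 39.0]
tcp_rot: [[0.003, -0.994, 0.109], [0.0, 0.109, 0.994], [-1.0, -0.003, 0.0]]
contact_force: [0.1, -0.3, -0.8]
opening: 34.4
```

>>> servo_tool --pt "0 0 -0.002 0 0 0 0.2" --pt "0 0 -0.002 0 0 0 0.2"

```text
time: 72.4
eef_pos: [498.5, -226.7, 34.4]
tcp_rot: [[0.002, -0.994, 0.109], [0.0, 0.109, 0.994], [-1.0, -0.002, 0.0]]
contact_force: [1.1, -0.4, -1.8]
opening: 34.0
```

>>> servo_tool --pt "0 0 -0.002 0 0 0 0.2" --pt "0 0 -0.001 0 0 0 0.2" --pt "0 0 0 0 0 0 0.2"

```text
time: 72.65
eef_pos: [498.5, -226.8, 31.1]
tcp_rot: [[0.003, -0.994, 0.109], [0.0, 0.109, 0.994], [-1.0, -0.003, 0.0]]
contact_force: [-0.7, -0.6, -1.1]
opening: 34.7
```

>>> servo_tool --pt "0 0 -0.001 0 0 0 0.2" --pt "0 0 0 0 0 0 0.2"

```text
time: 72.82
eef_pos: [498.8, -227.0, 30.6]
tcp_rot: [[0.003, -0.994, 0.109], [-0.0, 0.109, 0.994], [-1.0, -0.003, 0.0]]
contact_force: [0.5, 0.2, -1.3]
opening: 34.6
```

>>> servo_tool --pt "0 0 0 0 0 0 0.45" --pt "0 0 0 0 0 0 0.55" --pt "0 0 0 0 0 0 0.55" --pt "0 0 0 0 0 0 0.55"

```text
time: 73.15
eef_pos: [499.6, -227.5, 31.4]
tcp_rot: [[0.005, -0.994, 0.109], [-0.001, 0.109, 0.994], [-1.0, -0.005, -0.0]]
contact_force: [0.6, 0.3, -0.4]
opening: 46.9
```

>>> servo_tool --pt "0 0 0.01 0 0 0 0.55" --pt "0 0 0.02 0 0 0 0.55" --pt "0 0 0.03 0 0 0 0.55" --pt "0 0 0.035 0 0 0 0.55" --pt "0 0 0.035 0 0 0 0.55"

```text
time: 73.57
eef_pos: [493.5, -225.1, 160.0]
tcp_rot: [[-0.01, -0.994, 0.109], [0.004, 0.109, 0.994], [-1.0, 0.011, 0.003]]
contact_force: [-0.3, 0.2, 0.3]
opening: 47.3
```

>>> servo_tool --pt "0 0.01 0.03 0 0 0 0.55" --pt "0 0.03 0.03 0 0 0 0.55" --pt "0 0.036 0.02 0 0 0 0.55" --pt "0 0.036 0 0 0 0 0.55" --pt "0 0.036 0 0 0 0 0.55"

```text
time: 73.98
eef_pos: [493.5, -85.5, 257.2]
tcp_rot: [[0.008, -0.992, 0.129], [-0.004, 0.129, 0.992], [-1.0, -0.009, -0.003]]
contact_force: [-0.0, -0.0, -0.9]
opening: 46.9
```

>>> servo_tool --pt "0 0.036 0 0 0 0 0.55" --pt "0 0.03 0 0 0 0 0.55" --pt "0 0.015 0 0 0 0 0.55" --pt "0 0 0 0 0 0 0.55" --pt "0 0 0 0 0 0 0.55"

```text
time: 74.4
eef_pos: [492.6, 8.8, 264.5]
tcp_rot: [[0.018, -0.993, 0.116], [-0.002, 0.116, 0.993], [-1.0, -0.018, 0.0]]
contact_force: [-0.1, -1.1, 0.1]
opening: 46.9
```

```bash
python3 -c "
from h import *
snap('top','t65');snap('side','s65')"
```

```text
(no output)
```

View pics/t65.png

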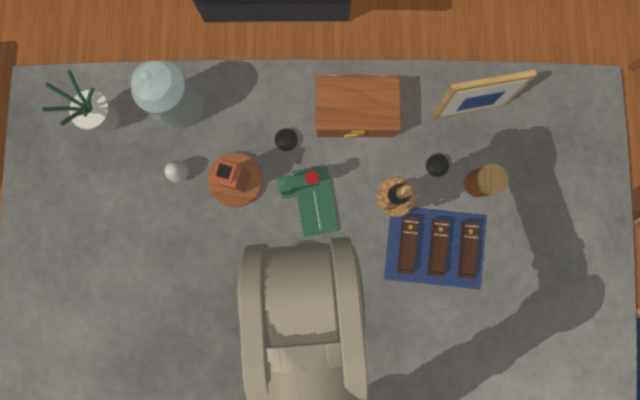

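View pics/s65.png

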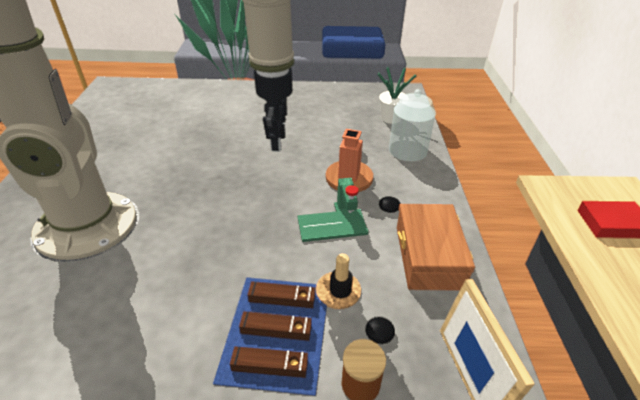

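Both views show three bars side by side on the mat, the mallet standing on the pad, the vase on the base, the punch up and the bystanders in place. Before handing in I'll check the positions with numbers.

```bash
python3 -c "
from h import *
import numpy as np
from plant import imaging,masks_of
c=imaging.capture('top')
m=np.array([503.1,-305.8]);ex=np.array([.9936,-.1132]);ey=np.array([.1132,.9936])
for n,z in (('holder_a',25),('mallet',50),('vase',70),('pebble_1',15),('timer',35),('candle',50)):
  for r in masks_of('top',n):
    if r['score']<.4: continue
    p=np.array(onz(c,r['xy'],z))[:2]; print(n,round(r['score'],2),p.round(0),[round(float((p-m)@e)) for e in (ex,ey)])
c2=imaging.capture('side')
for r in masks_of('side','holder_a'):
  if r['score']<.4: continue
  p=np.array(onz(c2,r['xy'],22))[:2]; print('side',p.round(0),[round(float((p-m)@e)) for e in (ex,ey)])
r=masks_of('side','vase')[0]; ys,xs=np.nonzero(r['region']); print('vase side',xs.min(),xs.max(),ys.min(),ys.max())
for zz in (18,88,158): print(zz,proj(c2,[674,203,zz]))
import cv2
cv2.imwrite('pics/z65.png',cv2.hconcat([cv2.resize(c2['img'][110:200,310:400],None,fx=4,fy=4),cv2.resize(c2['img'][275:375,230:320],(324,360))]))
"
```

```text
Traceback (most recent call last):
ValueError: operands could not be broadcast together with shapes (1,3) (2,)
```

```bash
python3 -c "
from h import *
import numpy as np
from plant import imaging,masks_of
c=imaging.capture('top')
m=np.array([503.1,-305.8]);ex=np.array([.9936,-.1132]);ey=np.array([.1132,.9936])
for n,z in (('holder_a',25),('mallet',50),('vase',70),('pebble_1',15),('timer',35),('candle',50)):
  for r in masks_of('top',n):
    if r['score']<.4: continue
    p=np.ravel(onz(c,r['xy'],z))[:2]; print(n,round(r['score'],2),p.round(0),[round(float((p-m)@e)) for e in (ex,ey)])
c2=imaging.capture('side')
for r in masks_of('side','holder_a'):
  if r['score']<.4: continue
  p=np.ravel(onz(c2,r['xy'],22))[:2]; print('side',p.round(0),[round(float((p-m)@e)) for e in (ex,ey)])
import cv2
cv2.imwrite('pics/z65.png',cv2.hconcat([cv2.resize(c2['img'][110:200,310:400],(360,360)),cv2.resize(c2['img'][275:375,230:320],(324,360))]))
"
```

```text
holder_a 0.82 [ 512. -231.] [0, 75]
holder_a 0.75 [ 500. -310.] [-2, -5]
holder_a 0.75 [ 491. -383.] [-3, -78]
mallet 0.93 [ 639. -201.] [124, 120]
vase 0.81 [682. 191.] [121, 514]
vase 0.67 [762.  75.] [214, 408]
pebble_1 0.95 [772.  78.] [224, 412]
pebble_1 0.64 [ 711. -308.] [207, 21]
timer 0.76 [697. 348.] [118, 671]
candle 0.56 [ 660. -423.] [170, -98]
side [ 503. -233.] [-8, 73]
side [ 506. -306.] [3, 0]
side [ 491. -380.] [-4, -75]
```

View pics/z65.png

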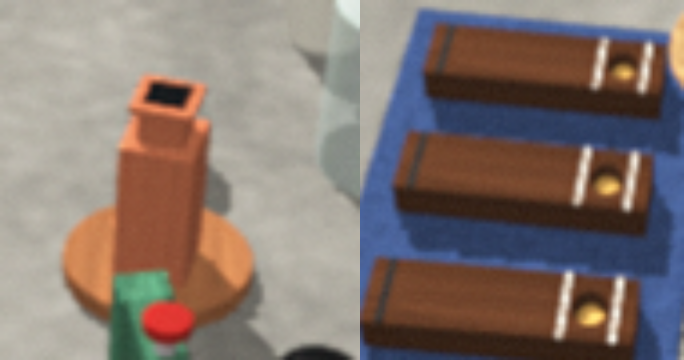

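The zoom shows the vase upright on the base. All three inserts are recessed by about the same amount, and the bars lie flat well inside the mat.

```bash
python3 -c "
from plant import job
print(job.hand_in())"
```

```text
the job is handed in; nothing more can be done
None
```

The job is done and handed in at about 75 s of the 210 s allowed; the hand-in gave no verdict. I stood the vase on the base, slid each of the three holders under the punch and drove its insert with the mallet, laid the holders on the mat and put the mallet back on its pad.

My last checks, from the top and side pictures:
- **Holders:** All three lie flat and unstacked on the mat, with centres at mat y of about +75, −3 and −77 mm and x within 8 mm of the middle. The two cameras agree to within about 8 mm.
- **Inserts:** All three look recessed by about the same amount. I couldn't measure the depth directly. On the third strike the punch reached its stop (mallet face 101 mm above the mantel, where 101.5 is expected).
- **Vase:** It stands upright, about 9 to 14 mm from the base centre depending on the measurement.
- **Mallet:** It stands upright, about 2 to 9 mm from the pad centre.
- **Punch and bystanders:** The punch is back up. The pebbles, timer and candle look unmoved. The candle's rough mask position was about 20 mm from my earlier estimate, which I put down to detector error.

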